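# Wedge up the end board and stand the cartons beside it

### The job

Stand the plywood board upright on its short thin edge in the slot of the clamp foot, and tap the wooden wedge, toe first, into the gap behind the sliding jaw until the board is held tight and straight. Stand every carton upright on its small end on the rubber mat next to it, and leave everything else on the counter where it is.

Things in the scene. Friction and masses are not known exactly. Their poses are not given: they have to be found in the camera images.
- station: Grey U-shaped clamp foot fixed to the counter, walls 45 mm high, open side at -x, end bridge at x 75 to 91 mm; origin and axes as slot. Flat wall A: y 14 to 30 mm, x -35 to 90. Wedge gap behind the jaw: back face of jaw slants, y = -30 - 0.13x + jaw travel; wall B is straight, y = -39.2 (mm), both from x = -35; floor of slot and gap is the bare counter
- slot (a point): Point on the counter in the middle of the clamp foot's board slot. z up; x along the slot, the direction in which the wedge is driven; y across it, towards the rubber mat. The slot lies between the jaw (front face y = -14 mm when open, x -35 to 35) and wall A (y = 14): 28 mm wide for the 20 mm board, whose 60 mm width goes along x
- wedge_mouth (a point): Point on the counter in the middle of the open mouth of the wedge gap: x = -35, y = -32 mm in the slot's frame, axes as slot. The mouth is 13.7 mm wide with the jaw fully open (wider by the jaw travel) and flares out 6 mm on each side from x = -35 to -48 mm. The toe enters freely for about 25 mm; one side of the wedge slides straight along wall B, so its axis is turned 0.065 rad clockwise from x
- jaw (a joint): Travel of the aluminium sliding jaw towards the mat, in m: 0 open, about 0.008 when it nips the board upright against wall A. Slides stiffly (1.5 N) and stays where left. The wedge pushes it: about 7.5 mm of wedge per 1 mm of jaw, with 3 to 8 N when pushed slowly; resistance rises steeply once the board is nipped (then press to about 15 N); friction holds the wedge
- mat_mid (a point): Centre of the top of the black rubber mat beside the clamp foot, 130 mm (x) by 230 mm (y), 3 mm thick, fixed together with the foot; axes as slot, from which it lies 150 mm along y
- board_mid (a point): Plywood end board, 150 x 60 x 20 mm (its x, y, z), 0.12 kg, lying flat at the start. Origin at its centre, half-way up. 
- wedge_mid (a point): Wooden wedge, 140 mm long (x), 34 mm high (z), tapering symmetrically in plan from 28 mm at the butt (-x end) to 10 mm at the toe (+x end), 0.09 kg, lying on the counter with its taper seen from above, the way it is used. Origin at its centre, half-way up. 
- wedge_toe (a point): Middle of the wedge's thin end, 70 mm along its +x from its centre
- wedge_butt (a point): Middle of the wedge's thick end face, 70 mm along its -x from its centre, axes as the wedge
- carton1_mid (a point): Closed cardboard carton with a plain white paper band, 100 x 56 x 34 mm (its x, y, z), 0.11 kg, lying flat at the start; stood up, its x axis is vertical (either end up). Origin at its centre, half-way up. May be absent (None)
- carton2_mid (a point): Closed cardboard carton with a plain white paper band, 100 x 56 x 34 mm (its x, y, z), 0.11 kg, lying flat at the start; stood up, its x axis is vertical (either end up). Origin at its centre, half-way up. May be absent (None)
- carton3_mid (a point): Closed cardboard carton with a plain white paper band, 100 x 56 x 34 mm (its x, y, z), 0.11 kg, lying flat at the start; stood up, its x axis is vertical (either end up). Origin at its centre, half-way up. May be absent (None)
- carton4_mid (a point): Closed cardboard carton with a plain white paper band, 100 x 56 x 34 mm (its x, y, z), 0.11 kg, lying flat at the start; stood up, its x axis is vertical (either end up). Origin at its centre, half-way up. May be absent (None)
- mug: Bystander, leave it: White mug, 76 mm across, 90 mm high. Origin at the centre of its underside
- gel: Bystander, leave it: Clear pump-gel bottle, 64 mm across, 170 mm high. Origin at the centre of its underside
- tape: Bystander, leave it: Roll of white tape lying flat, 90 mm across, 24 mm high. Origin at the centre of its underside
- stapler: Bystander, leave it: Black stapler, 130 x 34 x 50 mm. Origin at the centre of its underside
- dish: Bystander, leave it: Round steel dish, 120 mm across, 40 mm high. Origin at the centre of its underside
Not all that is in view belongs to the job. Leave any green or purple look-alike of the part that bears carton3_mid alone.

How it is judged:
By the outcome, as a careful person would: the job done as asked, in the order asked, and still so for the second after the job is handed in, with the robot touching nothing.
Of carton1, carton2, carton3, carton4 only 2 to 4 are there at a start; the rules pass over those that are not, and their reading is None.
At some moment in a run one of wedge, board may be knocked a few centimetres aside while the robot is not near it.
Once in a run the grip may slacken for a moment while it holds something.
It also fails if it takes over 210 s, if anything falls off the work surface, if the arm or the gripper's body presses on something with over 40 N, if the wrist force passes 120 N, or if a joint passes its speed limit or range.

### The arm

A 6-joint arm with a two-finger parallel gripper is mounted at the origin on the work surface. World frame = base frame: x ahead of the robot, y to its left, z up, the work surface at z = 0. Lengths are in m, angles in rad, forces in N, time in s.
With the tool pointing down it reaches from about 0.25 to 0.775 m from the base axis. Payload 4 kg.
Tool frame: the origin (TCP) lies at the very end of the fingers, on their centre line; the grasp point (between the pads) lies arm.hold_point_z behind it (arm.hold_point_z is the distance from the TCP to the grasp point, in m); x points along the fingers, y is the direction in which the jaws open and shut, and the axes are right-handed (so a half turn about x gives the same grasp; the last joint's range is limited). The gripper opens to 94 mm and grips with 3 to 60 N. Pads are 16 mm wide; open, the fingers measure 119 mm over their backs; the gripper's body (75 mm by 177 mm) begins 78 mm behind the grasp point.
Start: joints at [-1.317, 0.087, 1.371, -0, 1.684, -0.103], TCP at [0.192, -0.515, 0.206] pointing down, gripper open.
Joint ranges: [-3.1, 3.1], [-0.76, 2.03], [0.27, 2.55], [-1.08, 4.22], [0.17, 2.65], [-2.57, 2.57]. Speed limits (rad/s): [2.79, 2.79, 3.14, 3.14, 3.14, 3.14].

### API

Orientations are given as a unit quaternion [x, y, z, w].
In Python, from station import sensors, vision, hand_in, arm gives the robot as it stands.
- The arm moves only by the shell command python3 -m handwheel 'ROWS' [FORCE]. ROWS is JSON, a list of rows, each an object of numbers: "dx", "dy", "dz": the shift along the tool's x, y, z in mm; "wx", "wy", "wz": the turn, a rotation vector about the tool's x, y, z in degrees; "claw": the closure, from 0 (fully open) to 1 (shut). A call has 1 to 8 rows; each row shifts and turns the commanded pose from where the row before left it, along the tool's axes as they then stand; what a row does not reach is not made up. A row lasts 1/10 s, in which the tool goes at most 50 mm and 8.59 degrees, less where a joint would pass 70% of its speed; a pose out of reach is approached as far as the arm can. A call with a gripper value outside its range is refused whole. The fingers move at their own pace and stop on an object; FORCE is the grip in N (left out, the last holds). Time passes only in rows, so rows that do not move let the fingers close. It gives the time, the measured TCP pose, the force and the opening at its end, in the units of the state.
- sensors.observe(): the state, without advancing time (a new reading comes with each control period).
- vision.camera(name): name is "side" or "top" or "wrist"; returns (picture, depth): 384x512x3 uint8, red, green, blue; 384x512 float32, m along the optical axis (not along the pixel's ray), 0 where there is no reading.
- vision.calibration(name): a dict with "fovy" (degrees; the focal length in pixels is half the picture's height over the tangent of half this angle, whatever the lens; pixels are square), "cx", "cy" (the principal point, pixels), "dist" ([k1, k2, p1, p2, k3] as OpenCV has them; the pictures are not rectified), "extrinsics" (4x4, takes a point from world to camera coordinates); the wrist camera has in their place "mount" (4x4, takes a point from camera to tool coordinates, whose origin is the TCP and whose axes are the tool frame's). Camera axes: x right, y up, looking along -z (the intrinsics and any distortion apply to the point x, -y, -z); pixel columns grow to the right and rows downward; lengths in m; the calibration is good to about 2 mm. A picture is of the moment at which its call begins: read the wrist's pose just before it. calibration takes no time and is no camera call.
- hand_in(): hands the job in, once; it reports no verdict.
Trained networks look in the newest picture that a camera, given by its name, has taken for a name from the list of things; names that differ only in an ending like _2 or _b are one class to them, and where a whole thing is asked for, a point or a joint stands for the part that bears it (a point fixed in the world has none). Each returns a list of dicts, best first, with "score" (0 to 1); they miss things now and then, are a little off and sometimes report something else, mostly with a low value. They report only what shows in the picture. A call takes as long as a camera call. They do not tell look-alikes from the thing itself.
- vision.outline_of(thing, camera): "pixels" (384x512 bool, what is visible of it).
- vision.place_of(thing, camera): "xyz" ([x, y, z] in m, in the coordinates of the camera as it stood for that picture, good to about 4 mm: a listed point, or the origin of a listed thing).
The state is a dict: "t": time; "q": joint angles; "dq": joint speeds; "effort": joint torques, N m; "eef_pos": TCP position; "eef_rot": TCP orientation; "force": force on the tool from outside, world axes, zero at the start; "ft_torque": the same for the moment, N m; "grip_width": finger opening in m.
Only numpy, scipy, OpenCV 4.12 (cv2) and the standard library are available. Lean on these libraries where they do the work, as an engineer would, in place of code of your own. Each camera call takes 0.05 s, during which the arm holds its last target.

## Working session

There is one attempt and no reset: what is moved stays moved. The work goes in short steps, Python scripts to look and compute and a shell command to move; the robot and the scene stay as the last step left them, time stands still between calls to the robot, and variables do not carry over. Pictures are saved under pics/ and viewed, and the job is handed in when it is done.

```bash
ls; mkdir -p pics; cat > h.py <<'E'
import numpy as np,cv2
from station import sensors,vision,arm
from scipy.spatial.transform import Rotation as R
def snap(c,name=None):
    s=sensors.observe(); p,d=vision.camera(c)
    if name: cv2.imwrite('pics/'+name,p[:,:,::-1])
    return s,p,d
def c2w(c,s=None):
    k=vision.calibration(c)
    if c!='wrist': return np.linalg.inv(np.array(k['extrinsics']))
    T=np.eye(4);T[:3,:3]=R.from_quat(s['eef_rot']).as_matrix();T[:3,3]=s['eef_pos']
    return T@np.array(k['mount'])
def pts(c,s,d,mask=None):
    k=vision.calibration(c);f=192/np.tan(np.radians(k['fovy'])/2)
    ok=(d>0) if mask is None else mask&(d>0)
    v,u=np.nonzero(ok)
    K=np.array([[f,0,k['cx']],[0,f,k['cy']],[0,0,1.]])
    n=cv2.undistortPoints(np.stack([u,v],1).astype(np.float64)[:,None],K,np.array(k['dist'],float))[:,0]
    z=d[v,u]
    P=np.stack([n[:,0]*z,-n[:,1]*z,-z,np.ones_like(z)],1)
    return (c2w(c,s)@P.T).T[:,:3],(u,v)
def w2(c,s,xyz): 
    return (c2w(c,s)@np.append(xyz,1))[:3]
def proj(c,s,P):
    k=vision.calibration(c);f=192/np.tan(np.radians(k['fovy'])/2)
    K=np.array([[f,0,k['cx']],[0,f,k['cy']],[0,0,1.]])
    P=np.atleast_2d(P);T=np.linalg.inv(c2w(c,s));Q=(T[:3,:3]@P.T).T+T[:3,3]
    Q=Q*[1,-1,-1]
    return cv2.projectPoints(Q,np.zeros(3),np.zeros(3),K,np.array(k['dist'],float))[0][:,0]
E
python3 - <<'E'
from h import *
print(sensors.observe(), arm.hold_point_z,[x for x in dir(arm) if x[0]!='_'])
for c in ['side','top','wrist']:
    snap(c,c+'0.png'); print(c,vision.calibration(c))
E
```

```text
pics
{'t': 0.0, 'q': array([-1.31710658e+00,  8.79540470e-02,  1.37227549e+00, -2.90034642e-05,
        1.68359698e+00, -1.03128755e-01]), 'dq': array([ 1.11108733e-03,  8.43419178e-04,  6.49564317e-05, -5.55516496e-04,
        9.86559561e-04,  1.11680477e-03]), 'effort': array([ 6.37724715e-04, -3.40175557e+01, -3.02431011e+01,  7.15908967e-02,
        3.28883668e-02, -1.72320538e-04]), 'eef_pos': array([ 0.19194191, -0.51482153,  0.20429394]), 'eef_rot': array([-0.69581325, -0.1262718 ,  0.69595237, -0.12469822]), 'force': array([ 0.30408612,  0.15896943, -0.30077603]), 'ft_torque': array([ 0.01344807,  0.02356306, -0.04521422]), 'grip_width': 0.09400424089788667} 0.0188 ['PlanningError', 'hold_point_z']
side {'fovy': 47.665001668359366, 'cx': 257.66466159417496, 'cy': 188.58724039769328, 'dist': array([-0.16796528,  0.        ,  0.        ,  0.        ,  0.        ]), 'extrinsics': array([[-0.8875578 , -0.46060759, -0.0090445 ,  0.46121653],
       [ 0.32274423, -0.63567478,  0.70125155, -0.19743457],
       [-0.32875115,  0.61948222,  0.71285655, -1.37483589],
       [ 0.        
[... 375 characters left out ...]
 -5.08942034e-01],
       [-1.49589265e-01, -1.23732450e-03,  9.88747450e-01,
        -1.43429942e+00],
       [ 0.00000000e+00,  0.00000000e+00,  0.00000000e+00,
         1.00000000e+00]])}
wrist {'fovy': 63.5408984909412, 'cx': 258.5050564399266, 'cy': 189.669031923911, 'dist': array([0.00185286, 0.        , 0.        , 0.        , 0.        ]), 'mount': array([[-8.98602404e-04,  2.73909094e-01, -9.61755167e-01,
        -1.78687292e-01],
       [ 9.99999255e-01, -5.48390231e-04, -1.09051746e-03,
         1.24047631e-03],
       [-8.26119789e-04, -9.61755430e-01, -2.73908397e-01,
        -7.98579482e-02],
       [ 0.00000000e+00,  0.00000000e+00,  0.00000000e+00,
         1.00000000e+00]])}
```

View pics/top0.png

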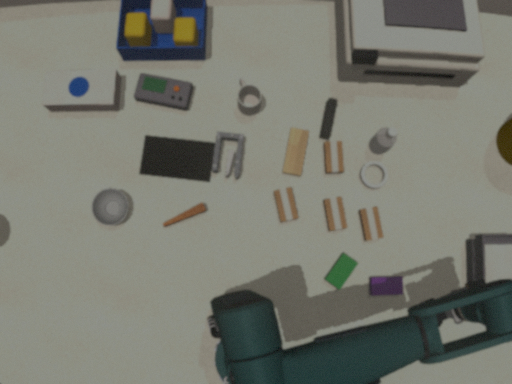

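View pics/side0.png

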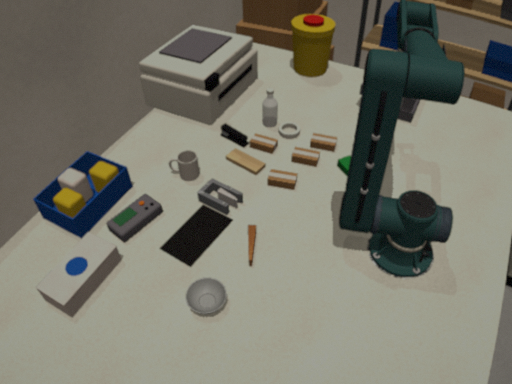

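View pics/wrist0.png

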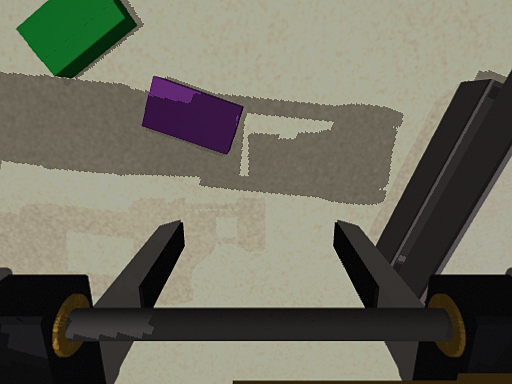

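```bash
cat > look.py <<'E'
from h import *
import sys
def rect(P,zmin):
    # top surface footprint
    z=np.percentile(P[:,2],85); Q=P[np.abs(P[:,2]-z)<0.006]
    (c,sz,a)=cv2.minAreaRect((Q[:,:2]*1000).astype(np.float32))
    return np.round(c,1),np.round(sz,1),round(a,1),round(z,4),len(Q)
if __name__=='__main__':
  for c in sys.argv[1].split(','):
    s,p,d=snap(c)
    for n in sys.argv[2].split(','):
        for r in vision.place_of(n,c):
            if r['score']>.3: print(c,n,'place',round(r['score'],2),np.round(w2(c,s,r['xyz']),4), 'px',np.round(proj(c,s,w2(c,s,r['xyz']))[0]))
        if len(sys.argv)>3:
          for r in vision.outline_of(n,c):
            if r['score']>.3:
                P,_=pts(c,s,d,r['pixels']); 
                if len(P)>20: print(c,n,'rect',round(r['score'],2),*rect(P,0))
E
python3 look.py top slot,wedge_mouth,mat_mid,board_mid,wedge_mid,wedge_toe,wedge_butt,carton1_mid r
python3 look.py side slot,wedge_mouth,mat_mid,board_mid,wedge_mid,wedge_toe,wedge_butt,carton1_mid
```

```text
top slot place 0.94 [ 0.6055  0.094  -0.0008] px [223. 163.]
top slot rect 0.84 [627.4  78.8] [ 85.4 141.1] 84.3 0.0412 471
top wedge_mouth place 0.74 [0.564  0.0637 0.0022] px [232. 176.]
top wedge_mouth place 0.34 [0.4347 0.2109 0.0163] px [184. 215.]
top wedge_mouth rect 0.87 [627.   78.8] [ 85.4 140.5] 84.4 0.0416 487
top wedge_mouth rect 0.6 [ 447.3 -260. ] [100.2  56.9] 9.7 0.0364 474
top mat_mid place 0.77 [0.619  0.2409 0.0028] px [177. 158.]
top mat_mid rect 0.92 [627.4  78.8] [ 85.6 140.9] 84.1 0.0414 489
top board_mid place 0.65 [ 0.6429 -0.1407  0.0088] px [296. 152.]
top board_mid rect 0.89 [ 644.6 -136.5] [ 60.4 149.3] 79.3 0.0231 664
top board_mid rect 0.72 [438.  210.3] [ 26.  135.3] 22.8 0.0372 226
top wedge_mid place 0.71 [0.4356 0.2133 0.0178] px [183. 215.]
top wedge_mid rect 0.73 [438.  210.3] [ 26.  135.3] 22.8 0.0371 227
top wedge_mid rect 0.49 [627.7  78.7] [ 85.4 138.9] 84.4 0.0411 461
top wedge_toe place 0.63 [0.4043 0.2711 0.0172] px [164. 225.]
top wedge_toe rect 0.52 [435.1 208.5] [ 24.  133.5] 27.1 0.0373 218
top wedge_butt place 0.86 [0.4601 0.1501 0.0187] px [203. 208.]
top wedge_butt rect 0.7 [437.1 209.9] [ 24.1 135.3] 22.8 0.0373 222
top carton1_mid place 0.9 [ 0.4226 -0.3727  0.0167] px [370. 222.]
top carton1_mid rect 0.86 [ 416.9 -370.8] [100.2  55.2] 9.9 0.036 451
side slot place 0.7 [ 0.6066  0.0877 -0.008 ] px [224. 207.]
side wedge_mouth place 0.96 [ 0.5737  0.0618 -0.0029] px [236. 204.]
side mat_mid place 0.69 [0.6234 0.2417 0.0019] px [196. 234.]
side board_mid place 0.58 [ 0.6454 -0.1395  0.0099] px [245. 161.]
side wedge_mid place 0.76 [0.4328 0.2089 0.0178] px [252. 245.]
side wedge_toe place 0.84 [0.403  0.2708 0.0191] px [251. 262.]
side wedge_butt place 0.49 [0.4655 0.1453 0.0176] px [252. 227.]
side carton1_mid place 0.97 [ 0.4141 -0.3772  0.0184] px [324. 141.]
```

```bash
cat > plan.py <<'E'
from h import *
import sys
def frame(yaw,tilt=0,head=None):
    """tool-down with jaw axis (tool y) at world angle yaw(deg); then turned by tilt deg about tool y"""
    a=np.radians(yaw); y=np.array([np.cos(a),np.sin(a),0]); x=np.array([0,0,-1.]); z=np.cross(x,y)
    return R.from_matrix(np.stack([x,y,z],1))*R.from_rotvec([0,np.radians(tilt),0])
def plan(pos,Rt,n,p0=None,R0=None,grasp=False):
    s=sensors.observe(); p0=np.array(s['eef_pos']) if p0 is None else p0; R0=R.from_quat(s['eef_rot']) if R0 is None else R0
    pos=np.array(pos,float)
    if grasp: pos=pos+Rt.as_matrix()[:,0]*arm.hold_point_z
    rv=(R0.inv()*Rt).as_rotvec(); nn=max(n,int(np.ceil(np.degrees(np.linalg.norm(rv))/8.5)),int(np.ceil(np.linalg.norm(pos-p0)/0.049)))
    print('from',np.round(p0,4),'to TCP',np.round(pos,4),'rows',nn,'rotvec deg',np.round(np.degrees(rv),1))
    Rc=R0
    for i in range(nn):
        d=Rc.inv().apply(pos-p0)/nn*1000
        w=np.degrees(rv)/nn
        print('{"dx":%.1f,"dy":%.1f,"dz":%.1f,"wx":%.2f,"wy":%.2f,"wz":%.2f}'%(*d,*w),end=',\n' if i<nn-1 else '\n')
        Rc=Rc*R.from_rotvec(rv/nn)
E
python3 - <<'E'
from plan import *
s=sensors.observe()
print(R.from_quat(s['eef_rot']).as_matrix().round(3))
M=frame(79.3).as_matrix();print(M.round(2))
E
```

```text
[[ 0.     0.349 -0.937]
 [-0.    -0.937 -0.349]
 [-1.     0.     0.   ]]
[[ 0.    0.19  0.98]
 [ 0.    0.98 -0.19]
 [-1.    0.    0.  ]]
```

```bash
python3 -m handwheel '[{"dx":-20,"wy":8},{"dx":-20}]'; python3 -c "
from h import *
print(sensors.observe()['q'].round(3))"
```

```text
[-1.317  0.087  1.371 -0.     1.684 -0.103]invalid input
```

```bash
python3 -m handwheel '[{"dx":-20,"dy":0,"dz":0,"wx":0,"wy":8,"wz":0,"claw":0},{"dx":-20,"dy":0,"dz":0,"wx":0,"wy":0,"wz":0,"claw":0}]'; python3 -c "
from h import *
print(sensors.observe()['q'].round(3))"
```

```text
t: 1.65
eef_pos: [0.1876, -0.5165, 0.2444]
eef_rot: [0.743, 0.134, -0.645, 0.114]
force: [0.2, -0.7, -0.1]
grip_width: 0.0937
[-1.414  0.09   1.298  0.141  1.782 -0.17 ]
```

```bash
python3 - <<'E'
from plan import *
plan([0.60,-0.12,0.25],frame(-100.7),8)
E
```

```text
from [ 0.1876 -0.5165  0.2444] to TCP [ 0.6  -0.12  0.25] rows 12 rotvec deg [30.9 -7.9  2.3]
{"dx":5.8,"dy":-19.1,"dz":-43.3,"wx":2.58,"wy":-0.66,"wz":0.20},
{"dx":5.2,"dy":-21.0,"dz":-42.5,"wx":2.58,"wy":-0.66,"wz":0.20},
{"dx":4.6,"dy":-22.9,"dz":-41.5,"wx":2.58,"wy":-0.66,"wz":0.20},
{"dx":4.1,"dy":-24.8,"dz":-40.5,"wx":2.58,"wy":-0.66,"wz":0.20},
{"dx":3.5,"dy":-26.6,"dz":-39.4,"wx":2.58,"wy":-0.66,"wz":0.20},
{"dx":3.0,"dy":-28.4,"dz":-38.2,"wx":2.58,"wy":-0.66,"wz":0.20},
{"dx":2.5,"dy":-30.1,"dz":-36.9,"wx":2.58,"wy":-0.66,"wz":0.20},
{"dx":2.0,"dy":-31.7,"dz":-35.6,"wx":2.58,"wy":-0.66,"wz":0.20},
{"dx":1.4,"dy":-33.3,"dz":-34.1,"wx":2.58,"wy":-0.66,"wz":0.20},
{"dx":0.9,"dy":-34.8,"dz":-32.6,"wx":2.58,"wy":-0.66,"wz":0.20},
{"dx":0.5,"dy":-36.2,"dz":-31.0,"wx":2.58,"wy":-0.66,"wz":0.20},
{"dx":-0.0,"dy":-37.6,"dz":-29.4,"wx":2.58,"wy":-0.66,"wz":0.20}
```

```bash
python3 -m handwheel '[{"dx":6,"dy":-19,"dz":-43,"wx":4,"wy":-1,"wz":0,"claw":0},{"dx":5,"dy":-21,"dz":-42,"wx":4,"wy":-1,"wz":0,"claw":0},{"dx":4,"dy":-24,"dz":-40,"wx":4,"wy":-1,"wz":0,"claw":0},{"dx":3,"dy":-27,"dz":-39,"wx":4,"wy":-1,"wz":0,"claw":0},{"dx":2,"dy":-30,"dz":-36,"wx":4,"wy":-1,"wz":0,"claw":0},{"dx":2,"dy":-33,"dz":-34,"wx":4,"wy":-1,"wz":0,"claw":0},{"dx":1,"dy":-35,"dz":-31,"wx":4,"wy":-1,"wz":0,"claw":0},{"dx":0,"dy":-38,"dz":-29,"wx":3,"wy":-1,"wz":0,"claw":0}]' 20; python3 - <<'E'
from plan import *
print(sensors.observe()['q'].round(3))
plan([0.60,-0.12,0.25],frame(-100.7),1)
E
```

```text
t: 2.45
eef_pos: [0.462, -0.2521, 0.2519]
eef_rot: [-0.7, 0.052, 0.708, 0.078]
force: [0.3, -0.0, -0.0]
grip_width: 0.0941
[-0.625  0.049  1.321  0.027  1.799  1.137]
from [ 0.462  -0.2521  0.2519] to TCP [ 0.6  -0.12  0.25] rows 4 rotvec deg [0.1 0.8 2. ]
{"dx":1.5,"dy":-38.8,"dz":-27.8,"wx":0.03,"wy":0.19,"wz":0.51},
{"dx":1.2,"dy":-38.8,"dz":-27.8,"wx":0.03,"wy":0.19,"wz":0.51},
{"dx":1.0,"dy":-38.8,"dz":-27.8,"wx":0.03,"wy":0.19,"wz":0.51},
{"dx":0.7,"dy":-38.8,"dz":-27.8,"wx":0.03,"wy":0.19,"wz":0.51}
```

```bash
python3 -m handwheel '[{"wx":0}]'; python3 -m handwheel '[{"dx":0,"claw":0}]';python3 -m handwheel '[{"dx":0,"dy":0,"dz":0,"claw":0}]' 
```

```text
invalid input
invalid input
invalid input
```

```bash
python3 -m handwheel '[{"dx":1,"dy":-39,"dz":-28,"wx":0,"wy":0,"wz":0.5,"claw":0},{"dx":1,"dy":-39,"dz":-28,"wx":0,"wy":0,"wz":0.5,"claw":0},{"dx":1,"dy":-39,"dz":-28,"wx":0,"wy":0.4,"wz":0.5,"claw":0},{"dx":1,"dy":-39,"dz":-28,"wx":0,"wy":0.4,"wz":0.5,"claw":0},{"dx":0,"dy":0,"dz":0,"wx":0,"wy":0,"wz":0,"claw":0}]'; python3 - <<'E'
from plan import *
print(sensors.observe()['q'].round(3))
snap('wrist','w1.png')
plan([0.60,-0.12,0.25],frame(-100.7),1)
E
python3 look.py wrist board_mid,carton4_mid r
```

```text
t: 2.95
eef_pos: [0.6021, -0.1155, 0.2483]
eef_rot: [-0.704, 0.061, 0.704, 0.063]
force: [0.5, -0.3, -0.1]
grip_width: 0.0936
[-0.284  0.227  1.128  0.003  1.788  1.462]
from [ 0.6005 -0.1179  0.2487] to TCP [ 0.6  -0.12  0.25] rows 1 rotvec deg [0.5 0.1 0.1]
{"dx":-1.3,"dy":2.1,"dz":0.2,"wx":0.53,"wy":0.07,"wz":0.08}
wrist board_mid place 0.95 [ 0.6508 -0.1414  0.0143] px [269. 123.]
wrist board_mid place 0.67 [6.116e-01 9.030e-02 4.000e-04] px [112. 179.]
wrist board_mid rect 0.94 [ 648.  -141.8] [ 60.1 150. ] 79.8 0.0202 5489
wrist carton4_mid place 0.87 [ 0.6306 -0.2633  0.0128] px [363. 121.]
wrist carton4_mid rect 0.7 [ 630.2 -261.1] [100.2  56.2] 2.7 0.0343 3723
```

View pics/w1.png

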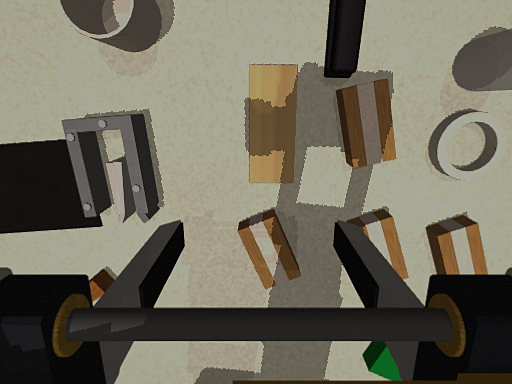

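```bash
cat > stat.py <<'E'
from h import *
import sys
s,p,d=snap('wrist')
P,_=pts('wrist',s,d)
m=(P[:,0]>.53)&(P[:,0]<.74)&(P[:,1]>0.0)&(P[:,1]<.16)&(P[:,2]>.03)&(P[:,2]<.055)
Q=P[m]; print(len(Q),np.percentile(Q[:,2],[5,50,95]))
yaw=float(sys.argv[1]);o=np.array([float(sys.argv[2]),float(sys.argv[3])])
a=np.radians(yaw);ex=np.array([np.cos(a),np.sin(a)]);ey=np.array([-np.sin(a),np.cos(a)])
L=np.stack([(P[:,:2]-o)@ex,(P[:,:2]-o)@ey],1)*1000
im=np.zeros((400,560,3),np.uint8)
m=(np.abs(L[:,0])<130)&(np.abs(L[:,1])<95)&(P[:,2]<.08)
for (x,y),z in zip(L[m],P[m,2]):
    v=int(np.clip(z*1000*4+30,0,255)); cv2.circle(im,(int(280+2*x),int(200-2*y)),1,(v,v,v),-1)
for x0,x1,y in [(-35,90,14),(-35,90,30),(-35,35,-14),(-35,90,-39.2)]:
    cv2.line(im,(int(280+2*x0),int(200-2*y)),(int(280+2*x1),int(200-2*y)),(0,0,255),1)
for x in (-35,75,91): cv2.line(im,(280+2*x,120),(280+2*x,300),(0,255,0),1)
cv2.imwrite('pics/'+sys.argv[4],im)
(c,sz,ang)=cv2.minAreaRect((Q[:,:2]*1000).astype(np.float32)); print(c,sz,ang)
E
python3 stat.py -5.5 0.6055 0.0925 st1.png
```

```text
5035 [0.03286588 0.04389761 0.0456721 ]
(628.7522583007812, 73.34491729736328) (86.341796875, 138.40232849121094) 84.4024658203125
```

View pics/st1.png

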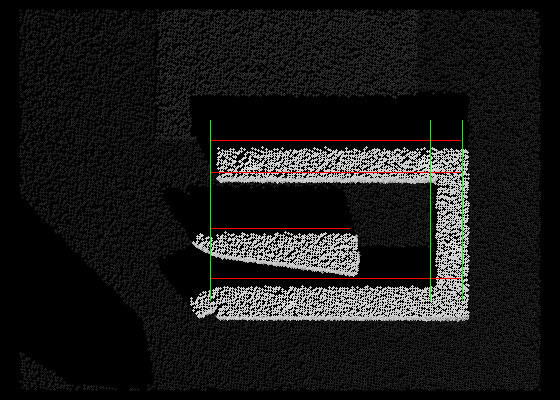

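```bash
cat > stat2.py <<'E'
from h import *
import sys
s,p,d=snap('wrist')
P,_=pts('wrist',s,d)
m=(P[:,0]>.53)&(P[:,0]<.74)&(P[:,1]>0.0)&(P[:,1]<.16)&(P[:,2]>.0425)&(P[:,2]<.055)
Q=P[m]
(c,sz,ang)=cv2.minAreaRect((Q[:,:2]*1000).astype(np.float32)); print(c,sz,ang)
yaw=float(sys.argv[1]);o=np.array([float(sys.argv[2]),float(sys.argv[3])])
def loc(yaw):
    a=np.radians(yaw);ex=np.array([np.cos(a),np.sin(a)]);ey=np.array([-np.sin(a),np.cos(a)])
    return np.stack([(Q[:,:2]-o)@ex,(Q[:,:2]-o)@ey],1)*1000
for dy in np.arange(-1.5,1.6,.5):
    L=loc(yaw+dy);w=L[(L[:,0]>-30)&(L[:,0]<70)];A=w[w[:,1]>0]
    e=[np.percentile(A[(A[:,0]>x)&(A[:,0]<x+20)][:,1],[1,50,99]).round(1) for x in (-30,10,50)]
    print(dy,*e)
L=loc(yaw)
w=L[(L[:,0]>-25)&(L[:,0]<65)]
A=w[w[:,1]>0];B=w[w[:,1]<-36]
print('wallA y',np.percentile(A[:,1],[1,99]),'wallB',np.percentile(B[:,1],[1,99]))
J=L[(L[:,1]<0)&(L[:,1]>-36)&(L[:,0]<60)&(L[:,0]>-30)];print('jaw y max',np.percentile(J[:,1],[97,99]),'x max',J[:,0].max())
print('x A',np.percentile(L[L[:,1]>5][:,0],[.5,99.5]), 'bridge', np.percentile(L[(L[:,1]<0)&(L[:,1]>-30)&(L[:,0]>60)][:,0],[1,99]))
E
python3 stat2.py -5.6 0.6095 0.0883
```

```text
(628.8553466796875, 73.30912780761719) (85.88565063476562, 138.31504821777344) 84.14729309082031
-1.5 [12.7 19.9 28.4] [13.9 21.2 29.3] [14.8 22.1 30.7]
-1.0 [12.9 20.1 28.6] [13.8 21.3 29.1] [14.3 21.8 30.1]
-0.5 [13.1 20.2 28.8] [13.6 21.2 28.8] [13.9 21.3 29.5]
0.0 [13.2 20.3 29. ] [13.4 21.  28.6] [13.4 20.7 29.1]
0.5 [13.4 20.5 29.1] [13.3 20.8 28.5] [13.  20.2 28.6]
1.0 [13.5 20.6 29.3] [13.1 20.6 28.4] [12.5 19.7 28.1]
1.5 [13.7 20.8 29.5] [13.  20.4 28.3] [11.9 19.2 27.6]
wallA y [13.25782764 29.29881527] wallB [-55.55265356 -39.76786109]
jaw y max [-13.6489009  -13.37283463] x max 34.77230368941976
x A [-34.72829589  89.35663299] bridge [74.03968524 89.5361887 ]
```

```bash
python3 - <<'E'
from plan import *
plan([0.6756,-0.1468,0.09],frame(-100.2,-20),1)
E
```

```text
from [ 0.5988 -0.1218  0.2504] to TCP [ 0.6756 -0.1468  0.09  ] rows 4 rotvec deg [ -0.4 -20.1   0.1]
{"dx":40.1,"dy":2.7,"dz":-20.0,"wx":-0.09,"wy":-5.02,"wz":0.03},
{"dx":38.2,"dy":2.7,"dz":-23.4,"wx":-0.09,"wy":-5.02,"wz":0.03},
{"dx":36.0,"dy":2.7,"dz":-26.7,"wx":-0.09,"wy":-5.02,"wz":0.03},
{"dx":33.6,"dy":2.7,"dz":-29.7,"wx":-0.09,"wy":-5.02,"wz":0.03}
```

```bash
python3 -m handwheel '[{"dx":40,"dy":3,"dz":-20,"wx":0,"wy":-5,"wz":0,"claw":0.2},{"dx":38,"dy":3,"dz":-23,"wx":0,"wy":-5,"wz":0,"claw":0.2},{"dx":36,"dy":3,"dz":-27,"wx":0,"wy":-5,"wz":0,"claw":0.2},{"dx":34,"dy":2,"dz":-30,"wx":0,"wy":-5,"wz":0,"claw":0.2},{"dx":0,"dy":0,"dz":0,"wx":0,"wy":0,"wz":0,"claw":0.2},{"dx":0,"dy":0,"dz":0,"wx":0,"wy":0,"wz":0,"claw":0.2}]' 30; python3 - <<'E'
from plan import *
print(sensors.observe()['q'].round(3))
snap('wrist','w2.png')
plan([0.6756,-0.1468,0.006],frame(-100.2,-20),1)
E
python3 look.py wrist board_mid r
```

```text
t: 3.95
eef_pos: [0.6738, -0.146, 0.0803]
eef_rot: [-0.565, 0.051, 0.82, 0.076]
force: [-0.4, 0.6, 1.3]
grip_width: 0.0751
[-0.28   0.754  0.76  -0.035  1.99   1.466]
from [ 0.6757 -0.1463  0.0894] to TCP [ 0.6756 -0.1468  0.006 ] rows 2 rotvec deg [-0.3  0.   0.2]
{"dx":39.2,"dy":0.3,"dz":-14.3,"wx":-0.14,"wy":0.01,"wz":0.09},
{"dx":39.2,"dy":0.3,"dz":-14.3,"wx":-0.14,"wy":0.01,"wz":0.09}
wrist board_mid place 0.65 [ 0.6508 -0.1439  0.0138] px [260. 195.]
wrist board_mid rect 0.78 [ 648.9 -141.8] [ 60.  149.5] 79.8 0.0199 10014
wrist board_mid rect 0.33 [ 571.9 -356.8] [68.2 17.9] 14.4 0.0235 795
```

View pics/w2.png

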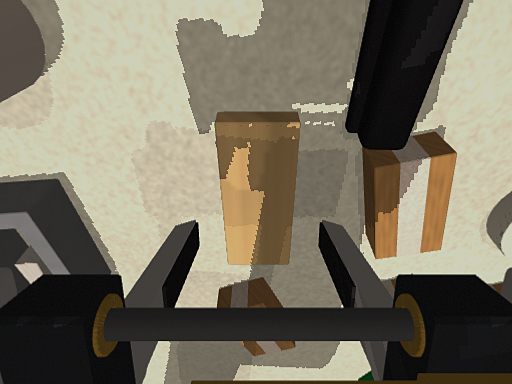

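```bash
python3 -m handwheel '[{"dx":25,"dy":0,"dz":-9,"wx":0,"wy":0,"wz":0,"claw":0.2},{"dx":20,"dy":1,"dz":-8,"wx":0,"wy":0,"wz":0,"claw":0.2},{"dx":15,"dy":0,"dz":-5,"wx":0,"wy":0,"wz":0,"claw":0.2},{"dx":10,"dy":0,"dz":-4,"wx":0,"wy":0,"wz":0,"claw":0.2},{"dx":5,"dy":0,"dz":-2,"wx":0,"wy":0,"wz":0,"claw":0.2},{"dx":2,"dy":0,"dz":-1,"wx":0,"wy":0,"wz":0,"claw":0.2},{"dx":0,"dy":0,"dz":0,"wx":0,"wy":0,"wz":0,"claw":0.2}]' 30
python3 -m handwheel '[{"dx":0,"dy":0,"dz":0,"wx":0,"wy":0,"wz":0,"claw":1},{"dx":0,"dy":0,"dz":0,"wx":0,"wy":0,"wz":0,"claw":1},{"dx":0,"dy":0,"dz":0,"wx":0,"wy":0,"wz":0,"claw":1},{"dx":0,"dy":0,"dz":0,"wx":0,"wy":0,"wz":0,"claw":1}]' 30
python3 - <<'E'
from plan import *
snap('wrist','w3.png')
plan([0.6756,-0.1468,0.19],frame(-100.2,-20),1)
E
```

```text
t: 4.85
eef_pos: [0.6774, -0.1468, 0.0078]
eef_rot: [-0.572, 0.052, 0.815, 0.075]
force: [-0.5, 0.4, -0.4]
grip_width: 0.075
t: 5.25
eef_pos: [0.6775, -0.1468, 0.0076]
eef_rot: [-0.572, 0.052, 0.815, 0.075]
force: [0.7, -0.4, 0.8]
grip_width: 0.06
from [ 0.6775 -0.1468  0.0075] to TCP [ 0.6756 -0.1468  0.19  ] rows 4 rotvec deg [-0.2 -0.1  0.1]
{"dx":-42.7,"dy":0.0,"dz":16.0,"wx":-0.05,"wy":-0.02,"wz":0.04},
{"dx":-42.7,"dy":0.1,"dz":16.0,"wx":-0.05,"wy":-0.02,"wz":0.04},
{"dx":-42.7,"dy":0.1,"dz":16.0,"wx":-0.05,"wy":-0.02,"wz":0.04},
{"dx":-42.7,"dy":0.1,"dz":16.0,"wx":-0.05,"wy":-0.02,"wz":0.04}
```

View pics/w3.png

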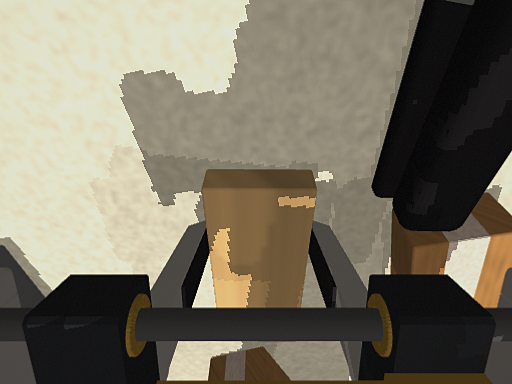

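```bash
cat > st.py <<'E'
from plan import *
O=np.array([0.609,0.0877]);YAW=-5.65
def loc2w(x,y,z=0):
    a=np.radians(YAW);return np.array([O[0]+x*np.cos(a)-y*np.sin(a),O[1]+x*np.sin(a)+y*np.cos(a),z])
E
python3 - <<'E'
from st import *
s=sensors.observe();Rt=R.from_quat(s['eef_rot']);M=Rt.as_matrix()
print('yaw',np.degrees(np.arctan2(M[1,1],M[0,1])),'tilt',np.degrees(np.arctan2(M[:,2][2],-M[2,0])),'jaw z',M[2,1])
yw=np.arctan2(M[1,1],M[0,1])
ax=np.array([-np.sin(yw),np.cos(yw),0]); # board x (outward)
Bm=np.stack([ax,np.cross([0,0,1],ax),[0,0,1]],1)
p=Rt.inv().apply(np.array([.6487,-.142,.010])-s['eef_pos'])
Rb=Rt.inv()*R.from_matrix(Bm)
np.savez('board.npz',p=p,R=Rb.as_quat()); print(p,Rb.as_matrix().round(3))
# target
t=loc2w(0,3e-3,.075); a=np.radians(YAW)
# board x up, board y = -? along jaw
for sgn in (1,-1):
    by=sgn*np.array([np.cos(a),np.sin(a),0]);bx=np.array([0,0,1.])
    Tb=R.from_matrix(np.stack([bx,by,np.cross(bx,by)],1))
    Tt=Tb*Rb.inv(); pos=t-Tt.apply(p); m=Tt.as_matrix()
    print(sgn,'TCP',pos.round(4),m.round(3).tolist())
E
```

```text
yaw -100.44587131042574 tilt 19.901229752128923 jaw z -0.0011834348235144343
[0.00761752 0.00054201 0.02832105] [[-0.34   0.001 -0.94 ]
 [ 0.    -1.    -0.001]
 [-0.94  -0.     0.34 ]]
1 TCP [0.6096 0.0882 0.1042] [[-0.091, -0.995, 0.033], [-0.936, 0.097, 0.339], [-0.34, 0.0, -0.94]]
-1 TCP [0.609  0.0932 0.1042] [[0.091, 0.995, -0.033], [0.936, -0.097, -0.339], [-0.34, 0.0, -0.94]]
```

```bash
python3 -m handwheel '[{"dx":-15,"dy":0,"dz":5,"wx":0,"wy":0,"wz":0,"claw":1},{"dx":-30,"dy":0,"dz":11,"wx":0,"wy":0,"wz":0,"claw":1},{"dx":-40,"dy":0,"dz":14,"wx":0,"wy":4,"wz":0,"claw":1},{"dx":-40,"dy":0,"dz":12,"wx":0,"wy":4,"wz":0,"claw":1},{"dx":-40,"dy":0,"dz":10,"wx":0,"wy":4,"wz":0,"claw":1},{"dx":-40,"dy":0,"dz":10,"wx":0,"wy":4,"wz":0,"claw":1},{"dx":-40,"dy":0,"dz":10,"wx":0,"wy":4,"wz":0,"claw":1},{"dx":-20,"dy":0,"dz":10,"wx":0,"wy":0,"wz":0,"claw":1}]' 45
python3 - <<'E'
from st import *
print(sensors.observe()['q'].round(3))
plan([0.56,-0.0,0.28],frame(-5.65,0),1)
E
```

```text
t: 6.1
eef_pos: [0.6538, -0.1429, 0.2899]
eef_rot: [0.708, -0.065, -0.7, -0.064]
force: [0.4, 0.4, -0.7]
grip_width: 0.0593
[-3.000e-01  3.580e-01  8.810e-01  1.000e-03  1.891e+00  1.453e+00]
from [ 0.6538 -0.1429  0.2899] to TCP [ 0.56 -0.    0.28] rows 12 rotvec deg [-94.8  -0.5  -0.6]
{"dx":0.7,"dy":-10.3,"dz":9.9,"wx":-7.90,"wy":-0.04,"wz":-0.05},
{"dx":0.7,"dy":-11.5,"dz":8.4,"wx":-7.90,"wy":-0.04,"wz":-0.05},
{"dx":0.7,"dy":-12.6,"dz":6.7,"wx":-7.90,"wy":-0.04,"wz":-0.05},
{"dx":0.8,"dy":-13.4,"dz":4.9,"wx":-7.90,"wy":-0.04,"wz":-0.05},
{"dx":0.8,"dy":-13.9,"dz":3.0,"wx":-7.90,"wy":-0.04,"wz":-0.05},
{"dx":0.8,"dy":-14.2,"dz":1.1,"wx":-7.90,"wy":-0.04,"wz":-0.05},
{"dx":0.8,"dy":-14.2,"dz":-0.9,"wx":-7.90,"wy":-0.04,"wz":-0.05},
{"dx":0.8,"dy":-14.0,"dz":-2.8,"wx":-7.90,"wy":-0.04,"wz":-0.05},
{"dx":0.8,"dy":-13.4,"dz":-4.7,"wx":-7.90,"wy":-0.04,"wz":-0.05},
{"dx":0.8,"dy":-12.7,"dz":-6.5,"wx":-7.90,"wy":-0.04,"wz":-0.05},
{"dx":0.8,"dy":-11.6,"dz":-8.2,"wx":-7.90,"wy":-0.04,"wz":-0.05},
{"dx":0.8,"dy":-10.4,"dz":-9.7,"wx":-7.90,"wy":-0.04,"wz":-0.05}
```

```bash
python3 -m handwheel '[{"dx":1,"dy":-10,"dz":10,"wx":-8,"wy":0,"wz":0,"claw":1},{"dx":1,"dy":-12,"dz":8,"wx":-8,"wy":0,"wz":0,"claw":1},{"dx":1,"dy":-13,"dz":7,"wx":-8,"wy":0,"wz":0,"claw":1},{"dx":1,"dy":-13,"dz":5,"wx":-8,"wy":0,"wz":0,"claw":1},{"dx":1,"dy":-14,"dz":3,"wx":-8,"wy":0,"wz":0,"claw":1},{"dx":1,"dy":-14,"dz":1,"wx":-8,"wy":0,"wz":0,"claw":1},{"dx":1,"dy":-14,"dz":-1,"wx":-8,"wy":0,"wz":0,"claw":1},{"dx":1,"dy":-14,"dz":-3,"wx":-8,"wy":0,"wz":0,"claw":1}]' 45
python3 -m handwheel '[{"dx":1,"dy":-13,"dz":-5,"wx":-8,"wy":0,"wz":0,"claw":1},{"dx":1,"dy":-13,"dz":-7,"wx":-8,"wy":0,"wz":0,"claw":1},{"dx":1,"dy":-12,"dz":-8,"wx":-8,"wy":0,"wz":0,"claw":1},{"dx":1,"dy":-10,"dz":-10,"wx":-7,"wy":0,"wz":0,"claw":1},{"dx":0,"dy":0,"dz":0,"wx":0,"wy":8,"wz":0,"claw":1},{"dx":0,"dy":0,"dz":0,"wx":0,"wy":8,"wz":0,"claw":1},{"dx":0,"dy":0,"dz":0,"wx":0,"wy":8,"wz":0,"claw":1},{"dx":0,"dy":0,"dz":0,"wx":0,"wy":8,"wz":0,"claw":1}]' 45
python3 - <<'E'
from st import *
s=sensors.observe();print(s['q'].round(3));b=np.load('board.npz')
print('board',(np.array(s['eef_pos'])+R.from_quat(s['eef_rot']).apply(b['p'])).round(4))
Tt=R.from_matrix([[0.091, 0.995, -0.033], [0.936, -0.097, -0.339], [-0.34, 0.0, -0.94]])
plan([0.60,0.06,0.26],Tt,1)
E
```

```text
t: 6.9
eef_pos: [0.5908, -0.0475, 0.2744]
eef_rot: [0.631, 0.321, -0.63, 0.32]
force: [0.4, 0.2, -1.0]
grip_width: 0.0595
t: 7.7
eef_pos: [0.5599, -0.0006, 0.2719]
eef_rot: [0.648, 0.589, -0.356, 0.326]
force: [0.1, -0.2, -1.9]
grip_width: 0.0599
[-0.431  0.135  1.294  0.556  1.866 -0.214]
board [ 0.5586 -0.0204  0.2503]
from [ 0.5599 -0.0006  0.2719] to TCP [0.6  0.06 0.26] rows 5 rotvec deg [ 0.3 37.8 -0. ]
{"dx":8.9,"dy":6.8,"dz":-9.6,"wx":0.05,"wy":7.57,"wz":-0.01},
{"dx":10.1,"dy":6.8,"dz":-8.3,"wx":0.05,"wy":7.57,"wz":-0.01},
{"dx":11.1,"dy":6.8,"dz":-6.9,"wx":0.05,"wy":7.57,"wz":-0.01},
{"dx":11.9,"dy":6.8,"dz":-5.4,"wx":0.05,"wy":7.57,"wz":-0.01},
{"dx":12.5,"dy":6.8,"dz":-3.8,"wx":0.05,"wy":7.57,"wz":-0.01}
```

```bash
python3 -m handwheel '[{"dx":9,"dy":7,"dz":-10,"wx":0,"wy":7.6,"wz":0,"claw":1},{"dx":10,"dy":7,"dz":-8,"wx":0,"wy":7.6,"wz":0,"claw":1},{"dx":11,"dy":7,"dz":-7,"wx":0,"wy":7.6,"wz":0,"claw":1},{"dx":12,"dy":7,"dz":-5,"wx":0,"wy":7.6,"wz":0,"claw":1},{"dx":12,"dy":7,"dz":-4,"wx":0,"wy":7.5,"wz":0,"claw":1},{"dx":0,"dy":0,"dz":0,"wx":0,"wy":0,"wz":0,"claw":1},{"dx":0,"dy":0,"dz":0,"wx":0,"wy":0,"wz":0,"claw":1}]' 45
python3 - <<'E'
from st import *
s=sensors.observe();print(s['q'].round(3));b=np.load('board.npz')
print('board',(np.array(s['eef_pos'])+R.from_quat(s['eef_rot']).apply(b['p'])).round(4))
for c in('side','wrist','top'): snap(c,c+'4.png')
E
```

```text
t: 8.4
eef_pos: [0.6006, 0.0596, 0.2574]
eef_rot: [0.728, 0.663, -0.13, 0.118]
force: [0.5, 0.8, -1.5]
grip_width: 0.0598
[-0.53   0.355  1.41   1.117  1.899 -0.349]
board [0.6009 0.0569 0.2282]
```

View pics/side4.png

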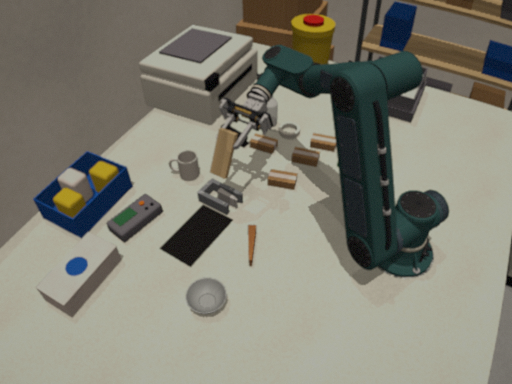

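View pics/wrist4.png

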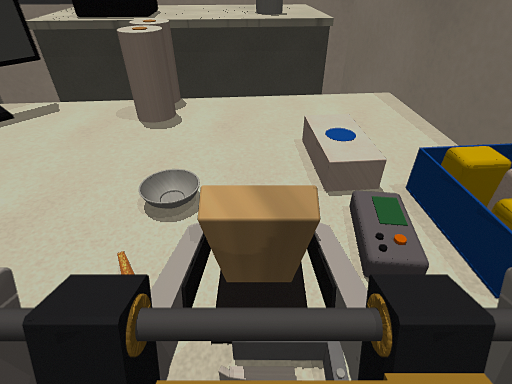

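```bash
cat > bchk.py <<'E'
from st import *
def plane(P):
    best=None;rng=np.random.default_rng(0)
    for _ in range(300):
        a=P[rng.choice(len(P),3,replace=False)];n=np.cross(a[1]-a[0],a[2]-a[0])
        if np.linalg.norm(n)<1e-9: continue
        n/=np.linalg.norm(n);k=np.abs((P-a[0])@n)<.0015
        if best is None or k.sum()>best.sum(): best=k
    Q=P[best];c=Q.mean(0);n=np.linalg.svd(Q-c,full_matrices=False)[2][2]
    return c,n,best
if __name__=='__main__':
  for c in('wrist','side'):
    s,p,d=snap(c)
    r=[x for x in vision.outline_of('board_mid',c)]
    if not r: print(c,'none');continue
    x=r[0]; P,_=pts(c,s,d,x['pixels']); print(c,x['score'],len(P))
    for i in range(2):
        cc,n,b=plane(P);print(' plane c',cc.round(4),'n',n.round(3),b.sum(),'ext min',P[b].min(0).round(4),'max',P[b].max(0).round(4)); P=P[~b]
        if len(P)<60:break
E
python3 bchk.py
```

```text
wrist 0.83 9901
 plane c [0.6011 0.0511 0.254 ] n [-0.08  -0.894 -0.441] 6176 ext min [0.5696 0.0273 0.1641] max [0.6344 0.0975 0.2987]
 plane c [0.5994 0.0395 0.301 ] n [-0.046 -0.436  0.899] 3664 ext min [0.5695 0.0275 0.2948] max [0.6299 0.0507 0.3057]
side 0.61 908
 plane c [0.6016 0.0827 0.2392] n [-0.077 -0.9   -0.429] 376 ext min [0.5697 0.0491 0.1709] max [0.6353 0.1173 0.3058]
 plane c [0.603  0.0734 0.2525] n [0.076 0.898 0.433] 178 ext min [0.5672 0.0453 0.17  ] max [0.6337 0.1135 0.306 ]
```

```bash
cat > bfit.py <<'E'
from bchk import *
import sys
# fit board pose in tool frame from wrist view, save
s,p,d=snap('wrist');Rt=R.from_quat(s['eef_rot']);tp=np.array(s['eef_pos'])
x=vision.outline_of('board_mid','wrist')[0];P,_=pts('wrist',s,d,x['pixels'])
L=Rt.inv().apply(P-tp)   # tool frame
m=(np.abs(L[:,1])<.029);L=L[m]
c1,n1,b=plane(L);c2,n2,b2=plane(L[~b])
y=np.array([0,1.,0])
print('n1',n1.round(3),b.sum(),'n2',n2.round(3),b2.sum(),'ang',np.degrees(np.arccos(abs(n1@n2))))
# broad face vs end: top end has n ~ up
if abs(Rt.apply(n1)[2])>abs(Rt.apply(n2)[2]): c1,n1,c2,n2=c2,n2,c1,n1
n1[1]=0;n1/=np.linalg.norm(n1)
u=np.cross(n1,y); 
if Rt.apply(u)[2]<0:u=-u
cam=np.array(vision.calibration('wrist')['mount'])[:3,3]
if n1@(cam-c1)<0:n1=-n1
# centre: n1.(q)=n1.c1-.01 ; u.q=u.c2-.075
q=n1*(n1@c1-.010)+u*(u@c2-.075)
bz=-n1 # pointing away from camera
Bm=np.stack([u,np.cross(bz,u),bz],1)
np.savez('board.npz',p=q,R=R.from_matrix(Bm).as_quat())
print('tool p',q.round(4),'world',(tp+Rt.apply(q)).round(4),'up',Rt.apply(u).round(3),'y span',L[:,1].min(),L[:,1].max())
t=loc2w(0,3e-3,.0755);a=np.radians(YAW)
ex=np.array([np.cos(a),np.sin(a),0])
bzw=np.array([-np.sin(a),np.cos(a),0]);uw=np.array([0,0,1.])
Tt=R.from_matrix(np.stack([uw,np.cross(bzw,uw),bzw],1))*R.from_matrix(Bm).inv()
pos=t-Tt.apply(q); print('final TCP',pos.round(4)); np.savez('tgt.npz',p=pos,R=Tt.as_quat())
dz=float(sys.argv[1]); plan(pos+[0,0,dz],Tt,1)
E
python3 bfit.py 0.09
```

```text
Traceback (most recent call last):
  File "bfit.py", line 8, in <module>
    c1,n1,b=plane(L);c2,n2,b2=plane(L[~b])
            ~~~~~^^^
  File "bchk.py", line 5, in plane
    a=P[rng.choice(len(P),3,replace=False)];n=np.cross(a[1]-a[0],a[2]-a[0])
        ~~~~~~~~~~^^^^^^^^^^^^^^^^^^^^^^^^
  File "numpy/random/_generator.pyx", line 864, in numpy.random._generator.Generator.choice
ValueError: a must be a positive integer unless no samples are taken
```

```bash
python3 - <<'E'
t=open('bfit.py').read()
t=t.replace("x=vision.outline_of('board_mid','wrist')[0];P,_=pts('wrist',s,d,x['pixels'])","P,_=pts('wrist',s,d)")
t=t.replace("m=(np.abs(L[:,1])<.029);L=L[m]","m=(np.abs(L[:,1])<.027)&(np.linalg.norm(L,axis=1)<.11)&(L[:,0]>-.05);L=L[m];print(len(L))")
open('bfit.py','w').write(t)
E
python3 bfit.py 0.09
```

```text
9119
n1 [-0.69   0.001  0.724] 5745 n2 [-0.719  0.001 -0.695] 3340 ang 89.55181599419966
tool p [0.0209 0.     0.0206] world [0.6022 0.0725 0.232 ] up [-0.044 -0.441  0.897] y span -0.02699291694915722 0.02698494224763655
final TCP [0.6093 0.0911 0.1048]
from [0.6009 0.06   0.2582] to TCP [0.6093 0.0911 0.1948] rows 4 rotvec deg [  0.2 -26.3   0.1]
{"dx":12.9,"dy":1.3,"dz":12.2,"wx":0.05,"wy":-6.57,"wz":0.03},
{"dx":14.2,"dy":1.3,"dz":10.6,"wx":0.05,"wy":-6.57,"wz":0.03},
{"dx":15.3,"dy":1.3,"dz":8.9,"wx":0.05,"wy":-6.57,"wz":0.03},
{"dx":16.3,"dy":1.3,"dz":7.1,"wx":0.05,"wy":-6.57,"wz":0.03}
```

```bash
python3 -m handwheel '[{"dx":13,"dy":1,"dz":12,"wx":0,"wy":-6.6,"wz":0,"claw":1},{"dx":14,"dy":1,"dz":11,"wx":0,"wy":-6.6,"wz":0,"claw":1},{"dx":15,"dy":1,"dz":9,"wx":0,"wy":-6.6,"wz":0,"claw":1},{"dx":16,"dy":2,"dz":7,"wx":0,"wy":-6.5,"wz":0,"claw":1},{"dx":0,"dy":0,"dz":0,"wx":0,"wy":0,"wz":0,"claw":1},{"dx":0,"dy":0,"dz":0,"wx":0,"wy":0,"wz":0,"claw":1},{"dx":0,"dy":0,"dz":0,"wx":0,"wy":0,"wz":0,"claw":1}]' 45
python3 bfit.py 0.05; python3 - <<'E'
from h import *
snap('wrist','w5.png')
E
```

```text
t: 9.6
eef_pos: [0.6087, 0.0898, 0.194]
eef_rot: [0.681, 0.618, -0.291, 0.264]
force: [0.5, -0.5, -2.3]
grip_width: 0.0595
9101
n1 [-0.689  0.001  0.725] 5662 n2 [-0.721 -0.001 -0.693] 3404 ang 89.64995434739873
tool p [0.0214 0.     0.0208] world [0.6086 0.0896 0.1641] up [ 0.    -0.004  1.   ] y span -0.02699362264885447 0.02698162316095259
final TCP [0.6093 0.091  0.1054]
from [0.6087 0.0895 0.1938] to TCP [0.6093 0.091  0.1554] rows 1 rotvec deg [ 0.  -0.2  0.1]
{"dx":28.9,"dy":0.5,"dz":25.4,"wx":0.04,"wy":-0.22,"wz":0.13}
```

View pics/w5.png

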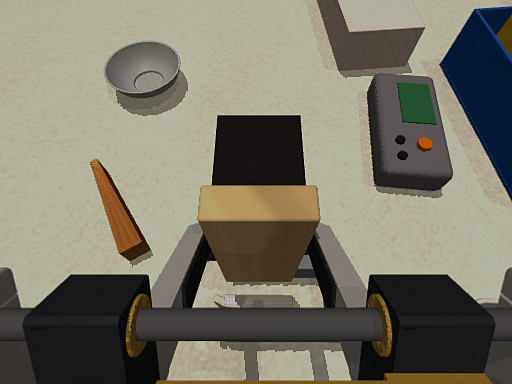

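```bash
python3 -m handwheel '[{"dx":11,"dy":0,"dz":10.5,"wx":0,"wy":0,"wz":0,"claw":1},{"dx":11,"dy":0,"dz":10.5,"wx":0,"wy":0,"wz":0,"claw":1},{"dx":4,"dy":0,"dz":4,"wx":0,"wy":0,"wz":0,"claw":1},{"dx":4,"dy":0,"dz":4,"wx":0,"wy":0,"wz":0,"claw":1},{"dx":4,"dy":0,"dz":4,"wx":0,"wy":0,"wz":0,"claw":1},{"dx":4,"dy":0,"dz":4,"wx":0,"wy":0,"wz":0,"claw":1},{"dx":0,"dy":0,"dz":0,"wx":0,"wy":0,"wz":0,"claw":1}]' 45
python3 -m handwheel '[{"dx":4,"dy":0,"dz":4,"wx":0,"wy":0,"wz":0,"claw":1},{"dx":4,"dy":0,"dz":4,"wx":0,"wy":0,"wz":0,"claw":1},{"dx":4,"dy":0,"dz":4,"wx":0,"wy":0,"wz":0,"claw":1},{"dx":0,"dy":0,"dz":0,"wx":0,"wy":0,"wz":0,"claw":1}]' 45
python3 bfit.py 0.00; python3 - <<'E'
from h import *
snap('side','s6.png');snap('top','t6.png')
E
```

```text
t: 10.4
eef_pos: [0.6085, 0.09, 0.1406]
eef_rot: [0.68, 0.619, -0.291, 0.264]
force: [-0.6, 0.3, -1.2]
grip_width: 0.0598
t: 10.8
eef_pos: [0.6082, 0.0896, 0.1232]
eef_rot: [0.68, 0.619, -0.292, 0.264]
force: [-0.0, -0.4, -1.4]
grip_width: 0.0597
10585
n1 [-0.689  0.003  0.725] 5600 n2 [0.719 0.    0.695] 3339 ang 89.53604865202301
tool p [0.0215 0.     0.0208] world [0.6082 0.0894 0.0934] up [ 0.001 -0.002  1.   ] y span -0.026998175657801795 0.026994856562672368
final TCP [0.6093 0.0909 0.1054]
from [0.6085 0.0896 0.1239] to TCP [0.6093 0.0909 0.1054] rows 1 rotvec deg [ 0.1 -0.1  0.2]
{"dx":14.4,"dy":0.7,"dz":11.8,"wx":0.12,"wy":-0.11,"wz":0.16}
```

```bash
python3 - <<'E'
import cv2
a=cv2.imread('pics/s6.png')[130:260,170:320];b=cv2.imread('pics/t6.png')[90:220,150:300]
cv2.imwrite('pics/c6.png',cv2.resize(cv2.hconcat([a,b]),None,fx=2.6,fy=2.6,interpolation=cv2.INTER_CUBIC))
E
```

```text
(no output)
```

View pics/c6.png

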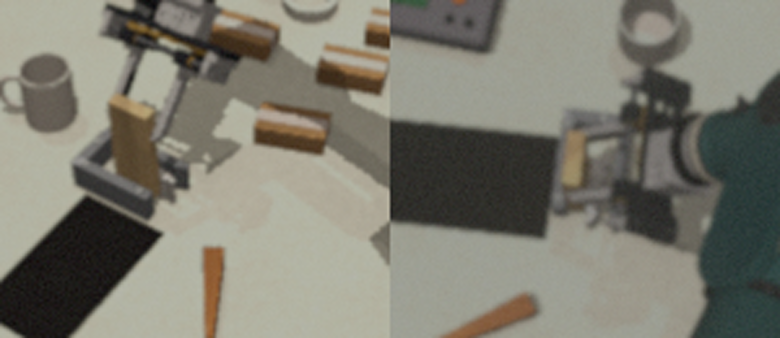

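```bash
python3 -m handwheel '[{"dx":4,"dy":0,"dz":4,"wx":0,"wy":0,"wz":0,"claw":1},{"dx":4,"dy":0,"dz":4,"wx":0,"wy":0,"wz":0,"claw":1},{"dx":2,"dy":0,"dz":2,"wx":0,"wy":0,"wz":0,"claw":1},{"dx":1,"dy":0,"dz":1,"wx":0,"wy":0,"wz":0,"claw":1},{"dx":0,"dy":0,"dz":0,"wx":0,"wy":0,"wz":0,"claw":1}]' 45
python3 -m handwheel '[{"dx":1,"dy":0,"dz":1,"wx":0,"wy":0,"wz":0,"claw":1},{"dx":0,"dy":0,"dz":0,"wx":0,"wy":0,"wz":0,"claw":1}]' 45
python3 bfit.py 0.00
```

```text
t: 11.45
eef_pos: [0.6087, 0.0891, 0.1086]
eef_rot: [0.68, 0.618, -0.291, 0.265]
force: [-0.3, 0.6, -1.5]
grip_width: 0.0599
t: 11.65
eef_pos: [0.6089, 0.089, 0.1075]
eef_rot: [0.68, 0.618, -0.291, 0.265]
force: [-0.6, 0.1, -2.5]
grip_width: 0.0596
10672
n1 [ 0.69   0.    -0.724] 5387 n2 [-0.724  0.002 -0.689] 3279 ang 89.92848653017491
tool p [ 0.0215 -0.      0.0208] world [0.6089 0.0888 0.0776] up [-0.001  0.     1.   ] y span -0.026994536155683486 0.02699924016089651
final TCP [0.6093 0.0909 0.1054]
from [0.6089 0.0891 0.1076] to TCP [0.6093 0.0909 0.1054] rows 1 rotvec deg [ 0.2 -0.   0.1]
{"dx":2.9,"dy":0.2,"dz":0.1,"wx":0.18,"wy":-0.00,"wz":0.11}
```

```bash
python3 -m handwheel '[{"dx":0.7,"dy":0,"dz":0.7,"wx":0,"wy":0,"wz":0,"claw":1},{"dx":0.7,"dy":0,"dz":0.7,"wx":0,"wy":0,"wz":0,"claw":1},{"dx":0,"dy":0,"dz":0,"wx":0,"wy":0,"wz":0,"claw":1}]' 45
python3 -m handwheel '[{"dx":0.7,"dy":0,"dz":0.7,"wx":0,"wy":0,"wz":0,"claw":1},{"dx":0,"dy":0,"dz":0,"wx":0,"wy":0,"wz":0,"claw":1}]' 45
python3 -m handwheel '[{"dx":0.4,"dy":0,"dz":0.4,"wx":0,"wy":0,"wz":0,"claw":1},{"dx":0,"dy":0,"dz":0,"wx":0,"wy":0,"wz":0,"claw":1}]' 45
```

```text
t: 12.0
eef_pos: [0.6087, 0.089, 0.1054]
eef_rot: [0.68, 0.618, -0.291, 0.265]
force: [0.8, 0.1, -1.5]
grip_width: 0.0597
t: 12.2
eef_pos: [0.6088, 0.089, 0.1044]
eef_rot: [0.68, 0.618, -0.291, 0.265]
force: [0.0, 0.2, -0.7]
grip_width: 0.0594
t: 12.4
eef_pos: [0.6089, 0.0891, 0.1043]
eef_rot: [0.68, 0.618, -0.291, 0.265]
force: [-0.8, 0.1, 0.3]
grip_width: 0.0598
```

```bash
python3 -m handwheel '[{"dx":0.7,"dy":0,"dz":-0.7,"wx":0,"wy":0,"wz":0,"claw":1},{"dx":0,"dy":0,"dz":0,"wx":0,"wy":0,"wz":0,"claw":1}]' 45
python3 -m handwheel '[{"dx":0.7,"dy":0,"dz":-0.7,"wx":0,"wy":0,"wz":0,"claw":1},{"dx":0,"dy":0,"dz":0,"wx":0,"wy":0,"wz":0,"claw":1}]' 45
python3 bfit.py 0.00
```

```text
t: 12.6
eef_pos: [0.6091, 0.09, 0.1043]
eef_rot: [0.68, 0.618, -0.291, 0.265]
force: [-0.9, -1.8, 0.3]
grip_width: 0.0593
t: 12.8
eef_pos: [0.6093, 0.091, 0.1043]
eef_rot: [0.68, 0.618, -0.291, 0.265]
force: [0.4, -0.8, 1.1]
grip_width: 0.0597
10836
n1 [-0.692 -0.001  0.722] 5447 n2 [ 0.721 -0.001  0.692] 3349 ang 89.95298336597727
tool p [0.0214 0.     0.0209] world [0.6093 0.0906 0.0745] up [-0.001  0.002  1.   ] y span -0.02699736147053599 0.02699657904968075
final TCP [0.6093 0.091  0.1054]
from [0.6093 0.091  0.1043] to TCP [0.6093 0.091  0.1054] rows 1 rotvec deg [0.2 0.1 0.1]
{"dx":-0.8,"dy":0.1,"dz":-0.8,"wx":0.20,"wy":0.12,"wz":0.08}
```

```bash
python3 -m handwheel '[{"dx":0.3,"dy":0,"dz":-0.4,"wx":0,"wy":0,"wz":0,"claw":1},{"dx":0,"dy":0,"dz":0,"wx":0,"wy":0,"wz":0,"claw":1}]' 45
python3 -m handwheel '[{"dx":0,"dy":0,"dz":0,"wx":0,"wy":0,"wz":0,"claw":0.3},{"dx":0,"dy":0,"dz":0,"wx":0,"wy":0,"wz":0,"claw":0.1},{"dx":0,"dy":0,"dz":0,"wx":0,"wy":0,"wz":0,"claw":0.1},{"dx":0,"dy":0,"dz":0,"wx":0,"wy":0,"wz":0,"claw":0.1}]' 45
python3 bfit.py 0.00
```

```text
t: 13.05
eef_pos: [0.6093, 0.0914, 0.1043]
eef_rot: [0.68, 0.618, -0.291, 0.265]
force: [-1.1, -1.0, 2.0]
grip_width: 0.0599
t: 13.45
eef_pos: [0.6089, 0.0916, 0.1039]
eef_rot: [0.68, 0.618, -0.291, 0.265]
force: [0.4, 0.5, 0.2]
grip_width: 0.0837
10849
n1 [-0.693  0.001  0.721] 5452 n2 [ 0.722 -0.001  0.692] 3394 ang 89.93463903434724
tool p [0.0209 0.     0.0208] world [0.6089 0.091  0.0744] up [-0.     0.003  1.   ] y span -0.026997528605224662 0.026979387142130884
final TCP [0.6093 0.0912 0.105 ]
from [0.609  0.0916 0.1039] to TCP [0.6093 0.0912 0.105 ] rows 1 rotvec deg [0.2 0.2 0.1]
{"dx":-1.0,"dy":0.4,"dz":-0.5,"wx":0.17,"wy":0.16,"wz":0.12}
```

```bash
python3 -m handwheel '[{"dx":-10,"dy":0,"dz":0,"wx":0,"wy":0,"wz":0,"claw":0.1},{"dx":-20,"dy":0,"dz":0,"wx":0,"wy":0,"wz":0,"claw":0.1},{"dx":-35,"dy":0,"dz":0,"wx":0,"wy":0,"wz":0,"claw":0.1},{"dx":-40,"dy":0,"dz":0,"wx":0,"wy":-3,"wz":0,"claw":0},{"dx":-40,"dy":0,"dz":0,"wx":0,"wy":-6,"wz":0,"claw":0},{"dx":-40,"dy":-10,"dz":0,"wx":0,"wy":-8,"wz":0,"claw":0},{"dx":-30,"dy":-20,"dz":0,"wx":0,"wy":-8,"wz":0,"claw":0},{"dx":-20,"dy":-20,"dz":0,"wx":0,"wy":-8,"wz":0,"claw":0}]' 45
python3 look.py top wedge_mid,wedge_toe,wedge_butt,board_mid r
python3 - <<'E'
from st import *
snap('side','s7.png')
plan([0.47,0.20,0.28],frame(22,0),1)
E
```

```text
t: 14.3
eef_pos: [0.5459, -0.0467, 0.2933]
eef_rot: [0.57, 0.514, -0.473, 0.432]
force: [0.4, 0.4, 0.1]
grip_width: 0.0937
top wedge_mid place 0.89 [0.4372 0.2118 0.0203] px [183. 215.]
top wedge_mid place 0.48 [ 0.6747 -0.4062 -0.0012] px [377. 145.]
top wedge_mid rect 0.52 [433.6 210. ] [ 26.4 138. ] 27.8 0.0365 234
top wedge_toe place 0.86 [0.406  0.2709 0.0193] px [164. 224.]
top wedge_toe rect 0.81 [434.3 208.6] [ 26.4 134.8] 27.8 0.0367 225
top wedge_butt place 0.8 [0.4636 0.1441 0.0142] px [205. 207.]
top wedge_butt rect 0.87 [436.1 208.9] [ 23.  135.1] 23.6 0.0369 204
top board_mid place 0.63 [0.6043 0.0931 0.0745] px [222. 159.]
top board_mid rect 0.48 [607.9  95.7] [20.3 59.1] 85.5 0.1511 139
from [ 0.5456 -0.045   0.2865] to TCP [0.47 0.2  0.28] rows 6 rotvec deg [-27.5 -10.6  -2.4]
{"dx":8.5,"dy":-16.5,"dz":-38.5,"wx":-4.58,"wy":-1.76,"wz":-0.39},
{"dx":7.4,"dy":-13.3,"dz":-40.0,"wx":-4.58,"wy":-1.76,"wz":-0.39},
{"dx":6.2,"dy":-10.0,"dz":-41.1,"wx":-4.58,"wy":-1.76,"wz":-0.39},
{"dx":5.0,"dy":-6.6,"dz":-41.9,"wx":-4.58,"wy":-1.76,"wz":-0.39},
{"dx":3.7,"dy":-3.2,"dz":-42.5,"wx":-4.58,"wy":-1.76,"wz":-0.39},
{"dx":2.4,"dy":0.2,"dz":-42.7,"wx":-4.58,"wy":-1.76,"wz":-0.39}
```

View pics/s7.png

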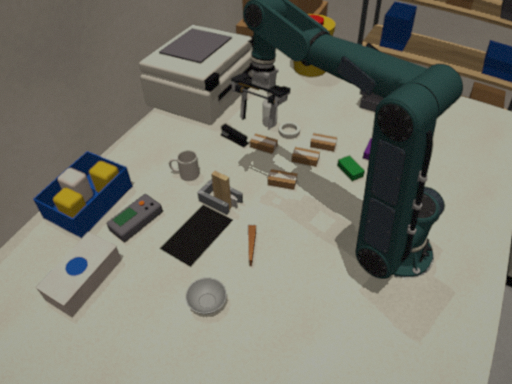

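```bash
python3 -m handwheel '[{"dx":8,"dy":-16,"dz":-38,"wx":-4.6,"wy":-1.8,"wz":-0.4,"claw":0},{"dx":7,"dy":-13,"dz":-40,"wx":-4.6,"wy":-1.8,"wz":-0.4,"claw":0},{"dx":6,"dy":-10,"dz":-41,"wx":-4.6,"wy":-1.8,"wz":-0.4,"claw":0},{"dx":5,"dy":-7,"dz":-42,"wx":-4.6,"wy":-1.8,"wz":-0.4,"claw":0},{"dx":4,"dy":-3,"dz":-42,"wx":-4.6,"wy":-1.8,"wz":-0.4,"claw":0},{"dx":2,"dy":0,"dz":-43,"wx":-4.6,"wy":-1.8,"wz":-0.4,"claw":0},{"dx":0,"dy":0,"dz":0,"wx":0,"wy":0,"wz":0,"claw":0},{"dx":0,"dy":0,"dz":0,"wx":0,"wy":0,"wz":0,"claw":0}]' 45
cat > wfit.py <<'E'
from st import *
def wfit(name=None,c='wrist'):
    s,p,d=snap(c,name)
    b=[]
    for r in vision.outline_of('wedge_mid',c):
        P,_=pts(c,s,d,r['pixels'])
        if len(P)<50: continue
        T=P[(P[:,2]>.028)&(P[:,2]<.042)]
        if len(T)<30: continue
        (ctr,sz,a)=cv2.minAreaRect((T[:,:2]*1000).astype(np.float32))
        b.append((abs(max(sz)-140)+abs(min(sz)-28),r['score'],T,max(sz),min(sz)))
    b.sort(key=lambda t:t[0]); _,sc,T,L,W=b[0]
    X=T[:,:2];c0=X.mean(0);v=np.linalg.svd(X-c0,full_matrices=False)[2][0]
    # toe dir: narrower side
    t=(X-c0)@v;n=np.array([-v[1],v[0]]);w=(X-c0)@n
    lo=np.ptp(np.percentile(w[t<np.percentile(t,20)],[3,97]));hi=np.ptp(np.percentile(w[t>np.percentile(t,80)],[3,97]))
    if hi>lo: v=-v;n=-n;t=-t;w=-w
    # refine axis: midline regression
    bins=np.linspace(t.min()+5e-3,t.max()-5e-3,14);ms=[];ts=[]
    for a,bb in zip(bins[:-1],bins[1:]):
        k=(t>=a)&(t<bb)
        if k.sum()>5: q=np.percentile(w[k],[2,98]);ms.append(q.mean());ts.append((a+bb)/2)
    k=np.polyfit(ts,ms,1);ang=np.arctan2(v[1],v[0])+np.arctan(k[0])
    v=np.array([np.cos(ang),np.sin(ang)]);c1=c0+np.array([-v[1],v[0]])*k[1]
    t=(X-c1)@v;a,bb=np.percentile(t,[.3,99.7]);ctr=c1+v*(a+bb)/2
    print('wedge score',round(sc,2),'rect',round(L,1),round(W,1),'len',round((bb-a)*1e3,1),'centre',ctr.round(4),'toe dir deg',round(np.degrees(ang),2),'widths',round(lo*1e3,1),round(hi*1e3,1))
    return ctr,np.degrees(ang)
if __name__=='__main__':
    import sys; wfit(sys.argv[1] if len(sys.argv)>1 else None)
E
python3 wfit.py w8.png
```

```text
t: 15.6
eef_pos: [0.4696, 0.2004, 0.2813]
eef_rot: [0.392, 0.585, -0.395, 0.589]
force: [-0.8, 0.0, -0.2]
grip_width: 0.0939
wedge score 0.57 rect 137.7 27.4 len 137.0 centre [0.437  0.2059] toe dir deg 115.53 widths 11.9 25.6
```

View pics/w8.png

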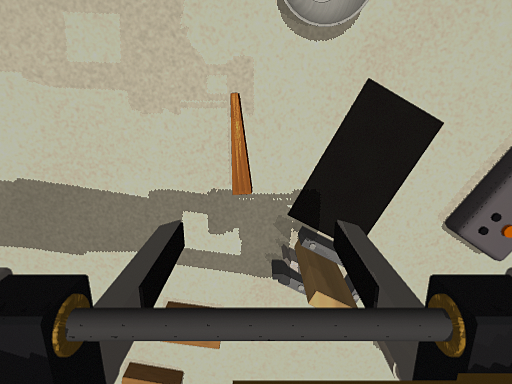

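```bash
python3 - <<'E'
from st import *
plan([0.4564,0.1654,0.08],frame(25.5,0),1)
E
```

```text
from [0.4704 0.1985 0.2816] to TCP [0.4564 0.1654 0.08  ] rows 5 rotvec deg [-3.4  0.4 -0. ]
{"dx":40.4,"dy":-5.1,"dz":4.8,"wx":-0.68,"wy":0.08,"wz":-0.01},
{"dx":40.3,"dy":-5.2,"dz":4.8,"wx":-0.68,"wy":0.08,"wz":-0.01},
{"dx":40.3,"dy":-5.2,"dz":4.8,"wx":-0.68,"wy":0.08,"wz":-0.01},
{"dx":40.3,"dy":-5.3,"dz":4.8,"wx":-0.68,"wy":0.08,"wz":-0.01},
{"dx":40.3,"dy":-5.3,"dz":4.8,"wx":-0.68,"wy":0.08,"wz":-0.01}
```

```bash
python3 -m handwheel '[{"dx":40,"dy":-5,"dz":5,"wx":-0.7,"wy":0,"wz":0,"claw":0.4},{"dx":40,"dy":-5,"dz":5,"wx":-0.7,"wy":0,"wz":0,"claw":0.4},{"dx":40,"dy":-5,"dz":5,"wx":-0.7,"wy":0,"wz":0,"claw":0.4},{"dx":40,"dy":-5,"dz":5,"wx":-0.7,"wy":0,"wz":0,"claw":0.4},{"dx":40,"dy":-6,"dz":5,"wx":-0.6,"wy":0,"wz":0,"claw":0.4},{"dx":0,"dy":0,"dz":0,"wx":0,"wy":0,"wz":0,"claw":0.4},{"dx":0,"dy":0,"dz":0,"wx":0,"wy":0,"wz":0,"claw":0.4}]' 45
python3 wfit.py w9.png; python3 -c "
from st import *
plan([0.4564,0.1654,0.005],frame(25.5,0),1)"
```

```text
t: 16.4
eef_pos: [0.4576, 0.1638, 0.0827]
eef_rot: [0.377, 0.596, -0.379, 0.6]
force: [0.6, 0.2, 0.8]
grip_width: 0.0559
wedge score 0.62 rect 140.6 27.0 len 138.5 centre [0.4364 0.2066] toe dir deg 115.86 widths 11.9 25.0
from [0.4597 0.1651 0.0855] to TCP [0.4564 0.1654 0.005 ] rows 2 rotvec deg [ 0.   0.5 -0.4]
{"dx":40.2,"dy":-1.7,"dz":-1.2,"wx":0.00,"wy":0.23,"wz":-0.20},
{"dx":40.3,"dy":-1.6,"dz":-1.0,"wx":0.00,"wy":0.23,"wz":-0.20}
```

View pics/w9.png

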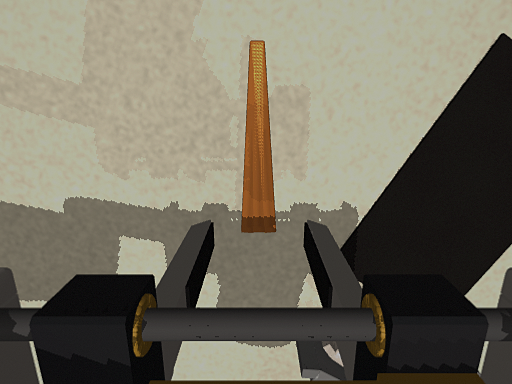

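```bash
python3 -m handwheel '[{"dx":30,"dy":-1,"dz":-1,"wx":0,"wy":0,"wz":0,"claw":0.4},{"dx":25,"dy":-1,"dz":-1,"wx":0,"wy":0,"wz":0,"claw":0.4},{"dx":15,"dy":-1,"dz":-1,"wx":0,"wy":0,"wz":0,"claw":0.4},{"dx":7,"dy":0,"dz":0,"wx":0,"wy":0,"wz":0,"claw":0.4},{"dx":3,"dy":0,"dz":0,"wx":0,"wy":0,"wz":0,"claw":0.4},{"dx":0,"dy":0,"dz":0,"wx":0,"wy":0,"wz":0,"claw":0.4}]' 60
python3 -m handwheel '[{"dx":0,"dy":0,"dz":0,"wx":0,"wy":0,"wz":0,"claw":1},{"dx":0,"dy":0,"dz":0,"wx":0,"wy":0,"wz":0,"claw":1},{"dx":0,"dy":0,"dz":0,"wx":0,"wy":0,"wz":0,"claw":1},{"dx":0,"dy":0,"dz":0,"wx":0,"wy":0,"wz":0,"claw":1}]' 60
python3 wfit.py
```

```text
t: 17.1
eef_pos: [0.455, 0.1665, 0.004]
eef_rot: [0.377, 0.595, -0.377, 0.602]
force: [0.5, 0.6, 0.2]
grip_width: 0.0565
t: 17.5
eef_pos: [0.4538, 0.1661, 0.0028]
eef_rot: [0.376, 0.596, -0.377, 0.601]
force: [-0.1, 0.0, 0.3]
grip_width: 0.0281
wedge score 0.97 rect 139.8 27.5 len 137.9 centre [0.4359 0.2063] toe dir deg 115.08 widths 11.5 24.4
```

```bash
python3 -m handwheel '[{"dx":0,"dy":0,"dz":0,"wx":0,"wy":0,"wz":0,"claw":1},{"dx":0,"dy":0,"dz":0,"wx":0,"wy":0,"wz":0,"claw":1},{"dx":0,"dy":0,"dz":0,"wx":0,"wy":0,"wz":0,"claw":1}]' 60
python3 - <<'E'
from st import *
s=sensors.observe();M=R.from_quat(s['eef_rot']).as_matrix();print(s['grip_width'],np.degrees(np.arctan2(M[1,1],M[0,1])),s['eef_pos'])
snap('wrist','w10.png')
E
python3 wfit.py
```

```text
t: 17.9
eef_pos: [0.4539, 0.1662, 0.0028]
eef_rot: [0.376, 0.596, -0.377, 0.601]
force: [1.0, 0.8, 2.5]
grip_width: 0.0252
0.025237301534293516 25.60803878693382 [0.45388953 0.16615036 0.00278655]
wedge score 0.75 rect 139.8 27.1 len 138.2 centre [0.4355 0.2063] toe dir deg 114.8 widths 11.4 23.8
```

View pics/w10.png

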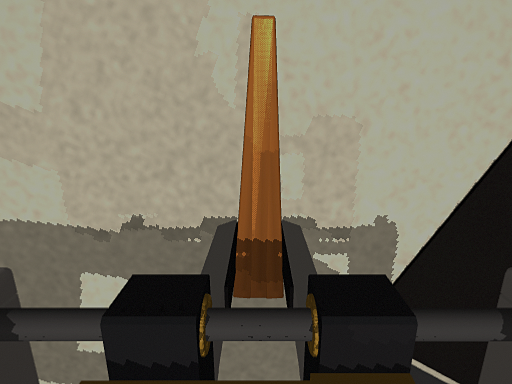

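```bash
cat > wtgt.py <<'E'
from st import *
import sys
xt,yt,z=[float(v) for v in sys.argv[1:4]]
Lt=float(sys.argv[4]) if len(sys.argv)>4 else .1141
lat=float(sys.argv[5]) if len(sys.argv)>5 else -.0008
a=np.radians(YAW-3.72);dr=np.array([np.cos(a),np.sin(a),0]);n=np.array([-dr[1],dr[0],0])
t=loc2w(xt/1e3,yt/1e3,z/1e3)-Lt*dr-lat*n
plan(t,frame(YAW-3.72-90),1)
E
python3 wtgt.py -75 -33 100
```

```text
from [0.4539 0.1662 0.0028] to TCP [0.4187 0.0816 0.1   ] rows 15 rotvec deg [ 1.25e+02  1.00e-01 -5.00e-01]
{"dx":-6.5,"dy":-4.5,"dz":4.1,"wx":8.33,"wy":0.00,"wz":-0.04},
{"dx":-6.5,"dy":-3.9,"dz":4.7,"wx":8.33,"wy":0.00,"wz":-0.04},
{"dx":-6.5,"dy":-3.2,"dz":5.2,"wx":8.33,"wy":0.00,"wz":-0.04},
{"dx":-6.5,"dy":-2.4,"dz":5.6,"wx":8.33,"wy":0.00,"wz":-0.04},
{"dx":-6.5,"dy":-1.5,"dz":5.9,"wx":8.33,"wy":0.00,"wz":-0.04},
{"dx":-6.5,"dy":-0.7,"dz":6.1,"wx":8.33,"wy":0.00,"wz":-0.04},
{"dx":-6.5,"dy":0.2,"dz":6.1,"wx":8.33,"wy":0.00,"wz":-0.04},
{"dx":-6.5,"dy":1.1,"dz":6.0,"wx":8.33,"wy":0.00,"wz":-0.04},
{"dx":-6.5,"dy":2.0,"dz":5.8,"wx":8.33,"wy":0.00,"wz":-0.04},
{"dx":-6.5,"dy":2.8,"dz":5.5,"wx":8.33,"wy":0.00,"wz":-0.04},
{"dx":-6.5,"dy":3.5,"dz":5.0,"wx":8.33,"wy":0.00,"wz":-0.04},
{"dx":-6.5,"dy":4.2,"dz":4.4,"wx":8.33,"wy":0.00,"wz":-0.04},
{"dx":-6.5,"dy":4.8,"dz":3.8,"wx":8.33,"wy":0.00,"wz":-0.04},
{"dx":-6.5,"dy":5.3,"dz":3.0,"wx":8.33,"wy":0.00,"wz":-0.04},
{"dx":-6.5,"dy":5.7,"dz":2.2,"wx":8.33,"wy":0.00,"wz":-0.04}
```

```bash
python3 -m handwheel '[{"dx":-10,"dy":-4,"dz":4,"wx":0,"wy":0,"wz":0,"claw":1},{"dx":-25,"dy":-4,"dz":5,"wx":8,"wy":0,"wz":0,"claw":1},{"dx":-25,"dy":-3,"dz":5,"wx":8.4,"wy":0,"wz":0,"claw":1},{"dx":-20,"dy":-2,"dz":6,"wx":8.4,"wy":0,"wz":0,"claw":1},{"dx":-10,"dy":-2,"dz":6,"wx":8.4,"wy":0,"wz":0,"claw":1},{"dx":0,"dy":-1,"dz":6,"wx":8.4,"wy":0,"wz":0,"claw":1},{"dx":0,"dy":0,"dz":6,"wx":8.4,"wy":0,"wz":0,"claw":1},{"dx":0,"dy":1,"dz":6,"wx":8.4,"wy":0,"wz":0,"claw":1}]' 60
python3 -m handwheel '[{"dx":0,"dy":2,"dz":6,"wx":8.4,"wy":0,"wz":0,"claw":1},{"dx":0,"dy":3,"dz":5,"wx":8.4,"wy":0,"wz":0,"claw":1},{"dx":0,"dy":3,"dz":5,"wx":8.4,"wy":0,"wz":0,"claw":1},{"dx":0,"dy":4,"dz":5,"wx":8.4,"wy":0,"wz":0,"claw":1},{"dx":0,"dy":5,"dz":4,"wx":8.4,"wy":0,"wz":0,"claw":1},{"dx":0,"dy":5,"dz":3,"wx":8.4,"wy":0,"wz":0,"claw":1},{"dx":0,"dy":6,"dz":2,"wx":8.4,"wy":0,"wz":0,"claw":1},{"dx":0,"dy":0,"dz":0,"wx":8,"wy":0,"wz":0,"claw":1}]' 60
python3 -m handwheel '[{"dx":0,"dy":0,"dz":0,"wx":0,"wy":0,"wz":0,"claw":1},{"dx":0,"dy":0,"dz":0,"wx":0,"wy":0,"wz":0,"claw":1}]' 60
python3 wtgt.py -75 -33 100
python3 - <<'E'
from h import *
snap('wrist','w11.png')
E
```

```text
t: 18.85
eef_pos: [0.4393, 0.1189, 0.0924]
eef_rot: [-0.622, -0.334, 0.622, -0.339]
force: [0.9, 0.1, -2.2]
grip_width: 0.0252
t: 19.65
eef_pos: [0.428, 0.0773, 0.0924]
eef_rot: [0.705, -0.064, -0.704, -0.059]
force: [0.2, 0.5, -0.8]
grip_width: 0.0252
t: 19.85
eef_pos: [0.4287, 0.078, 0.0926]
eef_rot: [0.706, -0.06, -0.703, -0.056]
force: [-0.1, -0.7, -1.6]
grip_width: 0.0252
from [0.4287 0.078  0.0926] to TCP [0.4187 0.0816 0.1   ] rows 1 rotvec deg [-0.1 -0.2 -0.3]
{"dx":-7.5,"dy":-1.9,"dz":10.4,"wx":-0.06,"wy":-0.24,"wz":-0.29}
```

View pics/w11.png

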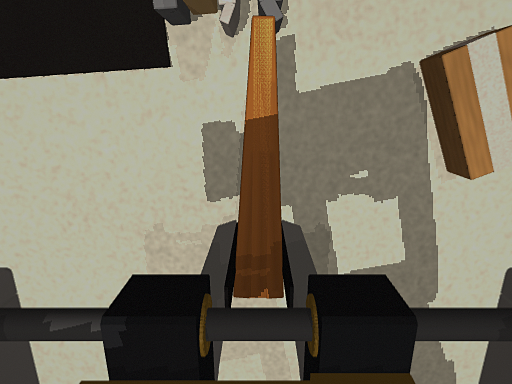

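```bash
cat > toe.py <<'E'
from st import *
import sys
s,p,d=snap('wrist',sys.argv[1] if len(sys.argv)>1 else None);P,_=pts('wrist',s,d)
a=np.radians(YAW);ex=np.array([np.cos(a),np.sin(a)]);ey=np.array([-np.sin(a),np.cos(a)])
L=np.stack([(P[:,:2]-O)@ex,(P[:,:2]-O)@ey],1)*1000
im=np.zeros((480,640,3),np.uint8)
m=(L[:,0]>-130)&(L[:,0]<60)&(np.abs(L[:,1]+20)<70)&(P[:,2]<.14)
for (x,y),z in zip(L[m],P[m,2]):
    c=(60,60,60) if z<.02 else (0,200,255) if z<.05 else (255,120,0)
    cv2.circle(im,(int(440+3.3*x),int(170-3.3*y)),1,c,-1)
for x0,x1,y in [(-35,60,14),(-35,35,-14),(-35,60,-39.2),(-35,60,30)]:
    cv2.line(im,(int(440+3.3*x0),int(170-3.3*y)),(int(440+3.3*x1),int(170-3.3*y)),(0,0,255),1)
for x in (-48,-35): cv2.line(im,(int(440+3.3*x),60),(int(440+3.3*x),330),(0,255,0),1)
cv2.imwrite('pics/'+sys.argv[2],im)
E
python3 toe.py w12.png toe12.png
```

View pics/toe12.png

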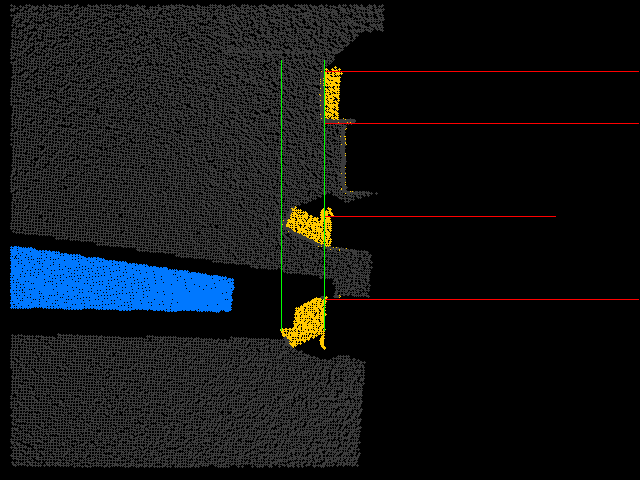

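```bash
python3 -m handwheel '[{"dx":0,"dy":-2,"dz":5,"wx":-1,"wy":0,"wz":0,"claw":1},{"dx":10,"dy":-1,"dz":5,"wx":0,"wy":0,"wz":0,"claw":1},{"dx":20,"dy":0,"dz":0,"wx":0,"wy":0,"wz":0,"claw":1},{"dx":20,"dy":0,"dz":0,"wx":0,"wy":0,"wz":0,"claw":1},{"dx":10,"dy":0,"dz":0,"wx":0,"wy":0,"wz":0,"claw":1},{"dx":0,"dy":0,"dz":0,"wx":0,"wy":0,"wz":0,"claw":1},{"dx":0,"dy":0,"dz":0,"wx":0,"wy":0,"wz":0,"claw":1}]' 60
python3 toe.py w13.png toe13.png
```

```text
t: 20.65
eef_pos: [0.4203, 0.0825, 0.0329]
eef_rot: [0.707, -0.055, -0.703, -0.051]
force: [-0.3, 0.1, -0.5]
grip_width: 0.0249
```

View pics/toe13.png

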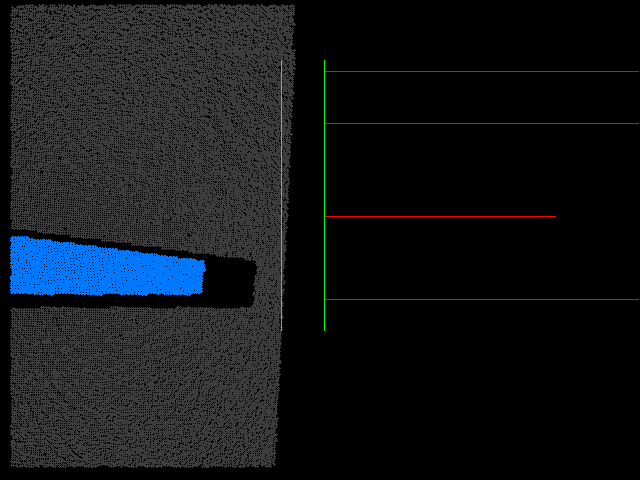

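View pics/w13.png

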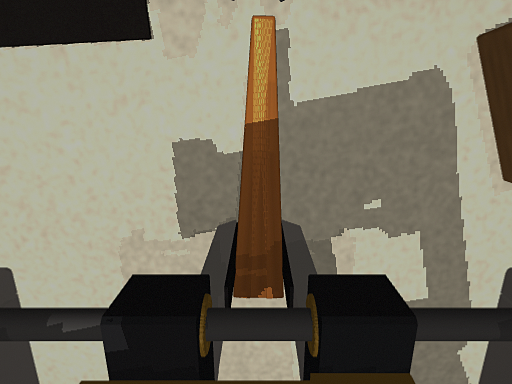

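```bash
python3 -m handwheel '[{"dx":10,"dy":0.5,"dz":0,"wx":0,"wy":0,"wz":0,"claw":1},{"dx":10,"dy":0,"dz":0,"wx":0,"wy":0,"wz":0,"claw":1},{"dx":6,"dy":0,"dz":0,"wx":0,"wy":0,"wz":0,"claw":1},{"dx":2,"dy":0,"dz":0,"wx":0,"wy":0,"wz":0,"claw":1},{"dx":0,"dy":0,"dz":0,"wx":0,"wy":0,"wz":0,"claw":1},{"dx":0,"dy":0,"dz":0,"wx":0,"wy":0,"wz":0,"claw":1}]' 60
python3 - <<'E'
from st import *
s,p,d=snap('wrist');P,_=pts('wrist',s,d);tp=np.array(s['eef_pos']);print(tp.round(4))
L=R.from_quat(s['eef_rot']).inv().apply(P-tp);m=(np.abs(L[:,1])<.004)&(L[:,2]<0)&(P[:,2]>.02)&(P[:,2]<.06)
for z in (-.02,-.05,-.08,-.105):
    k=m&(np.abs(L[:,2]-z)<.005);print(z,np.median(P[k,2]) if k.any() else None)
E
```

```text
t: 21.3
eef_pos: [0.4205, 0.0818, 0.0049]
eef_rot: [0.707, -0.055, -0.703, -0.051]
force: [0.5, 0.2, -1.6]
grip_width: 0.0248
[0.4205 0.0818 0.0049]
-0.02 0.03567631250548481
-0.05 0.036050821476201325
-0.08 0.036391457995716345
-0.105 0.036618621635602894
```

```bash
python3 -m handwheel '[{"dx":0.5,"dy":-0.5,"dz":-10,"wx":0,"wy":0,"wz":0,"claw":1},{"dx":0.5,"dy":-0.5,"dz":-10,"wx":0,"wy":0,"wz":0,"claw":1},{"dx":0,"dy":-0.5,"dz":-10,"wx":0,"wy":0,"wz":0,"claw":1},{"dx":0,"dy":-0.5,"dz":-6,"wx":0,"wy":0,"wz":0,"claw":1},{"dx":0,"dy":0,"dz":0,"wx":0,"wy":0,"wz":0,"claw":1}]' 60
python3 -m handwheel '[{"dx":0,"dy":-0.2,"dz":-4,"wx":0,"wy":0,"wz":0,"claw":1},{"dx":0,"dy":-0.2,"dz":-4,"wx":0,"wy":0,"wz":0,"claw":1},{"dx":0,"dy":-0.2,"dz":-4,"wx":0,"wy":0,"wz":0,"claw":1},{"dx":0,"dy":0,"dz":0,"wx":0,"wy":0,"wz":0,"claw":1}]' 60
```

```text
t: 21.85
eef_pos: [0.4574, 0.0782, 0.004]
eef_rot: [0.707, -0.055, -0.703, -0.051]
force: [-0.8, -0.3, -0.6]
grip_width: 0.0253
t: 22.25
eef_pos: [0.4687, 0.0771, 0.0041]
eef_rot: [0.707, -0.055, -0.703, -0.051]
force: [0.4, 1.1, -0.3]
grip_width: 0.0245
```

```bash
python3 - <<'E'
from h import *
snap('side','s14.png');snap('top','t14.png')
a=cv2.imread('pics/s14.png')[150:250,170:290];b=cv2.imread('pics/t14.png')[110:210,180:300]
cv2.imwrite('pics/c14.png',cv2.resize(cv2.hconcat([a,b]),None,fx=3.2,fy=3.2,interpolation=cv2.INTER_CUBIC))
E
```

```text
(no output)
```

View pics/c14.png

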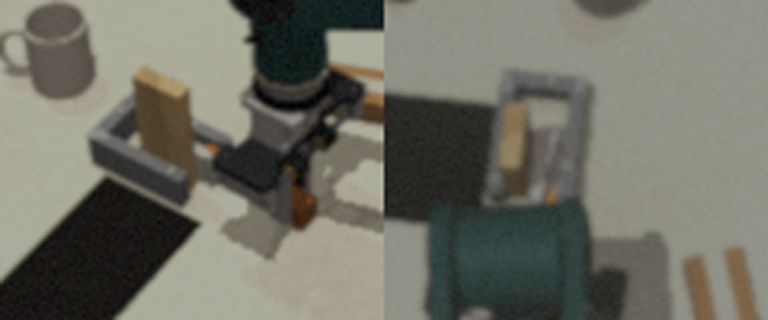

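```bash
python3 -m handwheel '[{"dx":0,"dy":-0.2,"dz":-4,"wx":0,"wy":0,"wz":0,"claw":1},{"dx":0,"dy":-0.2,"dz":-4,"wx":0,"wy":0,"wz":0,"claw":1},{"dx":0,"dy":-0.2,"dz":-4,"wx":0,"wy":0,"wz":0,"claw":1},{"dx":0,"dy":0,"dz":0,"wx":0,"wy":0,"wz":0,"claw":1}]' 60
python3 -m handwheel '[{"dx":0,"dy":-0.2,"dz":-3,"wx":0,"wy":0,"wz":0,"claw":1},{"dx":0,"dy":-0.2,"dz":-3,"wx":0,"wy":0,"wz":0,"claw":1},{"dx":0,"dy":-0.2,"dz":-3,"wx":0,"wy":0,"wz":0,"claw":1},{"dx":0,"dy":0,"dz":0,"wx":0,"wy":0,"wz":0,"claw":1}]' 60
```

```text
t: 22.75
eef_pos: [0.4808, 0.0759, 0.0042]
eef_rot: [0.707, -0.055, -0.703, -0.051]
force: [-0.5, 0.2, -1.5]
grip_width: 0.0248
t: 23.15
eef_pos: [0.4896, 0.0751, 0.0041]
eef_rot: [0.707, -0.055, -0.703, -0.051]
force: [-0.1, -1.0, -0.7]
grip_width: 0.0253
```

```bash
python3 -m handwheel '[{"dx":0,"dy":-0.1,"dz":-2,"wx":0,"wy":0,"wz":0,"claw":1},{"dx":0,"dy":-0.1,"dz":-2,"wx":0,"wy":0,"wz":0,"claw":1},{"dx":0,"dy":-0.1,"dz":-2,"wx":0,"wy":0,"wz":0,"claw":1},{"dx":0,"dy":0,"dz":0,"wx":0,"wy":0,"wz":0,"claw":1}]' 60
python3 -m handwheel '[{"dx":0,"dy":-0.1,"dz":-2,"wx":0,"wy":0,"wz":0,"claw":1},{"dx":0,"dy":-0.1,"dz":-2,"wx":0,"wy":0,"wz":0,"claw":1},{"dx":0,"dy":-0.1,"dz":-2,"wx":0,"wy":0,"wz":0,"claw":1},{"dx":0,"dy":0,"dz":0,"wx":0,"wy":0,"wz":0,"claw":1}]' 60
python3 -m handwheel '[{"dx":0,"dy":-0.1,"dz":-2,"wx":0,"wy":0,"wz":0,"claw":1},{"dx":0,"dy":-0.1,"dz":-2,"wx":0,"wy":0,"wz":0,"claw":1},{"dx":0,"dy":-0.1,"dz":-2,"wx":0,"wy":0,"wz":0,"claw":1},{"dx":0,"dy":0,"dz":0,"wx":0,"wy":0,"wz":0,"claw":1}]' 60
```

```text
t: 23.55
eef_pos: [0.4948, 0.0745, 0.0039]
eef_rot: [0.707, -0.055, -0.704, -0.051]
force: [-0.8, 0.2, -2.3]
grip_width: 0.025
t: 23.95
eef_pos: [0.5014, 0.0739, 0.0041]
eef_rot: [0.707, -0.055, -0.703, -0.051]
force: [-1.4, -0.6, -1.5]
grip_width: 0.0251
t: 24.35
eef_pos: [0.5076, 0.0733, 0.0043]
eef_rot: [0.707, -0.055, -0.703, -0.051]
force: [-0.6, -0.8, -2.6]
grip_width: 0.0249
```

```bash
python3 - <<'E'
from h import *
snap('wrist','w15.png');snap('top','t15.png');snap('side','s15.png')
a=cv2.imread('pics/s15.png')[150:250,170:290];b=cv2.imread('pics/t15.png')[110:210,180:300]
cv2.imwrite('pics/c15.png',cv2.resize(cv2.hconcat([a,b]),None,fx=3.2,fy=3.2,interpolation=cv2.INTER_CUBIC))
E
```

```text
(no output)
```

View pics/w15.png

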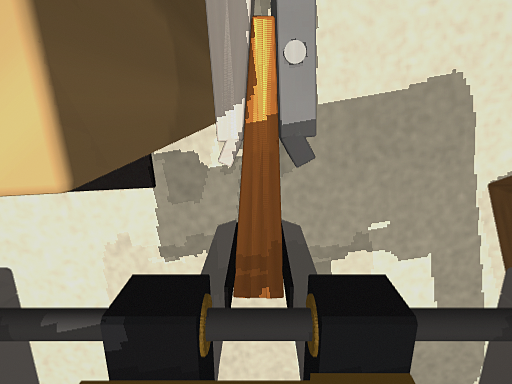

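View pics/c15.png

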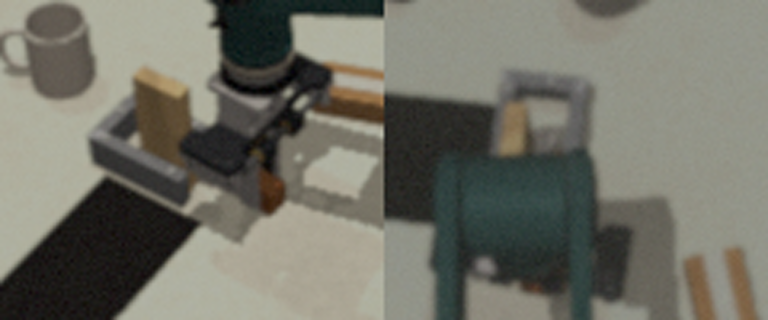

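```bash
python3 -m handwheel '[{"dx":0,"dy":-0.1,"dz":-2,"wx":0,"wy":0,"wz":0,"claw":1},{"dx":0,"dy":-0.1,"dz":-2,"wx":0,"wy":0,"wz":0,"claw":1},{"dx":0,"dy":-0.1,"dz":-2,"wx":0,"wy":0,"wz":0,"claw":1},{"dx":0,"dy":0,"dz":0,"wx":0,"wy":0,"wz":0,"claw":1}]' 60
python3 -m handwheel '[{"dx":0,"dy":-0.1,"dz":-2,"wx":0,"wy":0,"wz":0,"claw":1},{"dx":0,"dy":-0.1,"dz":-2,"wx":0,"wy":0,"wz":0,"claw":1},{"dx":0,"dy":-0.1,"dz":-2,"wx":0,"wy":0,"wz":0,"claw":1},{"dx":0,"dy":0,"dz":0,"wx":0,"wy":0,"wz":0,"claw":1}]' 60
python3 -m handwheel '[{"dx":0,"dy":-0.1,"dz":-2,"wx":0,"wy":0,"wz":0,"claw":1},{"dx":0,"dy":-0.1,"dz":-2,"wx":0,"wy":0,"wz":0,"claw":1},{"dx":0,"dy":0,"dz":0,"wx":0,"wy":0,"wz":0,"claw":1}]' 60
python3 toe.py w16.png toe16.png
```

```text
t: 24.9
eef_pos: [0.5134, 0.0727, 0.0042]
eef_rot: [0.707, -0.055, -0.703, -0.051]
force: [-0.4, 0.1, -1.8]
grip_width: 0.0247
t: 25.3
eef_pos: [0.5195, 0.0721, 0.0043]
eef_rot: [0.707, -0.055, -0.703, -0.051]
force: [-0.4, -1.1, -1.1]
grip_width: 0.025
t: 25.6
eef_pos: [0.5234, 0.0717, 0.0043]
eef_rot: [0.707, -0.055, -0.703, -0.051]
force: [-0.8, 0.6, -2.2]
grip_width: 0.025
```

View pics/w16.png

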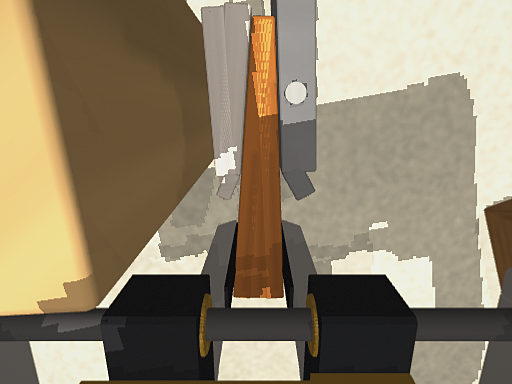

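View pics/toe16.png

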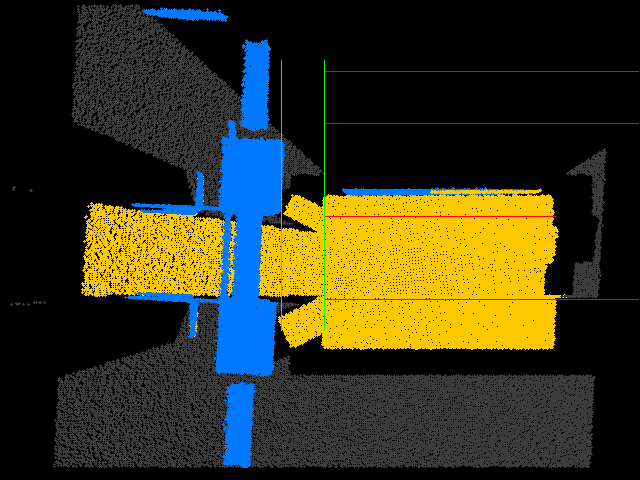

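```bash
python3 -m handwheel '[{"dx":0,"dy":0,"dz":0,"wx":0,"wy":0,"wz":0,"claw":0.5},{"dx":0,"dy":0,"dz":0,"wx":0,"wy":0,"wz":0,"claw":0.5},{"dx":0,"dy":0,"dz":10,"wx":0,"wy":0,"wz":0,"claw":0.5},{"dx":-2,"dy":0,"dz":15,"wx":0,"wy":0,"wz":0,"claw":0.5},{"dx":-2,"dy":0,"dz":15,"wx":0,"wy":0,"wz":0,"claw":0.5},{"dx":0,"dy":0,"dz":15,"wx":0,"wy":0,"wz":0,"claw":0.5},{"dx":0,"dy":0,"dz":0,"wx":0,"wy":0,"wz":0,"claw":1},{"dx":0,"dy":0,"dz":0,"wx":0,"wy":0,"wz":0,"claw":1}]' 30
python3 -m handwheel '[{"dx":0,"dy":0,"dz":0,"wx":0,"wy":0,"wz":0,"claw":1},{"dx":0,"dy":0,"dz":0,"wx":0,"wy":0,"wz":0,"claw":1},{"dx":0,"dy":0,"dz":0,"wx":0,"wy":0,"wz":0,"claw":1}]' 30
python3 toe.py w17.png toe17.png; python3 wfit.py
```

```text
t: 26.45
eef_pos: [0.4688, 0.0801, 0.0084]
eef_rot: [0.707, -0.055, -0.703, -0.051]
force: [0.0, 0.1, 1.2]
grip_width: 0.0343
t: 26.75
eef_pos: [0.469, 0.0799, 0.0079]
eef_rot: [0.707, -0.055, -0.703, -0.051]
force: [-0.6, 0.3, -0.2]
grip_width: 0.0104
wedge score 0.75 rect 93.1 27.0 len 91.5 centre [0.5452 0.0669] toe dir deg -9.62 widths 16.5 25.0
```

View pics/w17.png

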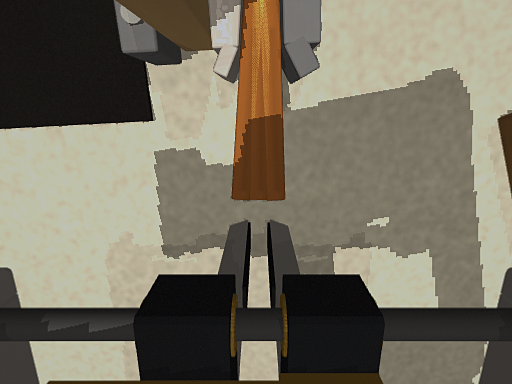

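View pics/toe17.png

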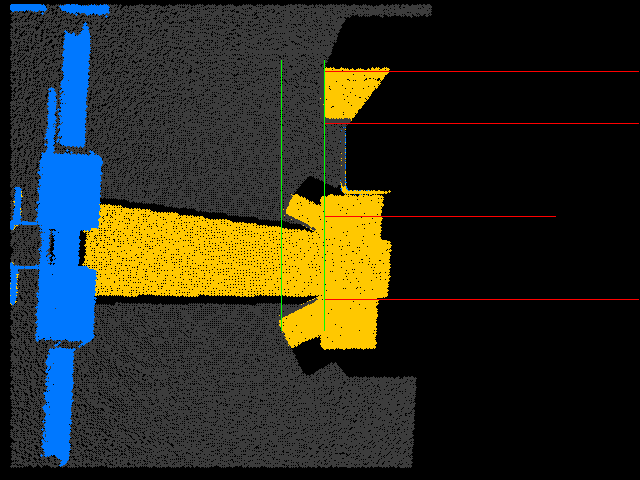

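```bash
python3 -m handwheel '[{"dx":1,"dy":0,"dz":0,"wx":0,"wy":0,"wz":0,"claw":1},{"dx":0,"dy":0,"dz":-6,"wx":0,"wy":0,"wz":0,"claw":1},{"dx":0,"dy":0,"dz":-6,"wx":0,"wy":0,"wz":0,"claw":1},{"dx":0,"dy":0,"dz":-4,"wx":0,"wy":0,"wz":0,"claw":1},{"dx":0,"dy":0,"dz":-3,"wx":0,"wy":0,"wz":0,"claw":1},{"dx":0,"dy":0,"dz":0,"wx":0,"wy":0,"wz":0,"claw":1}]' 30
python3 -m handwheel '[{"dx":0,"dy":0,"dz":-3,"wx":0,"wy":0,"wz":0,"claw":1},{"dx":0,"dy":0,"dz":-2,"wx":0,"wy":0,"wz":0,"claw":1},{"dx":0,"dy":0,"dz":-2,"wx":0,"wy":0,"wz":0,"claw":1},{"dx":0,"dy":0,"dz":0,"wx":0,"wy":0,"wz":0,"claw":1}]' 30
python3 -m handwheel '[{"dx":0,"dy":0,"dz":-2,"wx":0,"wy":0,"wz":0,"claw":1},{"dx":0,"dy":0,"dz":-2,"wx":0,"wy":0,"wz":0,"claw":1},{"dx":0,"dy":0,"dz":0,"wx":0,"wy":0,"wz":0,"claw":1}]' 30
```

```text
t: 27.5
eef_pos: [0.4879, 0.0771, 0.0071]
eef_rot: [0.707, -0.055, -0.703, -0.051]
force: [-0.4, -0.4, -0.6]
grip_width: 0.0001
t: 27.9
eef_pos: [0.494, 0.0761, 0.0069]
eef_rot: [0.707, -0.055, -0.704, -0.051]
force: [-3.0, -0.6, 0.1]
grip_width: 0.0005
t: 28.2
eef_pos: [0.4982, 0.0757, 0.0069]
eef_rot: [0.707, -0.055, -0.703, -0.051]
force: [-2.7, 0.6, 0.7]
grip_width: 0.0006
```

```bash
python3 -m handwheel '[{"dx":0,"dy":-0.1,"dz":-2,"wx":0,"wy":0,"wz":0,"claw":1},{"dx":0,"dy":-0.1,"dz":-2,"wx":0,"wy":0,"wz":0,"claw":1},{"dx":0,"dy":-0.1,"dz":-2,"wx":0,"wy":0,"wz":0,"claw":1},{"dx":0,"dy":0,"dz":0,"wx":0,"wy":0,"wz":0,"claw":1}]' 30
python3 -m handwheel '[{"dx":0,"dy":-0.1,"dz":-2,"wx":0,"wy":0,"wz":0,"claw":1},{"dx":0,"dy":-0.1,"dz":-2,"wx":0,"wy":0,"wz":0,"claw":1},{"dx":0,"dy":0,"dz":0,"wx":0,"wy":0,"wz":0,"claw":1}]' 30
python3 toe.py w18.png toe18.png;python3 wfit.py
```

```text
t: 28.6
eef_pos: [0.5044, 0.075, 0.007]
eef_rot: [0.707, -0.055, -0.703, -0.051]
force: [-2.7, 1.7, -1.5]
grip_width: 0.0008
t: 28.9
eef_pos: [0.5085, 0.0746, 0.007]
eef_rot: [0.707, -0.055, -0.703, -0.051]
force: [-3.4, 1.8, -1.2]
grip_width: 0.0003Traceback (most recent call last):
  File "wfit.py", line 29, in <module>
    import sys; wfit(sys.argv[1] if len(sys.argv)>1 else None)
                ~~~~^^^^^^^^^^^^^^^^^^^^^^^^^^^^^^^^^^^^^^^^^^
  File "wfit.py", line 12, in wfit
    b.sort(key=lambda t:t[0]); _,sc,T,L,W=b[0]
                                          ~^^^
IndexError: list index out of range
```

View pics/w18.png

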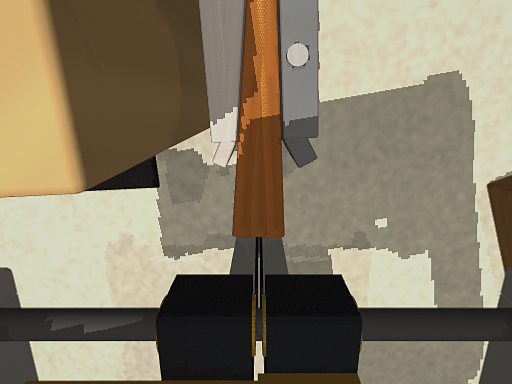

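View pics/toe18.png

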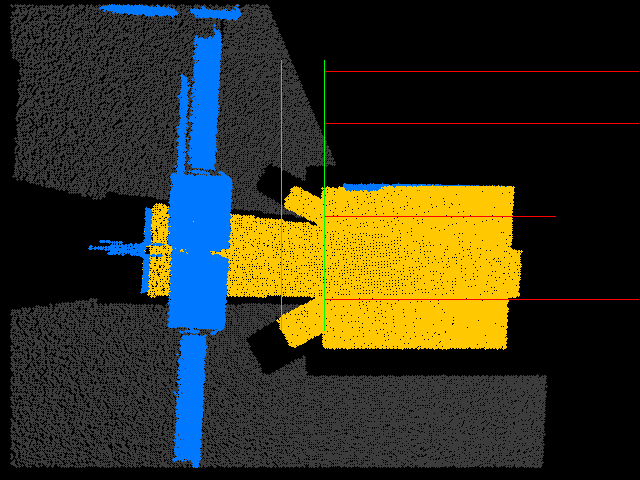

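```bash
python3 -m handwheel '[{"dx":0,"dy":0,"dz":-1,"wx":0,"wy":0,"wz":0,"claw":1},{"dx":0,"dy":0,"dz":-1,"wx":0,"wy":0,"wz":0,"claw":1},{"dx":0,"dy":0,"dz":0,"wx":0,"wy":0,"wz":0,"claw":1}]' 30
python3 -m handwheel '[{"dx":0,"dy":0,"dz":-1,"wx":0,"wy":0,"wz":0,"claw":1},{"dx":0,"dy":0,"dz":-1,"wx":0,"wy":0,"wz":0,"claw":1},{"dx":0,"dy":0,"dz":0,"wx":0,"wy":0,"wz":0,"claw":1}]' 30
python3 -m handwheel '[{"dx":0,"dy":0,"dz":-1,"wx":0,"wy":0,"wz":0,"claw":1},{"dx":0,"dy":0,"dz":-1,"wx":0,"wy":0,"wz":0,"claw":1},{"dx":0,"dy":0,"dz":0,"wx":0,"wy":0,"wz":0,"claw":1}]' 30
```

```text
t: 29.35
eef_pos: [0.5101, 0.0743, 0.0072]
eef_rot: [0.707, -0.055, -0.703, -0.051]
force: [-3.2, 1.9, -1.2]
grip_width: 0.0005
t: 29.65
eef_pos: [0.5108, 0.0743, 0.007]
eef_rot: [0.706, -0.055, -0.705, -0.051]
force: [-6.5, 3.3, 0.9]
grip_width: 0.0007
t: 29.95
eef_pos: [0.5109, 0.0743, 0.007]
eef_rot: [-0.704, 0.055, 0.706, 0.051]
force: [-10.9, 2.5, 5.7]
grip_width: 0.0004
```

```bash
python3 -m handwheel '[{"dx":0,"dy":0,"dz":-1,"wx":0,"wy":0,"wz":0,"claw":1},{"dx":0,"dy":0,"dz":0,"wx":0,"wy":0,"wz":0,"claw":1}]' 30
python3 -m handwheel '[{"dx":0,"dy":0,"dz":-1,"wx":0,"wy":0,"wz":0,"claw":1},{"dx":0,"dy":0,"dz":0,"wx":0,"wy":0,"wz":0,"claw":1}]' 30
```

```text
t: 30.15
eef_pos: [0.5109, 0.0742, 0.007]
eef_rot: [-0.703, 0.055, 0.707, 0.051]
force: [-14.6, 3.5, 6.9]
grip_width: 0.0006
t: 30.35
eef_pos: [0.5109, 0.0743, 0.007]
eef_rot: [-0.703, 0.055, 0.708, 0.051]
force: [-16.3, 3.4, 10.3]
grip_width: 0.0004
```

```bash
python3 -m handwheel '[{"dx":0,"dy":0,"dz":-1,"wx":0,"wy":0,"wz":0,"claw":1},{"dx":0,"dy":0,"dz":0,"wx":0,"wy":0,"wz":0,"claw":1},{"dx":0,"dy":0,"dz":5,"wx":0,"wy":0,"wz":0,"claw":1},{"dx":0,"dy":0,"dz":10,"wx":0,"wy":0,"wz":0,"claw":1},{"dx":-10,"dy":0,"dz":20,"wx":0,"wy":0,"wz":0,"claw":0.5},{"dx":-40,"dy":0,"dz":20,"wx":0,"wy":0,"wz":0,"claw":0},{"dx":-45,"dy":0,"dz":0,"wx":0,"wy":0,"wz":0,"claw":0},{"dx":-45,"dy":0,"dz":0,"wx":0,"wy":0,"wz":0,"claw":0}]' 30
python3 -m handwheel '[{"dx":-40,"dy":0,"dz":-10,"wx":0,"wy":0,"wz":0,"claw":0},{"dx":-20,"dy":10,"dz":-20,"wx":0,"wy":0,"wz":0,"claw":0},{"dx":0,"dy":10,"dz":-20,"wx":0,"wy":0,"wz":0,"claw":0},{"dx":0,"dy":0,"dz":0,"wx":0,"wy":0,"wz":0,"claw":0}]' 30
python3 toe.py w19.png toe19.png; python3 bchk.py; python3 look.py wrist jaw,board_mid,wedge_mid,slot r
python3 -c "
from h import *
snap('side','s19.png')
a=cv2.imread('pics/s19.png')[130:260,170:340]
cv2.imwrite('pics/c19.png',cv2.resize(a,None,fx=4,fy=4,interpolation=cv2.INTER_CUBIC))"
```

```text
t: 31.15
eef_pos: [0.4625, 0.0817, 0.1492]
eef_rot: [0.708, -0.055, -0.702, -0.051]
force: [1.2, 0.0, -0.4]
grip_width: 0.0287
t: 31.55
eef_pos: [0.5112, 0.0534, 0.2091]
eef_rot: [0.709, -0.056, -0.701, -0.052]
force: [-0.8, -0.2, -0.3]
grip_width: 0.0612
wrist 0.88 3600
 plane c [0.6112 0.092  0.1493] n [-0.004  0.002  1.   ] 2241 ext min [0.5799 0.0798 0.1473] max [0.6405 0.1043 0.151 ]
 plane c [0.6103 0.0823 0.1061] n [ 0.098  0.995 -0.002] 1267 ext min [0.5801 0.0795 0.043 ] max [0.6387 0.0868 0.1518]
side 0.75 484
 plane c [0.6096 0.1044 0.0982] n [-0.102 -0.995  0.002] 202 ext min [0.5793 0.1001 0.0437] max [0.6405 0.1085 0.1527]
 plane c [0.5805 0.0974 0.0829] n [ 0.992 -0.126 -0.008] 75 ext min [0.5782 0.0884 0.0081] max [0.583  0.1106 0.1515]Traceback (most recent call last):
  File "look.py", line 12, in <module>
    for r in vision.place_of(n,c):
             ~~~~~~~~~~~~~~~^^^^^
ValueError: it knows: board_mid, carton1_mid, carton2_mid, carton3_mid, carton4_mid, dish, gel, mat_mid, mug, slot, stapler, station, tape, wedge_butt, wedge_mid, wedge_mouth, wedge_toe
```

View pics/w19.png

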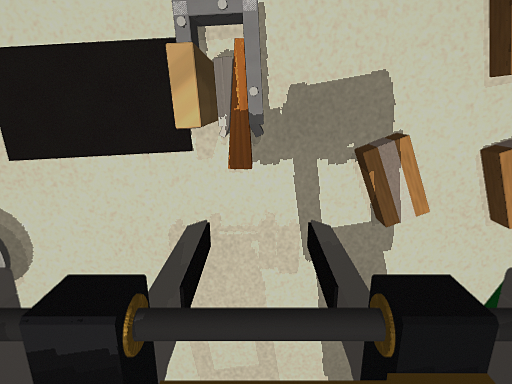

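View pics/c19.png

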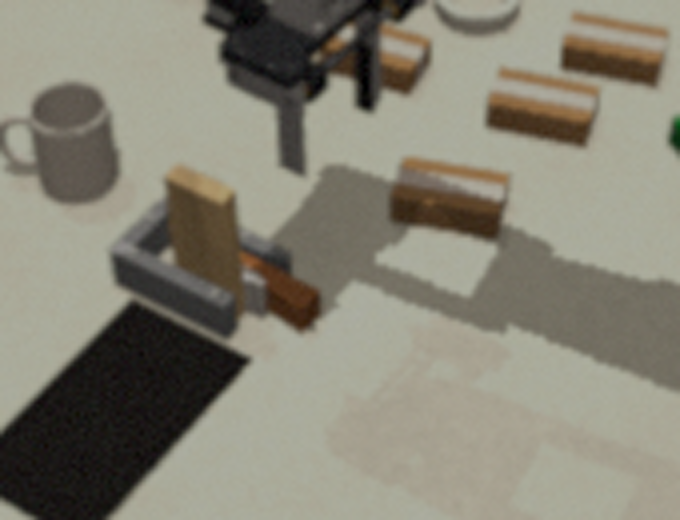

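```bash
cat > cart.py <<'E'
from st import *
import sys
def cart(c,show=True):
    s,p,d=snap(c);P,(u,v)=pts(c,s,d)
    z=np.zeros((384,512),np.float32);z[v,u]=P[:,2];X=np.zeros((384,512,2));X[v,u]=P[:,:2]
    m=((z>.026)&(z<.042)).astype(np.uint8);m=cv2.morphologyEx(m,cv2.MORPH_OPEN,np.ones((2,2)))
    n,lab,st,_=cv2.connectedComponentsWithStats(m);out=[]
    for i in range(1,n):
        k=lab==i
        if k.sum()<80: continue
        zz=np.median(z[k]);k&=np.abs(z-zz)<.005
        (ct,sz,a)=cv2.minAreaRect((X[k]*1000).astype(np.float32))
        if sz[0]<sz[1]: sz=sz[::-1];a+=90
        a=(a+90)%180-90
        if abs(sz[0]-100)<18 and abs(sz[1]-56)<15:
            col=np.median(p[k],axis=0); out.append((ct,sz,a,zz,col))
            print(c,'ctr',np.round(ct,1),'sz',np.round(sz,1),'ang',round(a,1),'z',round(float(zz),4),'rgb',col)
    return out
if __name__=='__main__':
    for c in sys.argv[1].split(','): cart(c)
E
python3 cart.py wrist,top,side
```

```text
wrist ctr [ 476.2 -108.9] sz [101.1  56.5] ang 13.1 z 0.0335 rgb [126. 105.  59.]
top ctr [ 626.2 -258.2] sz [95.5 53.5] ang 4.3 z 0.0331 rgb [132. 114.  94.]
top ctr [465.6 472.4] sz [110.8  45.5] ang -20.8 z 0.0303 rgb [92. 92. 88.]
top ctr [ 472.8 -105.6] sz [97.  54.9] ang 13.1 z 0.0335 rgb [116.5  99.   76. ]
top ctr [ 445.9 -260.9] sz [98.6 55.8] ang 7.6 z 0.0334 rgb [133. 115.  95.]
top ctr [ 414.8 -373.2] sz [97.3 56. ] ang 10.1 z 0.0328 rgb [133. 115.  93.]
top ctr [ 269.4 -277.4] sz [100.4  55.8] ang -34.8 z 0.0332 rgb [ 61. 109.  65.]
top ctr [ 223.5 -421.8] sz [98.2 56.7] ang -85.2 z 0.033 rgb [ 94.  64. 106.]
side ctr [ 414.1 -372.1] sz [95.5 60.5] ang 9.1 z 0.033 rgb [150. 125.  97.]
side ctr [ 222.3 -418.3] sz [106.4  48.3] ang -88.2 z 0.0315 rgb [ 92.  40. 108.]
side ctr [ 444.4 -258.7] sz [95.1 58.3] ang 7.6 z 0.0328 rgb [149. 124.  97.]
side ctr [ 267.5 -275.2] sz [98.2 58.3] ang -37.6 z 0.0332 rgb [ 33. 111.  47.]
side ctr [ 472.4 -103.3] sz [96.7 55. ] ang 14.9 z 0.033 rgb [119. 107.  76.]
```

```bash
python3 -m handwheel '[{"dx":0,"dy":10,"dz":0,"wx":-8.5,"wy":0,"wz":0,"claw":0},{"dx":0,"dy":10,"dz":0,"wx":-8.5,"wy":0,"wz":0,"claw":0},{"dx":0,"dy":10,"dz":0,"wx":-8.5,"wy":0,"wz":0,"claw":0},{"dx":0,"dy":10,"dz":0,"wx":-8.5,"wy":0,"wz":0,"claw":0},{"dx":0,"dy":10,"dz":5,"wx":-8.5,"wy":0,"wz":0,"claw":0},{"dx":0,"dy":5,"dz":10,"wx":-8.5,"wy":0,"wz":0,"claw":0},{"dx":0,"dy":5,"dz":10,"wx":-8.5,"wy":0,"wz":0,"claw":0},{"dx":0,"dy":0,"dz":20,"wx":-8.5,"wy":0,"wz":0,"claw":0}]' 35
python3 -m handwheel '[{"dx":0,"dy":0,"dz":20,"wx":-8.5,"wy":0,"wz":0,"claw":0},{"dx":0,"dy":0,"dz":10,"wx":-8.5,"wy":0,"wz":0,"claw":0},{"dx":0,"dy":0,"dz":10,"wx":-8.5,"wy":0,"wz":0,"claw":0},{"dx":0,"dy":0,"dz":0,"wx":-8.5,"wy":0,"wz":0,"claw":0},{"dx":0,"dy":0,"dz":0,"wx":-8.5,"wy":0,"wz":0,"claw":0},{"dx":0,"dy":0,"dz":0,"wx":-8.5,"wy":0,"wz":0,"claw":0},{"dx":0,"dy":0,"dz":0,"wx":-8.5,"wy":0,"wz":0,"claw":0},{"dx":0,"dy":0,"dz":0,"wx":-8.5,"wy":0,"wz":0,"claw":0}]' 35
cat > gr.py <<'E'
from st import *
import sys
# gr.py cx cy ang off yaw tilt zg back
cx,cy,ang,off,yaw,tilt,zg,back=[float(v) for v in sys.argv[1:9]]
a=np.radians(ang);g=np.array([cx+off*np.cos(a),cy+off*np.sin(a),zg])/1e3
F=frame(yaw,tilt);print('q',sensors.observe()['q'].round(2))
plan(g-F.as_matrix()[:,0]*back/1e3,F,1,grasp=True)
E
python3 gr.py 476.2 -108.9 13.1 12 103.1 45 23 120
```

```text
t: 32.85
eef_pos: [0.4889, -0.0309, 0.2075]
eef_rot: [0.613, 0.35, -0.612, 0.355]
force: [0.3, -0.3, 0.2]
grip_width: 0.0937
t: 33.65
eef_pos: [0.4724, -0.067, 0.2078]
eef_rot: [0.31, 0.633, -0.312, 0.637]
force: [0.2, -0.1, -0.5]
grip_width: 0.094
q [-0.26 -0.08  1.53 -0.    1.68 -0.92]
from [ 0.4724 -0.067   0.2078] to TCP [ 0.5576 -0.09    0.0946] rows 10 rotvec deg [-61.9  40.3 -25.4]
{"dx":11.4,"dy":5.3,"dz":6.9,"wx":-6.19,"wy":4.03,"wz":-2.54},
{"dx":10.6,"dy":5.0,"dz":8.3,"wx":-6.19,"wy":4.03,"wz":-2.54},
{"dx":9.8,"dy":4.5,"dz":9.5,"wx":-6.19,"wy":4.03,"wz":-2.54},
{"dx":8.9,"dy":3.8,"dz":10.6,"wx":-6.19,"wy":4.03,"wz":-2.54},
{"dx":8.0,"dy":3.0,"dz":11.6,"wx":-6.19,"wy":4.03,"wz":-2.54},
{"dx":7.0,"dy":2.0,"dz":12.4,"wx":-6.19,"wy":4.03,"wz":-2.54},
{"dx":6.0,"dy":0.9,"dz":13.0,"wx":-6.19,"wy":4.03,"wz":-2.54},
{"dx":5.1,"dy":-0.3,"dz":13.4,"wx":-6.19,"wy":4.03,"wz":-2.54},
{"dx":4.2,"dy":-1.5,"dz":13.7,"wx":-6.19,"wy":4.03,"wz":-2.54},
{"dx":3.3,"dy":-2.8,"dz":13.7,"wx":-6.19,"wy":4.03,"wz":-2.54}
```

```bash
python3 -m handwheel '[{"dx":5,"dy":5,"dz":7,"wx":-6.2,"wy":4,"wz":-2.5,"claw":0},{"dx":5,"dy":5,"dz":8,"wx":-6.2,"wy":4,"wz":-2.5,"claw":0},{"dx":5,"dy":5,"dz":10,"wx":-6.2,"wy":4,"wz":-2.5,"claw":0},{"dx":5,"dy":4,"dz":11,"wx":-6.2,"wy":4,"wz":-2.5,"claw":0},{"dx":8,"dy":3,"dz":12,"wx":-6.2,"wy":4,"wz":-2.5,"claw":0},{"dx":7,"dy":2,"dz":12,"wx":-6.2,"wy":4,"wz":-2.5,"claw":0},{"dx":6,"dy":1,"dz":13,"wx":-6.2,"wy":4,"wz":-2.5,"claw":0},{"dx":5,"dy":0,"dz":13,"wx":-6.2,"wy":4,"wz":-2.5,"claw":0}]' 35
python3 gr.py 476.2 -108.9 13.1 12 103.1 45 23 100
```

```text
t: 34.45
eef_pos: [0.5439, -0.0862, 0.1372]
eef_rot: [-0.018, 0.891, -0.03, 0.452]
force: [0.4, 0.2, -0.7]
grip_width: 0.094
q [-0.16  0.6   0.98 -0.19  2.17 -1.77]
from [ 0.5439 -0.0862  0.1372] to TCP [ 0.5438 -0.0932  0.0804] rows 2 rotvec deg [-12.3   8.3  -5.3]
{"dx":23.1,"dy":-1.5,"dz":16.9,"wx":-6.17,"wy":4.13,"wz":-2.67},
{"dx":21.9,"dy":-2.3,"dz":18.3,"wx":-6.17,"wy":4.13,"wz":-2.67}
```

```bash
python3 -m handwheel '[{"dx":10,"dy":-1,"dz":7,"wx":-6.2,"wy":4.1,"wz":-2.7,"claw":0},{"dx":12,"dy":-1,"dz":9,"wx":-6.2,"wy":4.1,"wz":-2.7,"claw":0},{"dx":12,"dy":-1,"dz":9,"wx":0,"wy":0,"wz":0,"claw":0},{"dx":6,"dy":0,"dz":5,"wx":0,"wy":0,"wz":0,"claw":0},{"dx":0,"dy":0,"dz":0,"wx":0,"wy":0,"wz":0,"claw":0},{"dx":0,"dy":0,"dz":0,"wx":0,"wy":0,"wz":0,"claw":0}]' 35
python3 gr.py 476.2 -108.9 13.1 12 103.1 45 23 100; python3 cart.py wrist
python3 -c "
from h import *
snap('wrist','w20.png');snap('side','s20.png')"
```

```text
t: 35.05
eef_pos: [0.5399, -0.0917, 0.0899]
eef_rot: [-0.104, 0.917, 0.041, 0.383]
force: [-0.5, -0.2, 0.3]
grip_width: 0.094
q [-0.12  0.71  0.97 -0.3   2.19 -1.99]
from [ 0.5399 -0.0917  0.0899] to TCP [ 0.5438 -0.0932  0.0804] rows 1 rotvec deg [-0.3  0.4 -0. ]
{"dx":4.3,"dy":-2.2,"dz":9.1,"wx":-0.33,"wy":0.35,"wz":-0.04}
wrist ctr [ 273.5 -279.9] sz [100.7  55.8] ang -34.9 z 0.0335 rgb [ 11. 102.  32.]
wrist ctr [ 420.4 -375.6] sz [100.2  56.2] ang 10.4 z 0.0337 rgb [141.  98.  54.]
wrist ctr [ 450.2 -262.2] sz [99.9 56.4] ang 9.1 z 0.0336 rgb [143. 100.  54.]
wrist ctr [ 476.7 -108.6] sz [99.9 55. ] ang 13.0 z 0.0335 rgb [87. 61. 33.]
```

View pics/w20.png

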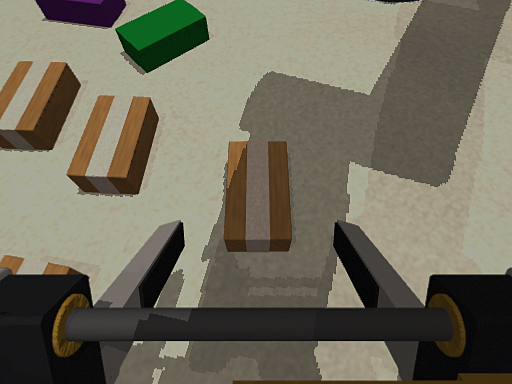

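View pics/s20.png

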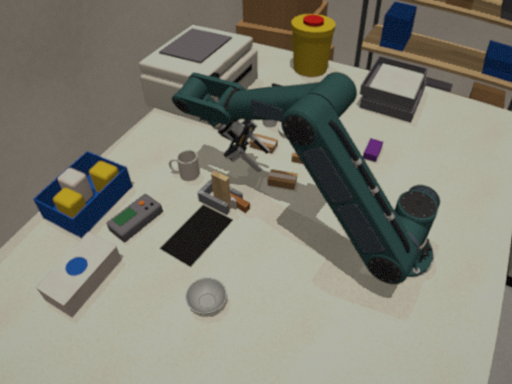

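```bash
python3 -m handwheel '[{"dx":14,"dy":-2,"dz":9,"wx":0,"wy":0,"wz":0,"claw":0},{"dx":25,"dy":0,"dz":0,"wx":0,"wy":0,"wz":0,"claw":0},{"dx":25,"dy":0,"dz":0,"wx":0,"wy":0,"wz":0,"claw":0},{"dx":20,"dy":0,"dz":0,"wx":0,"wy":0,"wz":0,"claw":0},{"dx":10,"dy":0,"dz":0,"wx":0,"wy":0,"wz":0,"claw":0},{"dx":5,"dy":0,"dz":0,"wx":0,"wy":0,"wz":0,"claw":0},{"dx":0,"dy":0,"dz":0,"wx":0,"wy":0,"wz":0,"claw":0}]' 35
python3 gr.py 476.7 -108.6 13.0 12 103.0 45 23 0
```

```text
t: 35.9
eef_pos: [0.4784, -0.1075, 0.0115]
eef_rot: [-0.104, 0.917, 0.042, 0.382]
force: [0.1, 0.1, 0.0]
grip_width: 0.0942
q [-0.15  0.65  1.23 -0.29  1.99 -1.96]
from [ 0.4784 -0.1075  0.0115] to TCP [ 0.4754 -0.1089  0.0097] rows 1 rotvec deg [-0.1  0.2  0. ]
{"dx":3.5,"dy":-0.7,"dz":-1.0,"wx":-0.12,"wy":0.19,"wz":0.04}
```

```bash
python3 -m handwheel '[{"dx":3,"dy":-0.7,"dz":-1,"wx":0,"wy":0,"wz":0,"claw":0},{"dx":0,"dy":0,"dz":0,"wx":0,"wy":0,"wz":0,"claw":1},{"dx":0,"dy":0,"dz":0,"wx":0,"wy":0,"wz":0,"claw":1},{"dx":0,"dy":0,"dz":0,"wx":0,"wy":0,"wz":0,"claw":1},{"dx":0,"dy":0,"dz":0,"wx":0,"wy":0,"wz":0,"claw":1},{"dx":0,"dy":0,"dz":0,"wx":0,"wy":0,"wz":0,"claw":1},{"dx":0,"dy":0,"dz":0,"wx":0,"wy":0,"wz":0,"claw":1}]' 40
python3 -m handwheel '[{"dx":0,"dy":0,"dz":0,"wx":0,"wy":0,"wz":0,"claw":1},{"dx":-10,"dy":0,"dz":-10,"wx":0,"wy":0,"wz":0,"claw":1},{"dx":-20,"dy":0,"dz":-20,"wx":0,"wy":0,"wz":0,"claw":1},{"dx":-30,"dy":0,"dz":-30,"wx":0,"wy":0,"wz":0,"claw":1},{"dx":-30,"dy":0,"dz":-30,"wx":0,"wy":0,"wz":0,"claw":1},{"dx":-30,"dy":0,"dz":-30,"wx":0,"wy":0,"wz":0,"claw":1},{"dx":-30,"dy":0,"dz":-30,"wx":0,"wy":0,"wz":0,"claw":1},{"dx":-20,"dy":0,"dz":-20,"wx":0,"wy":0,"wz":0,"claw":1}]' 40
python3 -c "
from h import *
snap('wrist','w21.png')
print(sensors.observe()['q'].round(2))"
```

```text
t: 36.6
eef_pos: [0.476, -0.1086, 0.0103]
eef_rot: [-0.105, 0.917, 0.042, 0.382]
force: [0.2, -0.4, 0.3]
grip_width: 0.0556
t: 37.4
eef_pos: [0.4751, -0.1084, 0.2551]
eef_rot: [-0.105, 0.916, 0.042, 0.384]
force: [0.5, -0.3, -0.7]
grip_width: 0.0562
[-0.15  0.47  0.98 -0.39  2.38 -2.13]
```

View pics/w21.png

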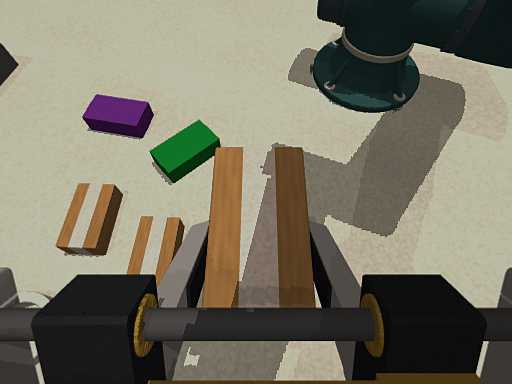

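```bash
cat > ctg.py <<'E'
from st import *
import sys
# ctg.py save cx cy  | ctg.py slotx sloty z yaw
if sys.argv[1]=='save':
    s=sensors.observe();Rt=R.from_quat(s['eef_rot']);M=Rt.as_matrix()
    pos=np.array([float(v) for v in sys.argv[4:7]]) if len(sys.argv)>4 else np.array(s['eef_pos'])
    tilt=np.degrees(np.arctan2(-M[2,2],-M[2,0])); yaw=np.degrees(np.arctan2(M[1,1],M[0,1]))
    p=Rt.inv().apply(np.array([float(sys.argv[2])/1e3,float(sys.argv[3])/1e3,.017])-pos);p[1]=0
    np.savez('carton.npz',p=p,tilt=tilt);print('p',p,'tilt',tilt,'yaw',yaw)
else:
    sx,sy,z,yaw=[float(v) for v in sys.argv[1:5]]
    b=np.load('carton.npz');F=frame(yaw,float(b['tilt'])-90)
    t=loc2w(sx/1e3,sy/1e3,z/1e3)
    print('centre',t.round(4),'q',sensors.observe()['q'].round(2));plan(t-F.apply(b['p']),F,1)
E
python3 ctg.py save 476.7 -108.6 0.4760 -0.1086 0.0103
python3 -m handwheel '[{"dx":0,"dy":0,"dz":0,"wx":0,"wy":-7.5,"wz":0,"claw":1},{"dx":0,"dy":0,"dz":0,"wx":0,"wy":-7.5,"wz":0,"claw":1},{"dx":0,"dy":0,"dz":0,"wx":0,"wy":-7.5,"wz":0,"claw":1},{"dx":0,"dy":0,"dz":0,"wx":0,"wy":-7.5,"wz":0,"claw":1},{"dx":0,"dy":0,"dz":0,"wx":0,"wy":-7.5,"wz":0,"claw":1},{"dx":0,"dy":0,"dz":0,"wx":0,"wy":-7.5,"wz":0,"claw":1},{"dx":-5,"dy":10,"dz":0,"wx":8.2,"wy":0,"wz":0,"claw":1},{"dx":-5,"dy":15,"dz":0,"wx":8.2,"wy":0,"wz":0,"claw":1}]' 40
python3 ctg.py 0 72 250 5
```

```text
p [-0.00527807  0.         -0.00418088] tilt 44.20022481363105 yaw 102.87546479047076
t: 38.25
eef_pos: [0.4694, -0.0841, 0.2609]
eef_rot: [0.024, 0.705, -0.025, 0.708]
force: [0.4, 0.2, -0.1]
grip_width: 0.0554
centre [0.6161 0.1594 0.25  ] q [-0.3  -0.08  1.43 -0.    1.79 -1.8 ]
from [ 0.4694 -0.0841  0.2609] to TCP [0.6167 0.1527 0.2493] rows 11 rotvec deg [ 76.3 -37.5 -32.3]
{"dx":1.1,"dy":22.4,"dz":11.9,"wx":6.94,"wy":-3.41,"wz":-2.94},
{"dx":0.5,"dy":23.7,"dz":9.0,"wx":6.94,"wy":-3.41,"wz":-2.94},
{"dx":-0.3,"dy":24.6,"dz":6.1,"wx":6.94,"wy":-3.41,"wz":-2.94},
{"dx":-1.3,"dy":25.1,"dz":3.1,"wx":6.94,"wy":-3.41,"wz":-2.94},
{"dx":-2.5,"dy":25.3,"dz":0.2,"wx":6.94,"wy":-3.41,"wz":-2.94},
{"dx":-3.9,"dy":24.9,"dz":-2.7,"wx":6.94,"wy":-3.41,"wz":-2.94},
{"dx":-5.4,"dy":24.2,"dz":-5.4,"wx":6.94,"wy":-3.41,"wz":-2.94},
{"dx":-7.0,"dy":23.1,"dz":-7.9,"wx":6.94,"wy":-3.41,"wz":-2.94},
{"dx":-8.7,"dy":21.6,"dz":-10.1,"wx":6.94,"wy":-3.41,"wz":-2.94},
{"dx":-10.4,"dy":19.8,"dz":-12.1,"wx":6.94,"wy":-3.41,"wz":-2.94},
{"dx":-12.1,"dy":17.6,"dz":-13.7,"wx":6.94,"wy":-3.41,"wz":-2.94}
```

```bash
python3 -m handwheel '[{"dx":-5,"dy":22,"dz":12,"wx":7,"wy":-3.4,"wz":-2.9,"claw":1},{"dx":-7,"dy":24,"dz":9,"wx":7,"wy":-3.4,"wz":-2.9,"claw":1},{"dx":-7,"dy":25,"dz":6,"wx":7,"wy":-3.4,"wz":-2.9,"claw":1},{"dx":-7,"dy":25,"dz":3,"wx":7,"wy":-3.4,"wz":-2.9,"claw":1},{"dx":-7,"dy":25,"dz":0,"wx":7,"wy":-3.4,"wz":-2.9,"claw":1},{"dx":-7,"dy":25,"dz":-3,"wx":7,"wy":-3.4,"wz":-2.9,"claw":1},{"dx":-7,"dy":24,"dz":-5,"wx":7,"wy":-3.4,"wz":-2.9,"claw":1},{"dx":-7,"dy":23,"dz":-8,"wx":7,"wy":-3.4,"wz":-2.9,"claw":1}]' 40
python3 ctg.py 0 72 200 5
```

```text
t: 39.05
eef_pos: [0.5731, 0.0955, 0.2882]
eef_rot: [0.206, 0.423, -0.486, 0.737]
force: [1.0, -0.4, -0.9]
grip_width: 0.0559
centre [0.6161 0.1594 0.2   ] q [ 0.41  0.17  1.24 -0.61  1.76 -0.2 ]
from [0.5731 0.0955 0.2882] to TCP [0.6167 0.1527 0.1993] rows 3 rotvec deg [ 20.4 -10.4  -9.1]
{"dx":16.6,"dy":24.6,"dz":-24.0,"wx":6.80,"wy":-3.47,"wz":-3.05},
{"dx":13.7,"dy":22.3,"dz":-27.7,"wx":6.80,"wy":-3.47,"wz":-3.05},
{"dx":10.9,"dy":19.5,"dz":-30.9,"wx":6.80,"wy":-3.47,"wz":-3.05}
```

```bash
python3 -m handwheel '[{"dx":5,"dy":24,"dz":-12,"wx":6.8,"wy":-3.5,"wz":-3,"claw":1},{"dx":5,"dy":22,"dz":-15,"wx":6.8,"wy":-3.5,"wz":-3,"claw":1},{"dx":5,"dy":20,"dz":-17,"wx":6.8,"wy":-3.5,"wz":-3,"claw":1},{"dx":0,"dy":0,"dz":0,"wx":0,"wy":0,"wz":0,"claw":1},{"dx":0,"dy":0,"dz":0,"wx":0,"wy":0,"wz":0,"claw":1}]' 40
python3 ctg.py 0 72 150 5
python3 -c "
from h import *
snap('wrist','w22.png');snap('side','s22.png')"
```

```text
t: 39.55
eef_pos: [0.6238, 0.1394, 0.2394]
eef_rot: [0.25, 0.28, -0.625, 0.684]
force: [0.2, 0.3, -0.6]
grip_width: 0.0555
centre [0.6161 0.1594 0.15  ] q [ 0.5   0.49  1.02 -0.77  1.91  0.23]
from [0.6238 0.1394 0.2394] to TCP [0.6167 0.1527 0.1493] rows 2 rotvec deg [0.6 0.1 0.1]
{"dx":26.4,"dy":-2.5,"dz":-37.2,"wx":0.32,"wy":0.05,"wz":0.04},
{"dx":26.4,"dy":-2.7,"dz":-37.2,"wx":0.32,"wy":0.05,"wz":0.04}
```

View pics/w22.png

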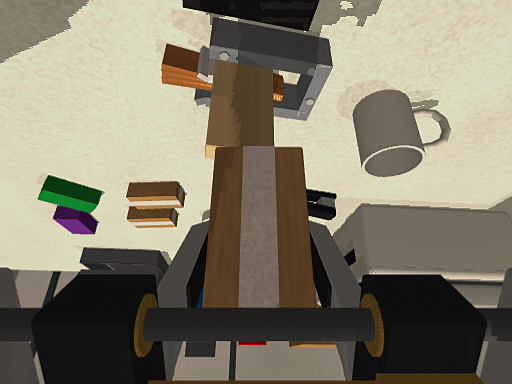

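View pics/s22.png

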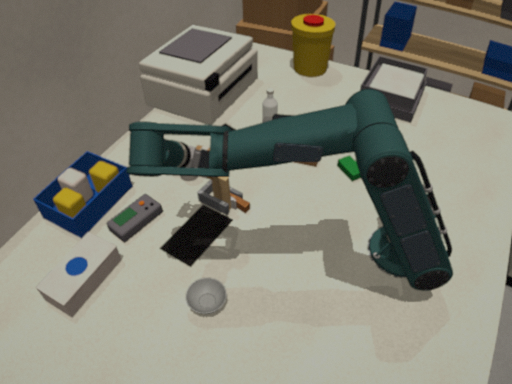

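```bash
cat > cfit.py <<'E'
from bchk import *
import sys
def cfit():
    s,p,d=snap('wrist');Rt=R.from_quat(s['eef_rot']);tp=np.array(s['eef_pos'])
    P,_=pts('wrist',s,d);L=Rt.inv().apply(P-tp)
    m=(np.abs(L[:,1])<.025)&(np.linalg.norm(L-[-.0,0,0],axis=1)<.09)&(L[:,0]>-.075);L=L[m]
    c1,n1,b=plane(L);n1[1]=0;n1/=np.linalg.norm(n1)
    cam=np.array(vision.calibration('wrist')['mount'])[:3,3]
    if n1@(cam-c1)<0:n1=-n1
    u=np.cross(n1,[0,1.,0]); 
    if Rt.apply(u)[2]<0:u=-u
    t=L[b]@u;lo,hi=np.percentile(t,[.5,99.5])
    print('face pts',b.sum(),'len along u',round((hi-lo)*1e3,1),'normal world',Rt.apply(n1).round(3),'up',Rt.apply(u).round(3),'lean deg',round(float(np.degrees(np.arcsin(Rt.apply(n1)[2]))),2))
    # top end hi assumed true when length>90
    q=n1*(n1@c1-.017)+u*((hi+lo)/2)
    print('centre tool',q.round(4),'world',(tp+Rt.apply(q)).round(4),'top z',(tp+Rt.apply(n1*(n1@c1)+u*hi))[2].round(4),'bot z',(tp+Rt.apply(n1*(n1@c1)+u*lo))[2].round(4))
    return s,Rt,tp,q,u,n1
if __name__=='__main__':
    cfit()
E
python3 cfit.py
```

```text
face pts 14274 len along u 95.7 normal world [-0.093  0.996 -0.01 ] up [-0.003  0.01   1.   ] lean deg -0.58
centre tool [-0.0026  0.     -0.0054] world [0.6234 0.1442 0.2437] top z 0.2914 bot z 0.1957
```

```bash
python3 -m handwheel '[{"dx":26,"dy":-2,"dz":-37,"wx":0.3,"wy":0.3,"wz":0,"claw":1},{"dx":26,"dy":-3,"dz":-37,"wx":0.3,"wy":0.3,"wz":0,"claw":1},{"dx":0,"dy":0,"dz":0,"wx":0,"wy":0,"wz":0,"claw":1},{"dx":0,"dy":0,"dz":0,"wx":0,"wy":0,"wz":0,"claw":1}]' 40
python3 ctg.py 0 72 60 5;python3 cfit.py
```

```text
t: 40.1
eef_pos: [0.6179, 0.1524, 0.157]
eef_rot: [0.261, 0.278, -0.624, 0.682]
force: [1.1, 0.1, 0.3]
grip_width: 0.0555
centre [0.6161 0.1594 0.06  ] q [ 0.51  0.52  1.13 -0.73  1.81  0.37]
from [0.6179 0.1524 0.157 ] to TCP [0.6167 0.1527 0.0593] rows 2 rotvec deg [-0.4 -0.6 -0.3]
{"dx":34.3,"dy":-1.0,"dz":-34.8,"wx":-0.21,"wy":-0.31,"wz":-0.14},
{"dx":34.1,"dy":-0.8,"dz":-35.0,"wx":-0.21,"wy":-0.31,"wz":-0.14}
face pts 14265 len along u 95.6 normal world [-0.086  0.996 -0.001] up [-0.009  0.     1.   ] lean deg -0.04
centre tool [-0.0026  0.     -0.0054] world [0.6174 0.158  0.155 ] top z 0.2028 bot z 0.1071
```

```bash
python3 -m handwheel '[{"dx":17,"dy":0,"dz":-17,"wx":0,"wy":0,"wz":0,"claw":1},{"dx":17,"dy":0,"dz":-17,"wx":0,"wy":0,"wz":0,"claw":1},{"dx":14,"dy":0,"dz":-14,"wx":0,"wy":0,"wz":0,"claw":1},{"dx":9,"dy":0,"dz":-9,"wx":0,"wy":0,"wz":0,"claw":1},{"dx":5,"dy":0,"dz":-5,"wx":0,"wy":0,"wz":0,"claw":1},{"dx":3,"dy":0,"dz":-3,"wx":0,"wy":0,"wz":0,"claw":1},{"dx":0,"dy":0,"dz":0,"wx":0,"wy":0,"wz":0,"claw":1},{"dx":0,"dy":0,"dz":0,"wx":0,"wy":0,"wz":0,"claw":1}]' 40
python3 cfit.py
```

```text
t: 40.95
eef_pos: [0.6189, 0.1533, 0.0626]
eef_rot: [0.26, 0.279, -0.624, 0.682]
force: [0.7, 0.1, -0.9]
grip_width: 0.0556
face pts 14489 len along u 106.1 normal world [-0.086  0.996 -0.   ] up [-0.007 -0.001  1.   ] lean deg -0.01
centre tool [ 0.0011  0.     -0.0091] world [0.6185 0.1589 0.0553] top z 0.1084 bot z 0.0023
```

```bash
python3 -m handwheel '[{"dx":1.5,"dy":0,"dz":-1.5,"wx":0,"wy":0,"wz":0,"claw":1},{"dx":1.5,"dy":0,"dz":-1.5,"wx":0,"wy":0,"wz":0,"claw":1},{"dx":0,"dy":0,"dz":0,"wx":0,"wy":0,"wz":0,"claw":1}]' 40
python3 -m handwheel '[{"dx":0.7,"dy":0,"dz":-0.7,"wx":0,"wy":0,"wz":0,"claw":1},{"dx":0,"dy":0,"dz":0,"wx":0,"wy":0,"wz":0,"claw":1}]' 40
python3 -m handwheel '[{"dx":0.5,"dy":0,"dz":-0.5,"wx":0,"wy":0,"wz":0,"claw":1},{"dx":0,"dy":0,"dz":0,"wx":0,"wy":0,"wz":0,"claw":1}]' 40
```

```text
t: 41.3
eef_pos: [0.6183, 0.153, 0.0571]
eef_rot: [0.26, 0.279, -0.624, 0.682]
force: [0.5, 0.1, -0.6]
grip_width: 0.0556
t: 41.5
eef_pos: [0.6184, 0.1531, 0.0563]
eef_rot: [0.26, 0.279, -0.624, 0.682]
force: [-0.8, -0.0, -1.0]
grip_width: 0.0555
t: 41.7
eef_pos: [0.6184, 0.1531, 0.0556]
eef_rot: [0.26, 0.279, -0.624, 0.682]
force: [0.3, -0.2, -0.9]
grip_width: 0.0557
```

```bash
python3 cfit.py; python3 -m handwheel '[{"dx":0.5,"dy":0,"dz":-0.5,"wx":0,"wy":0,"wz":0,"claw":1},{"dx":0,"dy":0,"dz":0,"wx":0,"wy":0,"wz":0,"claw":1}]' 40
python3 -m handwheel '[{"dx":0.5,"dy":0,"dz":-0.5,"wx":0,"wy":0,"wz":0,"claw":1},{"dx":0,"dy":0,"dz":0,"wx":0,"wy":0,"wz":0,"claw":1}]' 40
```

```text
face pts 14486 len along u 99.1 normal world [-0.086  0.996  0.   ] up [-0.005 -0.001  1.   ] lean deg 0.03
centre tool [-0.0014  0.     -0.0067] world [0.6179 0.1587 0.0519] top z 0.1014 bot z 0.0023
t: 41.95
eef_pos: [0.6184, 0.1531, 0.0549]
eef_rot: [0.26, 0.279, -0.624, 0.682]
force: [-0.5, -0.8, -0.5]
grip_width: 0.0555
t: 42.15
eef_pos: [0.6184, 0.153, 0.0542]
eef_rot: [0.26, 0.279, -0.624, 0.682]
force: [0.3, 0.6, -1.3]
grip_width: 0.0556
```

```bash
for i in 1; do python3 -m handwheel '[{"dx":0.5,"dy":0,"dz":-0.5,"wx":0,"wy":0,"wz":0,"claw":1},{"dx":0,"dy":0,"dz":0,"wx":0,"wy":0,"wz":0,"claw":1}]' 40; done
python3 -m handwheel '[{"dx":0.5,"dy":0,"dz":-0.5,"wx":0,"wy":0,"wz":0,"claw":1},{"dx":0,"dy":0,"dz":0,"wx":0,"wy":0,"wz":0,"claw":1}]' 40; python3 cfit.py
```

```text
t: 42.35
eef_pos: [0.6185, 0.1531, 0.0538]
eef_rot: [0.26, 0.279, -0.624, 0.682]
force: [-0.3, -0.7, -0.6]
grip_width: 0.0552
t: 42.55
eef_pos: [0.6185, 0.1531, 0.0537]
eef_rot: [0.26, 0.279, -0.624, 0.682]
force: [-0.9, 0.5, 3.0]
grip_width: 0.0558
face pts 14477 len along u 97.2 normal world [-0.086  0.996 -0.   ] up [-0.006 -0.     1.   ] lean deg -0.02
centre tool [-0.0021  0.     -0.006 ] world [0.6181 0.1588 0.051 ] top z 0.0995 bot z 0.0024
```

```bash
python3 -m handwheel '[{"dx":0,"dy":0,"dz":0,"wx":0,"wy":0,"wz":0,"claw":0.3},{"dx":0,"dy":0,"dz":0,"wx":0,"wy":0,"wz":0,"claw":0.1},{"dx":0,"dy":0,"dz":0,"wx":0,"wy":0,"wz":0,"claw":0.1},{"dx":0,"dy":0,"dz":0,"wx":0,"wy":0,"wz":0,"claw":0.1},{"dx":-10,"dy":0,"dz":0,"wx":0,"wy":0,"wz":0,"claw":0.1},{"dx":-20,"dy":0,"dz":0,"wx":0,"wy":0,"wz":0,"claw":0.1},{"dx":-30,"dy":0,"dz":0,"wx":0,"wy":0,"wz":0,"claw":0},{"dx":-40,"dy":0,"dz":0,"wx":0,"wy":0,"wz":0,"claw":0}]' 40
python3 -m handwheel '[{"dx":-40,"dy":0,"dz":0,"wx":0,"wy":0,"wz":0,"claw":0},{"dx":-45,"dy":0,"dz":0,"wx":0,"wy":0,"wz":0,"claw":0},{"dx":-45,"dy":0,"dz":0,"wx":0,"wy":0,"wz":0,"claw":0},{"dx":-30,"dy":0,"dz":0,"wx":0,"wy":0,"wz":0,"claw":0},{"dx":0,"dy":0,"dz":0,"wx":0,"wy":0,"wz":0,"claw":0}]' 40
python3 -c "
from h import *
snap('wrist','w23.png');print(sensors.observe()['q'].round(2))"
```

```text
t: 43.4
eef_pos: [0.6113, 0.2235, 0.1233]
eef_rot: [0.259, 0.279, -0.625, 0.681]
force: [1.2, 0.1, 0.2]
grip_width: 0.0936
t: 43.9
eef_pos: [0.6014, 0.3405, 0.2401]
eef_rot: [0.263, 0.279, -0.621, 0.683]
force: [0.9, 0.6, -0.9]
grip_width: 0.0939
[ 0.72  0.76  0.59 -0.76  2.16  0.32]
```

View pics/w23.png

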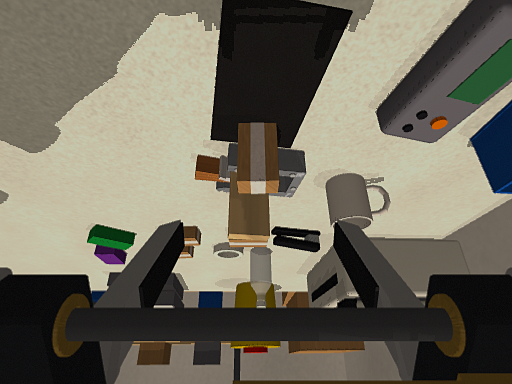

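```bash
python3 -m handwheel '[{"dx":-15,"dy":-20,"dz":15,"wx":0,"wy":7.5,"wz":0,"claw":0},{"dx":-15,"dy":-25,"dz":20,"wx":0,"wy":7.5,"wz":0,"claw":0},{"dx":-10,"dy":-25,"dz":20,"wx":0,"wy":7.5,"wz":0,"claw":0},{"dx":-10,"dy":-25,"dz":25,"wx":0,"wy":7.5,"wz":0,"claw":0},{"dx":-5,"dy":-25,"dz":30,"wx":0,"wy":7.5,"wz":0,"claw":0},{"dx":0,"dy":-20,"dz":40,"wx":0,"wy":7.5,"wz":0,"claw":0},{"dx":0,"dy":-10,"dz":45,"wx":-6,"wy":0,"wz":0,"claw":0},{"dx":0,"dy":-10,"dz":45,"wx":-8,"wy":0,"wz":0,"claw":0}]' 40
python3 gr.py 450.2 -262.2 9.1 12 99.1 45 23 120
```

```text
t: 44.75
eef_pos: [0.4612, 0.1268, 0.3357]
eef_rot: [0.413, 0.572, -0.412, 0.576]
force: [0.6, 0.2, -0.2]
grip_width: 0.094
q [ 0.15 -0.07  1.27 -0.    1.93 -0.17]
from [0.4612 0.1268 0.3357] to TCP [ 0.5327 -0.249   0.0946] rows 11 rotvec deg [-76.1  37.6 -31.6]
{"dx":22.0,"dy":-4.8,"dz":34.4,"wx":-6.91,"wy":3.42,"wz":-2.87},
{"dx":20.3,"dy":-8.0,"dz":34.9,"wx":-6.91,"wy":3.42,"wz":-2.87},
{"dx":18.7,"dy":-11.2,"dz":34.9,"wx":-6.91,"wy":3.42,"wz":-2.87},
{"dx":17.3,"dy":-14.5,"dz":34.4,"wx":-6.91,"wy":3.42,"wz":-2.87},
{"dx":16.0,"dy":-17.7,"dz":33.4,"wx":-6.91,"wy":3.42,"wz":-2.87},
{"dx":15.1,"dy":-20.9,"dz":32.0,"wx":-6.91,"wy":3.42,"wz":-2.87},
{"dx":14.3,"dy":-23.9,"dz":30.2,"wx":-6.91,"wy":3.42,"wz":-2.87},
{"dx":13.9,"dy":-26.7,"dz":28.0,"wx":-6.91,"wy":3.42,"wz":-2.87},
{"dx":13.7,"dy":-29.3,"dz":25.4,"wx":-6.91,"wy":3.42,"wz":-2.87},
{"dx":13.8,"dy":-31.5,"dz":22.6,"wx":-6.91,"wy":3.42,"wz":-2.87},
{"dx":14.1,"dy":-33.3,"dz":19.5,"wx":-6.91,"wy":3.42,"wz":-2.87}
```

```bash
python3 -m handwheel '[{"dx":15,"dy":-5,"dz":34,"wx":-6.9,"wy":3.4,"wz":-2.9,"claw":0},{"dx":15,"dy":-8,"dz":35,"wx":-6.9,"wy":3.4,"wz":-2.9,"claw":0},{"dx":15,"dy":-11,"dz":35,"wx":-6.9,"wy":3.4,"wz":-2.9,"claw":0},{"dx":15,"dy":-14,"dz":34,"wx":-6.9,"wy":3.4,"wz":-2.9,"claw":0},{"dx":15,"dy":-18,"dz":33,"wx":-6.9,"wy":3.4,"wz":-2.9,"claw":0},{"dx":15,"dy":-21,"dz":32,"wx":-6.9,"wy":3.4,"wz":-2.9,"claw":0},{"dx":14,"dy":-24,"dz":30,"wx":-6.9,"wy":3.4,"wz":-2.9,"claw":0},{"dx":14,"dy":-27,"dz":28,"wx":-6.9,"wy":3.4,"wz":-2.9,"claw":0}]' 40
python3 gr.py 450.2 -262.2 9.1 12 99.1 45 23 110
```

```text
t: 45.55
eef_pos: [0.5141, -0.1461, 0.1788]
eef_rot: [0.068, 0.878, -0.102, 0.462]
force: [1.0, -0.2, -0.0]
grip_width: 0.094
q [-0.29  0.52  1.   -0.17  2.2  -1.67]
from [ 0.5141 -0.1461  0.1788] to TCP [ 0.5257 -0.2501  0.0875] rows 3 rotvec deg [-20.8   9.9  -8.5]
{"dx":22.1,"dy":-29.3,"dz":28.3,"wx":-6.94,"wy":3.29,"wz":-2.84},
{"dx":22.1,"dy":-31.4,"dz":25.8,"wx":-6.94,"wy":3.29,"wz":-2.84},
{"dx":22.3,"dy":-33.3,"dz":23.2,"wx":-6.94,"wy":3.29,"wz":-2.84}
```

```bash
python3 -m handwheel '[{"dx":18,"dy":-29,"dz":28,"wx":-6.9,"wy":3.3,"wz":-2.8,"claw":0},{"dx":18,"dy":-31,"dz":26,"wx":-6.9,"wy":3.3,"wz":-2.8,"claw":0},{"dx":18,"dy":-33,"dz":23,"wx":-6.9,"wy":3.3,"wz":-2.8,"claw":0},{"dx":4,"dy":0,"dz":0,"wx":0,"wy":0,"wz":0,"claw":0},{"dx":0,"dy":0,"dz":0,"wx":0,"wy":0,"wz":0,"claw":0},{"dx":0,"dy":0,"dz":0,"wx":0,"wy":0,"wz":0,"claw":0}]' 40
python3 cart.py wrist; python3 gr.py 450.2 -262.2 9.1 12 99.1 45 23 0
```

```text
t: 46.15
eef_pos: [0.5318, -0.2468, 0.0994]
eef_rot: [-0.071, 0.92, 0.027, 0.385]
force: [0.6, -0.7, 1.0]
grip_width: 0.094
wrist ctr [ 227.8 -422.6] sz [98.8 57.5] ang -88.2 z 0.0335 rgb [81. 29. 96.]
wrist ctr [ 273.7 -280.2] sz [100.9  54.3] ang -35.1 z 0.0334 rgb [10. 97. 30.]
wrist ctr [ 420.6 -376.2] sz [99.4 55.1] ang 10.4 z 0.0336 rgb [136.  95.  51.]
wrist ctr [ 449.7 -262.9] sz [100.3  55.1] ang 10.1 z 0.0335 rgb [137.  96.  52.]
q [-0.33  0.75  0.87 -0.42  2.18 -2.18]
from [ 0.5325 -0.2468  0.1006] to TCP [ 0.4489 -0.2624  0.0097] rows 3 rotvec deg [-0.5  0.5  0. ]
{"dx":41.5,"dy":-0.7,"dz":1.0,"wx":-0.16,"wy":0.18,"wz":0.01},
{"dx":41.5,"dy":-0.7,"dz":1.1,"wx":-0.16,"wy":0.18,"wz":0.01},
{"dx":41.5,"dy":-0.7,"dz":1.3,"wx":-0.16,"wy":0.18,"wz":0.01}
```

```bash
python3 -m handwheel '[{"dx":20,"dy":-1,"dz":1,"wx":-0.6,"wy":0.3,"wz":0,"claw":0},{"dx":30,"dy":-1,"dz":1,"wx":-0.6,"wy":0.3,"wz":0,"claw":0},{"dx":30,"dy":0,"dz":1,"wx":0,"wy":0,"wz":0,"claw":0},{"dx":25,"dy":0,"dz":0,"wx":0,"wy":0,"wz":0,"claw":0},{"dx":12,"dy":0,"dz":0,"wx":0,"wy":0,"wz":0,"claw":0},{"dx":4,"dy":0,"dz":0,"wx":0,"wy":0,"wz":0,"claw":0},{"dx":0,"dy":0,"dz":0,"wx":0,"wy":0,"wz":0,"claw":0}]' 40
python3 gr.py 449.9 -262.6 9.8 12 99.8 45 23 0
```

```text
t: 46.9
eef_pos: [0.4507, -0.2622, 0.0116]
eef_rot: [-0.076, 0.921, 0.037, 0.38]
force: [0.4, 0.8, 0.6]
grip_width: 0.094
q [-0.39  0.68  1.19 -0.41  1.95 -2.15]
from [ 0.4507 -0.2622  0.0116] to TCP [ 0.4486 -0.2628  0.0097] rows 1 rotvec deg [ 0.3 -0.2 -0.5]
{"dx":2.9,"dy":-0.2,"dz":-0.2,"wx":0.32,"wy":-0.16,"wz":-0.47}
```

```bash
python3 -m handwheel '[{"dx":2,"dy":0,"dz":0,"wx":0,"wy":0,"wz":0,"claw":0},{"dx":0,"dy":0,"dz":0,"wx":0,"wy":0,"wz":0,"claw":1},{"dx":0,"dy":0,"dz":0,"wx":0,"wy":0,"wz":0,"claw":1},{"dx":0,"dy":0,"dz":0,"wx":0,"wy":0,"wz":0,"claw":1},{"dx":0,"dy":0,"dz":0,"wx":0,"wy":0,"wz":0,"claw":1},{"dx":0,"dy":0,"dz":0,"wx":0,"wy":0,"wz":0,"claw":1},{"dx":0,"dy":0,"dz":0,"wx":0,"wy":0,"wz":0,"claw":1}]' 40
python3 ctg.py save 449.9 -262.6
python3 -m handwheel '[{"dx":0,"dy":0,"dz":0,"wx":0,"wy":0,"wz":0,"claw":1},{"dx":-10,"dy":0,"dz":-10,"wx":0,"wy":0,"wz":0,"claw":1},{"dx":-20,"dy":0,"dz":-20,"wx":0,"wy":0,"wz":0,"claw":1},{"dx":-25,"dy":0,"dz":-25,"wx":0,"wy":-3,"wz":0,"claw":1},{"dx":-25,"dy":0,"dz":-30,"wx":0,"wy":-7,"wz":0,"claw":1},{"dx":-25,"dy":0,"dz":-25,"wx":0,"wy":-8,"wz":0,"claw":1},{"dx":-30,"dy":0,"dz":-20,"wx":0,"wy":-8,"wz":0,"claw":1},{"dx":-30,"dy":0,"dz":-10,"wx":0,"wy":-8,"wz":0,"claw":1}]' 40
python3 ctg.py 0 124 250 5
```

```text
t: 47.6
eef_pos: [0.4485, -0.2624, 0.0084]
eef_rot: [-0.076, 0.922, 0.037, 0.378]
force: [-0.1, 1.3, 0.2]
grip_width: 0.0557
p [-0.00697825  0.         -0.0051769 ] tilt 45.32464229509221 yaw 99.68551335302199
t: 48.4
eef_pos: [0.4346, -0.2674, 0.2315]
eef_rot: [-0.063, 0.768, 0.057, 0.634]
force: [0.5, -0.3, -0.7]
grip_width: 0.0557
centre [0.6212 0.2111 0.25  ] q [-0.58  0.11  1.3  -0.13  1.87 -2.35]
from [ 0.4346 -0.2674  0.2315] to TCP [0.622  0.2025 0.2487] rows 13 rotvec deg [ 93.5 -42.3 -28.8]
{"dx":-4.9,"dy":33.2,"dz":19.7,"wx":7.19,"wy":-3.25,"wz":-2.21},
{"dx":-5.2,"dy":35.2,"dz":15.7,"wx":7.19,"wy":-3.25,"wz":-2.21},
{"dx":-5.8,"dy":36.7,"dz":11.5,"wx":7.19,"wy":-3.25,"wz":-2.21},
{"dx":-6.7,"dy":37.7,"dz":7.2,"wx":7.19,"wy":-3.25,"wz":-2.21},
{"dx":-7.9,"dy":38.0,"dz":2.9,"wx":7.19,"wy":-3.25,"wz":-2.21},
{"dx":-9.3,"dy":37.8,"dz":-1.4,"wx":7.19,"wy":-3.25,"wz":-2.21},
{"dx":-11.0,"dy":36.9,"dz":-5.5,"wx":7.19,"wy":-3.25,"wz":-2.21},
{"dx":-12.8,"dy":35.5,"dz":-9.4,"wx":7.19,"wy":-3.25,"wz":-2.21},
{"dx":-14.8,"dy":33.6,"dz":-13.0,"wx":7.19,"wy":-3.25,"wz":-2.21},
{"dx":-16.8,"dy":31.2,"dz":-16.2,"wx":7.19,"wy":-3.25,"wz":-2.21},
{"dx":-19.0,"dy":28.3,"dz":-18.9,"wx":7.19,"wy":-3.25,"wz":-2.21},
{"dx":-21.2,"dy":25.0,"dz":-21.1,"wx":7.19,"wy":-3.25,"wz":-2.21},
{"dx":-23.3,"dy":21.4,"dz":-22.7,"wx":7.19,"wy":-3.25,"wz":-2.21}
```

```bash
python3 -m handwheel '[{"dx":-12,"dy":33,"dz":18,"wx":7.2,"wy":-3.2,"wz":-2.2,"claw":1},{"dx":-14,"dy":35,"dz":14,"wx":7.2,"wy":-3.2,"wz":-2.2,"claw":1},{"dx":-14,"dy":37,"dz":9,"wx":7.2,"wy":-3.2,"wz":-2.2,"claw":1},{"dx":-14,"dy":38,"dz":5,"wx":7.2,"wy":-3.2,"wz":-2.2,"claw":1},{"dx":-14,"dy":38,"dz":1,"wx":7.2,"wy":-3.2,"wz":-2.2,"claw":1},{"dx":-14,"dy":38,"dz":-3,"wx":7.2,"wy":-3.2,"wz":-2.2,"claw":1},{"dx":-14,"dy":37,"dz":-7,"wx":7.2,"wy":-3.2,"wz":-2.2,"claw":1},{"dx":-14,"dy":35,"dz":-10,"wx":7.2,"wy":-3.2,"wz":-2.2,"claw":1}]' 40
python3 ctg.py 0 124 250 5
```

```text
t: 49.2
eef_pos: [0.5365, 0.0252, 0.2847]
eef_rot: [0.146, 0.538, -0.39, 0.732]
force: [1.5, -0.5, -0.5]
grip_width: 0.0558
centre [0.6212 0.2111 0.25  ] q [ 0.22  0.03  1.35 -0.45  1.73 -0.63]
from [0.5365 0.0252 0.2847] to TCP [0.622  0.2025 0.2487] rows 5 rotvec deg [ 37.1 -17.3 -10.8]
{"dx":-6.2,"dy":37.1,"dz":-13.7,"wx":7.41,"wy":-3.46,"wz":-2.17},
{"dx":-8.5,"dy":34.8,"dz":-17.9,"wx":7.41,"wy":-3.46,"wz":-2.17},
{"dx":-11.0,"dy":31.8,"dz":-21.6,"wx":7.41,"wy":-3.46,"wz":-2.17},
{"dx":-13.5,"dy":28.4,"dz":-24.8,"wx":7.41,"wy":-3.46,"wz":-2.17},
{"dx":-16.1,"dy":24.4,"dz":-27.3,"wx":7.41,"wy":-3.46,"wz":-2.17}
```

```bash
python3 -m handwheel '[{"dx":-10,"dy":37,"dz":-12,"wx":7.4,"wy":-3.5,"wz":-2.2,"claw":1},{"dx":-12,"dy":35,"dz":-15,"wx":7.4,"wy":-3.5,"wz":-2.2,"claw":1},{"dx":-14,"dy":32,"dz":-19,"wx":7.4,"wy":-3.5,"wz":-2.2,"claw":1},{"dx":-14,"dy":28,"dz":-24,"wx":7.4,"wy":-3.5,"wz":-2.2,"claw":1},{"dx":-14,"dy":24,"dz":-30,"wx":7.5,"wy":-3.5,"wz":-2.2,"claw":1},{"dx":0,"dy":0,"dz":0,"wx":0,"wy":0,"wz":0,"claw":1},{"dx":0,"dy":0,"dz":0,"wx":0,"wy":0,"wz":0,"claw":1}]' 40
python3 ctg.py 0 124 150 5; python3 cfit.py
```

```text
t: 49.9
eef_pos: [0.6233, 0.2029, 0.2509]
eef_rot: [0.253, 0.287, -0.625, 0.681]
force: [-0.1, -0.5, -0.4]
grip_width: 0.0557
centre [0.6212 0.2111 0.15  ] q [ 0.57  0.57  0.86 -0.76  2.01  0.24]
from [0.6233 0.2029 0.2509] to TCP [0.622  0.2025 0.1487] rows 3 rotvec deg [0.8 0.3 0.4]
{"dx":24.2,"dy":0.1,"dz":-24.0,"wx":0.26,"wy":0.10,"wz":0.13},
{"dx":24.2,"dy":-0.1,"dz":-24.0,"wx":0.26,"wy":0.10,"wz":0.13},
{"dx":24.2,"dy":-0.3,"dz":-23.9,"wx":0.26,"wy":0.10,"wz":0.13}
face pts 14508 len along u 95.6 normal world [-0.092  0.996 -0.006] up [0.014 0.008 1.   ] lean deg -0.37
centre tool [-0.0043  0.     -0.0064] world [0.6225 0.2105 0.2494] top z 0.2971 bot z 0.2015
```

```bash
python3 -m handwheel '[{"dx":22,"dy":0,"dz":-22,"wx":0.4,"wy":0.2,"wz":0.2,"claw":1},{"dx":26,"dy":0,"dz":-26,"wx":0.4,"wy":0.1,"wz":0.2,"claw":1},{"dx":26,"dy":0,"dz":-26,"wx":0,"wy":0,"wz":0,"claw":1},{"dx":26,"dy":0,"dz":-26,"wx":0,"wy":0,"wz":0,"claw":1},{"dx":18,"dy":0,"dz":-18,"wx":0,"wy":0,"wz":0,"claw":1},{"dx":10,"dy":0,"dz":-10,"wx":0,"wy":0,"wz":0,"claw":1},{"dx":5,"dy":0,"dz":-5,"wx":0,"wy":0,"wz":0,"claw":1},{"dx":0,"dy":0,"dz":0,"wx":0,"wy":0,"wz":0,"claw":1}]' 40
python3 ctg.py 0 124 53 5; python3 cfit.py
```

```text
t: 50.75
eef_pos: [0.6246, 0.203, 0.0698]
eef_rot: [0.266, 0.282, -0.622, 0.68]
force: [-0.0, 0.0, -0.2]
grip_width: 0.0563
centre [0.6212 0.2111 0.053 ] q [ 0.56  0.65  1.1  -0.69  1.75  0.48]
from [0.6246 0.203  0.0698] to TCP [0.622  0.2025 0.0517] rows 1 rotvec deg [-0.6 -0.3 -0.4]
{"dx":13.1,"dy":-2.9,"dz":-12.5,"wx":-0.55,"wy":-0.28,"wz":-0.37}
face pts 14805 len along u 114.0 normal world [-0.085  0.996  0.003] up [-0.011 -0.004  1.   ] lean deg 0.18
centre tool [ 0.0022  0.     -0.0128] world [0.6241 0.2106 0.0592] top z 0.1163 bot z 0.0023
```

```bash
python3 -m handwheel '[{"dx":5,"dy":0,"dz":-5,"wx":-0.3,"wy":-0.2,"wz":-0.2,"claw":1},{"dx":3,"dy":0,"dz":-3,"wx":-0.3,"wy":0,"wz":-0.2,"claw":1},{"dx":1.5,"dy":0,"dz":-1.5,"wx":0,"wy":0,"wz":0,"claw":1},{"dx":0,"dy":0,"dz":0,"wx":0,"wy":0,"wz":0,"claw":1}]' 40
python3 -m handwheel '[{"dx":0.7,"dy":0,"dz":-0.7,"wx":0,"wy":0,"wz":0,"claw":1},{"dx":0,"dy":0,"dz":0,"wx":0,"wy":0,"wz":0,"claw":1}]' 40
python3 -m handwheel '[{"dx":0.6,"dy":0,"dz":-0.6,"wx":0,"wy":0,"wz":0,"claw":1},{"dx":0,"dy":0,"dz":0,"wx":0,"wy":0,"wz":0,"claw":1}]' 40
python3 -m handwheel '[{"dx":0.6,"dy":0,"dz":-0.6,"wx":0,"wy":0,"wz":0,"claw":1},{"dx":0,"dy":0,"dz":0,"wx":0,"wy":0,"wz":0,"claw":1}]' 40
```

```text
t: 51.2
eef_pos: [0.6241, 0.2036, 0.0532]
eef_rot: [0.258, 0.286, -0.624, 0.68]
force: [0.1, -0.2, -0.4]
grip_width: 0.0557
t: 51.4
eef_pos: [0.6243, 0.2037, 0.0529]
eef_rot: [0.259, 0.285, -0.624, 0.68]
force: [-0.8, 0.6, -1.4]
grip_width: 0.056
t: 51.6
eef_pos: [0.6243, 0.2037, 0.0529]
eef_rot: [0.259, 0.285, -0.624, 0.68]
force: [-0.4, 0.0, 2.5]
grip_width: 0.0556
t: 51.8
eef_pos: [0.6242, 0.2037, 0.0529]
eef_rot: [0.259, 0.285, -0.624, 0.68]
force: [-2.6, 1.1, 5.1]
grip_width: 0.0558
```

```bash
python3 -m handwheel '[{"dx":-0.7,"dy":0,"dz":0.7,"wx":0,"wy":0,"wz":0,"claw":1},{"dx":0,"dy":0,"dz":0,"wx":0,"wy":0,"wz":0,"claw":0.3},{"dx":0,"dy":0,"dz":0,"wx":0,"wy":0,"wz":0,"claw":0.1},{"dx":0,"dy":0,"dz":0,"wx":0,"wy":0,"wz":0,"claw":0.1},{"dx":0,"dy":0,"dz":0,"wx":0,"wy":0,"wz":0,"claw":0.1},{"dx":-10,"dy":0,"dz":0,"wx":0,"wy":0,"wz":0,"claw":0.1},{"dx":-20,"dy":0,"dz":0,"wx":0,"wy":0,"wz":0,"claw":0.1},{"dx":-30,"dy":0,"dz":0,"wx":0,"wy":0,"wz":0,"claw":0}]' 40
python3 -m handwheel '[{"dx":-40,"dy":0,"dz":0,"wx":0,"wy":0,"wz":0,"claw":0},{"dx":-45,"dy":0,"dz":0,"wx":0,"wy":0,"wz":0,"claw":0},{"dx":-45,"dy":-20,"dz":0,"wx":0,"wy":6,"wz":0,"claw":0},{"dx":-30,"dy":-25,"dz":5,"wx":0,"wy":7.5,"wz":0,"claw":0},{"dx":-10,"dy":-30,"dz":20,"wx":0,"wy":8,"wz":0,"claw":0},{"dx":0,"dy":-35,"dz":30,"wx":0,"wy":8,"wz":0,"claw":0},{"dx":0,"dy":-30,"dz":35,"wx":0,"wy":8,"wz":0,"claw":0},{"dx":0,"dy":-10,"dz":45,"wx":0,"wy":7.5,"wz":0,"claw":0}]' 40
python3 -c "
from h import *
s,_,_=snap('wrist','w24.png');snap('side','s24.png');print(s['q'].round(2))"
```

```text
t: 52.6
eef_pos: [0.62, 0.2452, 0.0942]
eef_rot: [0.257, 0.286, -0.625, 0.68]
force: [0.9, 0.2, 0.7]
grip_width: 0.0894
t: 53.4
eef_pos: [0.4709, 0.2218, 0.2638]
eef_rot: [0.48, 0.525, -0.472, 0.52]
force: [1.2, -1.4, 0.9]
grip_width: 0.0942
[0.32 0.01 1.34 0.01 1.79 0.23]
```

View pics/w24.png

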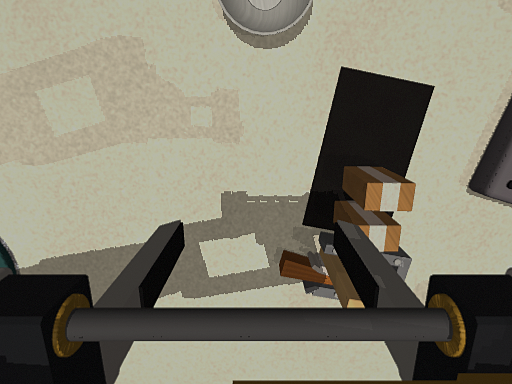

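View pics/s24.png

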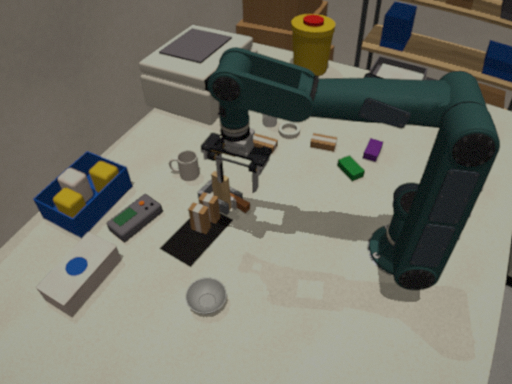

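```bash
python3 gr.py 420.6 -376 10.4 12 100.4 45 23 110
```

```text
q [0.31 0.01 1.34 0.   1.79 0.24]
from [0.4737 0.2109 0.2636] to TCP [ 0.4958 -0.3622  0.0875] rows 13 rotvec deg [-90.6  33.6 -37.9]
{"dx":13.3,"dy":-1.5,"dz":44.2,"wx":-6.97,"wy":2.58,"wz":-2.91},
{"dx":11.5,"dy":-6.3,"dz":44.2,"wx":-6.97,"wy":2.58,"wz":-2.91},
{"dx":10.0,"dy":-11.1,"dz":43.7,"wx":-6.97,"wy":2.58,"wz":-2.91},
{"dx":8.7,"dy":-15.9,"dz":42.5,"wx":-6.97,"wy":2.58,"wz":-2.91},
{"dx":7.8,"dy":-20.5,"dz":40.6,"wx":-6.97,"wy":2.58,"wz":-2.91},
{"dx":7.2,"dy":-24.9,"dz":38.2,"wx":-6.97,"wy":2.58,"wz":-2.91},
{"dx":6.9,"dy":-29.0,"dz":35.2,"wx":-6.97,"wy":2.58,"wz":-2.91},
{"dx":6.9,"dy":-32.8,"dz":31.8,"wx":-6.97,"wy":2.58,"wz":-2.91},
{"dx":7.3,"dy":-36.0,"dz":27.9,"wx":-6.97,"wy":2.58,"wz":-2.91},
{"dx":8.1,"dy":-38.8,"dz":23.7,"wx":-6.97,"wy":2.58,"wz":-2.91},
{"dx":9.1,"dy":-41.0,"dz":19.2,"wx":-6.97,"wy":2.58,"wz":-2.91},
{"dx":10.5,"dy":-42.5,"dz":14.6,"wx":-6.97,"wy":2.58,"wz":-2.91},
{"dx":12.1,"dy":-43.4,"dz":9.8,"wx":-6.97,"wy":2.58,"wz":-2.91}
```

```bash
python3 -m handwheel '[{"dx":5,"dy":-1,"dz":44,"wx":-7,"wy":2.6,"wz":-2.9,"claw":0},{"dx":4,"dy":-6,"dz":44,"wx":-7,"wy":2.6,"wz":-2.9,"claw":0},{"dx":3,"dy":-11,"dz":44,"wx":-7,"wy":2.6,"wz":-2.9,"claw":0},{"dx":3,"dy":-16,"dz":42,"wx":-7,"wy":2.6,"wz":-2.9,"claw":0},{"dx":5,"dy":-20,"dz":41,"wx":-7,"wy":2.6,"wz":-2.9,"claw":0},{"dx":7,"dy":-25,"dz":38,"wx":-7,"wy":2.6,"wz":-2.9,"claw":0},{"dx":7,"dy":-29,"dz":35,"wx":-7,"wy":2.6,"wz":-2.9,"claw":0},{"dx":7,"dy":-33,"dz":32,"wx":-7,"wy":2.6,"wz":-2.9,"claw":0}]' 40
python3 gr.py 420.6 -376 10.4 12 100.4 45 23 110
```

```text
t: 54.3
eef_pos: [0.4948, -0.1323, 0.1828]
eef_rot: [0.146, 0.846, -0.18, 0.48]
force: [0.0, 0.0, 0.3]
grip_width: 0.0939
q [-0.32  0.42  1.11 -0.1   2.13 -1.43]
from [ 0.4948 -0.1323  0.1828] to TCP [ 0.4958 -0.3622  0.0875] rows 6 rotvec deg [-34.   12.8 -14. ]
{"dx":10.8,"dy":-31.5,"dz":24.7,"wx":-5.66,"wy":2.13,"wz":-2.34},
{"dx":11.3,"dy":-33.4,"dz":21.9,"wx":-5.66,"wy":2.13,"wz":-2.34},
{"dx":11.9,"dy":-34.9,"dz":19.0,"wx":-5.66,"wy":2.13,"wz":-2.34},
{"dx":12.7,"dy":-36.1,"dz":15.9,"wx":-5.66,"wy":2.13,"wz":-2.34},
{"dx":13.7,"dy":-37.0,"dz":12.8,"wx":-5.66,"wy":2.13,"wz":-2.34},
{"dx":14.8,"dy":-37.5,"dz":9.6,"wx":-5.66,"wy":2.13,"wz":-2.34}
```

```bash
python3 -m handwheel '[{"dx":9,"dy":-31,"dz":25,"wx":-5.7,"wy":2.1,"wz":-2.3,"claw":0},{"dx":10,"dy":-33,"dz":22,"wx":-5.7,"wy":2.1,"wz":-2.3,"claw":0},{"dx":11,"dy":-35,"dz":19,"wx":-5.7,"wy":2.1,"wz":-2.3,"claw":0},{"dx":12,"dy":-36,"dz":16,"wx":-5.7,"wy":2.1,"wz":-2.3,"claw":0},{"dx":13,"dy":-37,"dz":13,"wx":-5.7,"wy":2.1,"wz":-2.3,"claw":0},{"dx":14,"dy":-37,"dz":10,"wx":-5.6,"wy":2.1,"wz":-2.3,"claw":0},{"dx":0,"dy":0,"dz":0,"wx":0,"wy":0,"wz":0,"claw":0},{"dx":0,"dy":0,"dz":0,"wx":0,"wy":0,"wz":0,"claw":0}]' 40
python3 cart.py wrist; python3 gr.py 420.6 -376 10.4 12 100.4 45 23 0
```

```text
t: 55.1
eef_pos: [0.4993, -0.3586, 0.0904]
eef_rot: [-0.08, 0.92, 0.035, 0.383]
force: [-0.2, 0.3, 0.2]
grip_width: 0.0937
wrist ctr [ 228.5 -423.2] sz [98.8 56.3] ang -88.9 z 0.0335 rgb [74. 26. 88.]
wrist ctr [ 273.3 -280.7] sz [101.8  54.4] ang -35.3 z 0.0334 rgb [ 8. 89. 27.]
wrist ctr [ 420.3 -376.6] sz [99.8 55. ] ang 10.4 z 0.0335 rgb [125.  87.  47.]
q [-0.47  0.77  0.87 -0.52  2.11 -2.35]
from [ 0.4998 -0.3583  0.092 ] to TCP [ 0.4193 -0.3762  0.0097] rows 3 rotvec deg [-0.2  0.3 -0.3]
{"dx":38.8,"dy":-1.2,"dz":-0.3,"wx":-0.06,"wy":0.11,"wz":-0.09},
{"dx":38.8,"dy":-1.2,"dz":-0.2,"wx":-0.06,"wy":0.11,"wz":-0.09},
{"dx":38.8,"dy":-1.1,"dz":-0.1,"wx":-0.06,"wy":0.11,"wz":-0.09}
```

```bash
python3 -m handwheel '[{"dx":25,"dy":-2,"dz":0,"wx":0,"wy":0.3,"wz":0,"claw":0},{"dx":30,"dy":-1,"dz":0,"wx":0,"wy":0,"wz":0,"claw":0},{"dx":28,"dy":0,"dz":0,"wx":0,"wy":0,"wz":0,"claw":0},{"dx":18,"dy":0,"dz":0,"wx":0,"wy":0,"wz":0,"claw":0},{"dx":9,"dy":0,"dz":0,"wx":0,"wy":0,"wz":0,"claw":0},{"dx":3,"dy":0,"dz":0,"wx":0,"wy":0,"wz":0,"claw":0},{"dx":0,"dy":0,"dz":0,"wx":0,"wy":0,"wz":0,"claw":0}]' 40
python3 gr.py 420.3 -376.4 10.4 12 100.4 45 23 0
```

```text
t: 55.85
eef_pos: [0.4221, -0.3759, 0.0128]
eef_rot: [-0.081, 0.92, 0.034, 0.382]
force: [0.3, 0.3, 0.3]
grip_width: 0.0942
q [-0.54  0.7   1.15 -0.51  1.89 -2.3 ]
from [ 0.4221 -0.3759  0.0128] to TCP [ 0.419  -0.3766  0.0097] rows 1 rotvec deg [-0.2  0.1 -0.2]
{"dx":4.4,"dy":-0.1,"dz":0.0,"wx":-0.20,"wy":0.12,"wz":-0.20}
```

```bash
python3 -m handwheel '[{"dx":4,"dy":0,"dz":0,"wx":0,"wy":0,"wz":0,"claw":0},{"dx":0,"dy":0,"dz":0,"wx":0,"wy":0,"wz":0,"claw":1},{"dx":0,"dy":0,"dz":0,"wx":0,"wy":0,"wz":0,"claw":1},{"dx":0,"dy":0,"dz":0,"wx":0,"wy":0,"wz":0,"claw":1},{"dx":0,"dy":0,"dz":0,"wx":0,"wy":0,"wz":0,"claw":1},{"dx":0,"dy":0,"dz":0,"wx":0,"wy":0,"wz":0,"claw":1},{"dx":0,"dy":0,"dz":0,"wx":0,"wy":0,"wz":0,"claw":1},{"dx":0,"dy":0,"dz":0,"wx":0,"wy":0,"wz":0,"claw":1}]' 40
python3 ctg.py save 420.3 -376.4
python3 -m handwheel '[{"dx":-10,"dy":0,"dz":-10,"wx":0,"wy":0,"wz":0,"claw":1},{"dx":-20,"dy":0,"dz":-20,"wx":0,"wy":0,"wz":0,"claw":1},{"dx":-25,"dy":0,"dz":-25,"wx":6,"wy":-4,"wz":-4,"claw":1},{"dx":-25,"dy":0,"dz":-25,"wx":6,"wy":-4,"wz":-4,"claw":1},{"dx":-25,"dy":0,"dz":-20,"wx":6,"wy":-4,"wz":-4,"claw":1},{"dx":-30,"dy":0,"dz":-15,"wx":6,"wy":-4,"wz":-4,"claw":1},{"dx":-25,"dy":5,"dz":-10,"wx":6,"wy":-4,"wz":-4,"claw":1}]' 40
python3 ctg.py 0 176 260 5
```

```text
t: 56.65
eef_pos: [0.4183, -0.3766, 0.0087]
eef_rot: [-0.081, 0.92, 0.034, 0.381]
force: [-0.1, 0.3, -0.3]
grip_width: 0.0557
p [-0.0072468   0.         -0.00447431] tilt 44.97959729660508 yaw 100.0883968802185
t: 57.35
eef_pos: [0.4177, -0.3375, 0.2102]
eef_rot: [-0.129, 0.788, -0.259, 0.544]
force: [-0.4, 1.4, -0.4]
grip_width: 0.0555
centre [0.6263 0.2628 0.26  ] q [-0.39  0.16  1.42 -0.64  1.72 -1.82]
from [ 0.4177 -0.3375  0.2102] to TCP [0.627  0.2546 0.258 ] rows 13 rotvec deg [ 81.9 -29.9   9.8]
{"dx":-31.0,"dy":37.2,"dz":1.7,"wx":6.30,"wy":-2.30,"wz":0.75},
{"dx":-30.5,"dy":37.6,"dz":-1.2,"wx":6.30,"wy":-2.30,"wz":0.75},
{"dx":-30.1,"dy":37.7,"dz":-4.2,"wx":6.30,"wy":-2.30,"wz":0.75},
{"dx":-29.9,"dy":37.5,"dz":-7.1,"wx":6.30,"wy":-2.30,"wz":0.75},
{"dx":-29.7,"dy":36.9,"dz":-10.0,"wx":6.30,"wy":-2.30,"wz":0.75},
{"dx":-29.7,"dy":36.1,"dz":-12.8,"wx":6.30,"wy":-2.30,"wz":0.75},
{"dx":-29.8,"dy":34.9,"dz":-15.5,"wx":6.30,"wy":-2.30,"wz":0.75},
{"dx":-30.0,"dy":33.4,"dz":-18.1,"wx":6.30,"wy":-2.30,"wz":0.75},
{"dx":-30.4,"dy":31.7,"dz":-20.5,"wx":6.30,"wy":-2.30,"wz":0.75},
{"dx":-30.9,"dy":29.7,"dz":-22.6,"wx":6.30,"wy":-2.30,"wz":0.75},
{"dx":-31.4,"dy":27.6,"dz":-24.5,"wx":6.30,"wy":-2.30,"wz":0.75},
{"dx":-32.1,"dy":25.2,"dz":-26.1,"wx":6.30,"wy":-2.30,"wz":0.75},
{"dx":-32.9,"dy":22.7,"dz":-27.5,"wx":6.30,"wy":-2.30,"wz":0.75}
```

```bash
cat >> st.py <<'E'
def planvia(pos,Rt,frac):
    s=sensors.observe();R0=R.from_quat(s['eef_rot']);rv=(R0.inv()*Rt).as_rotvec()
    plan(pos,R0*R.from_rotvec(rv*frac),1)
E
cat > via.py <<'E'
from st import *
import sys
# via.py x y z yaw frac : toward carton release orientation
x,y,z,yaw,fr=[float(v) for v in sys.argv[1:6]]
b=np.load('carton.npz');planvia([x,y,z],frame(yaw,float(b['tilt'])-90),fr)
E
python3 via.py 0.47 -0.05 0.32 5 0.5
```

```text
from [ 0.4177 -0.3375  0.2102] to TCP [ 0.47 -0.05  0.32] rows 7 rotvec deg [ 41.  -14.9   4.9]
{"dx":-35.1,"dy":26.2,"dz":-8.4,"wx":5.85,"wy":-2.14,"wz":0.70},
{"dx":-35.1,"dy":25.7,"dz":-9.8,"wx":5.85,"wy":-2.14,"wz":0.70},
{"dx":-35.2,"dy":25.0,"dz":-11.0,"wx":5.85,"wy":-2.14,"wz":0.70},
{"dx":-35.3,"dy":24.3,"dz":-12.3,"wx":5.85,"wy":-2.14,"wz":0.70},
{"dx":-35.5,"dy":23.4,"dz":-13.4,"wx":5.85,"wy":-2.14,"wz":0.70},
{"dx":-35.8,"dy":22.4,"dz":-14.4,"wx":5.85,"wy":-2.14,"wz":0.70},
{"dx":-36.0,"dy":21.3,"dz":-15.3,"wx":5.85,"wy":-2.14,"wz":0.70}
```

```bash
python3 -m handwheel '[{"dx":-35,"dy":26,"dz":-8,"wx":5.9,"wy":-2.1,"wz":0.7,"claw":1},{"dx":-35,"dy":26,"dz":-10,"wx":5.9,"wy":-2.1,"wz":0.7,"claw":1},{"dx":-35,"dy":25,"dz":-11,"wx":5.9,"wy":-2.1,"wz":0.7,"claw":1},{"dx":-35,"dy":24,"dz":-12,"wx":5.9,"wy":-2.1,"wz":0.7,"claw":1},{"dx":-35,"dy":23,"dz":-13,"wx":5.9,"wy":-2.1,"wz":0.7,"claw":1},{"dx":-36,"dy":22,"dz":-14,"wx":5.9,"wy":-2.1,"wz":0.7,"claw":1},{"dx":-36,"dy":21,"dz":-15,"wx":5.9,"wy":-2.1,"wz":0.7,"claw":1}]' 40
python3 ctg.py 0 176 270 5
```

```text
t: 58.05
eef_pos: [0.4705, -0.051, 0.3187]
eef_rot: [0.073, 0.58, -0.477, 0.657]
force: [1.6, 0.2, -1.4]
grip_width: 0.0556
centre [0.6263 0.2628 0.27  ] q [ 0.16  0.05  1.31 -0.59  1.96 -0.76]
from [ 0.4705 -0.051   0.3187] to TCP [0.627  0.2546 0.268 ] rows 8 rotvec deg [ 40.8 -15.5   5.1]
{"dx":-17.9,"dy":37.2,"dz":-13.3,"wx":5.10,"wy":-1.94,"wz":0.64},
{"dx":-18.0,"dy":36.1,"dz":-15.9,"wx":5.10,"wy":-1.94,"wz":0.64},
{"dx":-18.2,"dy":34.8,"dz":-18.5,"wx":5.10,"wy":-1.94,"wz":0.64},
{"dx":-18.4,"dy":33.3,"dz":-20.9,"wx":5.10,"wy":-1.94,"wz":0.64},
{"dx":-18.8,"dy":31.5,"dz":-23.1,"wx":5.10,"wy":-1.94,"wz":0.64},
{"dx":-19.3,"dy":29.6,"dz":-25.2,"wx":5.10,"wy":-1.94,"wz":0.64},
{"dx":-19.9,"dy":27.5,"dz":-27.1,"wx":5.10,"wy":-1.94,"wz":0.64},
{"dx":-20.5,"dy":25.2,"dz":-28.7,"wx":5.10,"wy":-1.94,"wz":0.64}
```

```bash
python3 -m handwheel '[{"dx":-18,"dy":37,"dz":-13,"wx":5.1,"wy":-1.9,"wz":0.6,"claw":1},{"dx":-18,"dy":36,"dz":-16,"wx":5.1,"wy":-1.9,"wz":0.6,"claw":1},{"dx":-18,"dy":35,"dz":-18,"wx":5.1,"wy":-1.9,"wz":0.6,"claw":1},{"dx":-18,"dy":33,"dz":-21,"wx":5.1,"wy":-1.9,"wz":0.6,"claw":1},{"dx":-19,"dy":32,"dz":-23,"wx":5.1,"wy":-1.9,"wz":0.6,"claw":1},{"dx":-19,"dy":30,"dz":-25,"wx":5.1,"wy":-1.9,"wz":0.7,"claw":1},{"dx":-20,"dy":27,"dz":-27,"wx":5.1,"wy":-2,"wz":0.7,"claw":1},{"dx":-20,"dy":25,"dz":-29,"wx":5.1,"wy":-2,"wz":0.7,"claw":1}]' 40
python3 -m handwheel '[{"dx":0,"dy":0,"dz":0,"wx":0,"wy":0,"wz":0,"claw":1},{"dx":0,"dy":0,"dz":0,"wx":0,"wy":0,"wz":0,"claw":1}]' 40
python3 ctg.py 0 176 53 5;python3 cfit.py
```

```text
t: 58.85
eef_pos: [0.6272, 0.2537, 0.2661]
eef_rot: [0.258, 0.283, -0.625, 0.681]
force: [1.0, 0.3, -1.0]
grip_width: 0.056
t: 59.05
eef_pos: [0.6268, 0.2532, 0.2623]
eef_rot: [0.254, 0.286, -0.625, 0.681]
force: [-0.2, -0.7, -0.9]
grip_width: 0.0556
centre [0.6263 0.2628 0.053 ] q [ 0.62  0.66  0.71 -0.78  2.09  0.23]
from [0.6268 0.2532 0.2623] to TCP [0.627  0.2546 0.051 ] rows 5 rotvec deg [0.6 0.1 0.3]
{"dx":29.6,"dy":0.5,"dz":-30.1,"wx":0.12,"wy":0.01,"wz":0.07},
{"dx":29.6,"dy":0.4,"dz":-30.1,"wx":0.12,"wy":0.01,"wz":0.07},
{"dx":29.6,"dy":0.4,"dz":-30.1,"wx":0.12,"wy":0.01,"wz":0.07},
{"dx":29.7,"dy":0.3,"dz":-30.1,"wx":0.12,"wy":0.01,"wz":0.07},
{"dx":29.7,"dy":0.2,"dz":-30.1,"wx":0.12,"wy":0.01,"wz":0.07}
face pts 14405 len along u 94.7 normal world [-0.09   0.996 -0.002] up [0.011 0.003 1.   ] lean deg -0.13
centre tool [-0.0043  0.     -0.006 ] world [0.6262 0.2605 0.2611] top z 0.3084 bot z 0.2137
```

```bash
python3 -m handwheel '[{"dx":22,"dy":0,"dz":-22,"wx":0,"wy":0.1,"wz":0,"claw":1},{"dx":28,"dy":0,"dz":-28,"wx":0,"wy":0,"wz":0,"claw":1},{"dx":28,"dy":0,"dz":-28,"wx":0,"wy":0,"wz":0,"claw":1},{"dx":26,"dy":1,"dz":-26,"wx":0,"wy":0,"wz":0,"claw":1},{"dx":18,"dy":0,"dz":-18,"wx":0,"wy":0,"wz":0,"claw":1},{"dx":10,"dy":0,"dz":-10,"wx":0,"wy":0,"wz":0,"claw":1},{"dx":5,"dy":0,"dz":-5,"wx":0,"wy":0,"wz":0,"claw":1},{"dx":0,"dy":0,"dz":0,"wx":0,"wy":0,"wz":0,"claw":1}]' 40
python3 -m handwheel '[{"dx":0,"dy":0,"dz":0,"wx":0,"wy":0,"wz":0,"claw":1}]' 40
python3 ctg.py 0 176 53 5; python3 cfit.py
```

```text
t: 59.9
eef_pos: [0.6272, 0.2521, 0.0728]
eef_rot: [0.258, 0.285, -0.624, 0.68]
force: [0.4, -0.2, -0.9]
grip_width: 0.0557
t: 60.0
eef_pos: [0.6278, 0.2529, 0.0739]
eef_rot: [0.259, 0.285, -0.623, 0.681]
force: [-0.1, 0.6, -0.1]
grip_width: 0.0557
centre [0.6263 0.2628 0.053 ] q [ 0.62  0.73  0.97 -0.68  1.84  0.48]
from [0.6278 0.2529 0.0739] to TCP [0.627  0.2546 0.051 ] rows 1 rotvec deg [ 0.2 -0.3  0. ]
{"dx":15.0,"dy":-0.5,"dz":-17.4,"wx":0.17,"wy":-0.26,"wz":0.04}
face pts 14681 len along u 117.8 normal world [-0.089  0.996  0.004] up [ 0.003 -0.003  1.   ] lean deg 0.21
centre tool [ 0.0038  0.     -0.0141] world [0.6271 0.2601 0.0612] top z 0.1202 bot z 0.0024
```

```bash
python3 -m handwheel '[{"dx":6,"dy":0,"dz":-7,"wx":0,"wy":-0.2,"wz":0,"claw":1},{"dx":4,"dy":0,"dz":-5,"wx":0,"wy":0,"wz":0,"claw":1},{"dx":2,"dy":0,"dz":-2,"wx":0,"wy":0,"wz":0,"claw":1},{"dx":1,"dy":0,"dz":-1,"wx":0,"wy":0,"wz":0,"claw":1},{"dx":0,"dy":0,"dz":0,"wx":0,"wy":0,"wz":0,"claw":1}]' 40
python3 -m handwheel '[{"dx":0.7,"dy":0,"dz":-0.7,"wx":0,"wy":0,"wz":0,"claw":1},{"dx":0,"dy":0,"dz":0,"wx":0,"wy":0,"wz":0,"claw":1}]' 40
python3 -m handwheel '[{"dx":0.6,"dy":0,"dz":-0.6,"wx":0,"wy":0,"wz":0,"claw":1},{"dx":0,"dy":0,"dz":0,"wx":0,"wy":0,"wz":0,"claw":1}]' 40
```

```text
t: 60.55
eef_pos: [0.6262, 0.2543, 0.0527]
eef_rot: [0.256, 0.284, -0.625, 0.681]
force: [-2.9, 1.2, 4.7]
grip_width: 0.0556
t: 60.75
eef_pos: [0.6262, 0.2543, 0.0527]
eef_rot: [0.256, 0.283, -0.625, 0.681]
force: [-4.8, 1.0, 6.4]
grip_width: 0.0561
t: 60.95
eef_pos: [0.6261, 0.2543, 0.0527]
eef_rot: [0.256, 0.283, -0.625, 0.681]
force: [-4.5, 1.7, 10.0]
grip_width: 0.0559
```

```bash
python3 -m handwheel '[{"dx":-1,"dy":0,"dz":1,"wx":0,"wy":0,"wz":0,"claw":1},{"dx":-0.6,"dy":0,"dz":0.6,"wx":0,"wy":0,"wz":0,"claw":1},{"dx":0,"dy":0,"dz":0,"wx":0,"wy":0,"wz":0,"claw":1}]' 40
python3 cfit.py
python3 -m handwheel '[{"dx":0,"dy":0,"dz":0,"wx":0,"wy":0,"wz":0,"claw":0.3},{"dx":0,"dy":0,"dz":0,"wx":0,"wy":0,"wz":0,"claw":0.1},{"dx":0,"dy":0,"dz":0,"wx":0,"wy":0,"wz":0,"claw":0.1},{"dx":0,"dy":0,"dz":0,"wx":0,"wy":0,"wz":0,"claw":0.1},{"dx":-10,"dy":0,"dz":0,"wx":0,"wy":0,"wz":0,"claw":0.1},{"dx":-20,"dy":0,"dz":0,"wx":0,"wy":0,"wz":0,"claw":0.1},{"dx":-30,"dy":0,"dz":0,"wx":0,"wy":0,"wz":0,"claw":0},{"dx":-40,"dy":0,"dz":0,"wx":0,"wy":0,"wz":0,"claw":0}]' 40
python3 -m handwheel '[{"dx":-45,"dy":0,"dz":0,"wx":0,"wy":0,"wz":0,"claw":0},{"dx":-45,"dy":-20,"dz":0,"wx":0,"wy":6,"wz":0,"claw":0},{"dx":-30,"dy":-25,"dz":5,"wx":0,"wy":7.5,"wz":0,"claw":0},{"dx":-10,"dy":-30,"dz":20,"wx":0,"wy":8,"wz":0,"claw":0},{"dx":0,"dy":-35,"dz":30,"wx":0,"wy":8,"wz":0,"claw":0},{"dx":0,"dy":-30,"dz":35,"wx":0,"wy":8,"wz":0,"claw":0},{"dx":0,"dy":-10,"dz":45,"wx":0,"wy":7.5,"wz":0,"claw":0},{"dx":0,"dy":0,"dz":0,"wx":0,"wy":0,"wz":0,"claw":0}]' 40
python3 -c "
from h import *
s,_,_=snap('wrist','w25.png');print(s['q'].round(2))"
```

```text
t: 61.25
eef_pos: [0.6266, 0.2542, 0.0527]
eef_rot: [0.256, 0.284, -0.625, 0.681]
force: [-3.4, 1.1, 5.6]
grip_width: 0.0556
face pts 14594 len along u 96.5 normal world [-0.089  0.996 -0.001] up [0.006 0.002 1.   ] lean deg -0.08
centre tool [-0.0037  0.     -0.0066] world [0.6259 0.2614 0.0506] top z 0.0988 bot z 0.0023
t: 62.1
eef_pos: [0.6203, 0.3244, 0.1223]
eef_rot: [0.255, 0.284, -0.625, 0.681]
force: [0.4, 0.6, -0.4]
grip_width: 0.0932
t: 62.9
eef_pos: [0.4758, 0.2632, 0.2633]
eef_rot: [0.48, 0.519, -0.481, 0.519]
force: [0.2, 0.3, -1.0]
grip_width: 0.0939
[ 0.4   0.07  1.28 -0.    1.8   0.33]
```

View pics/w25.png

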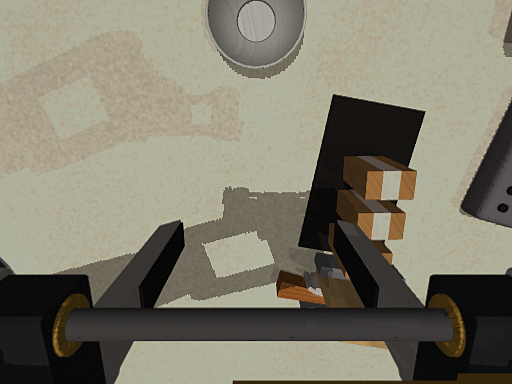

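```bash
python3 - <<'E'
from st import *
plan([0.50,-0.15,0.28],frame(75,0),1)
E
```

```text
from [0.476  0.2672 0.2624] to TCP [ 0.5  -0.15  0.28] rows 9 rotvec deg [-70.4  -0.1   0.1]
{"dx":-1.9,"dy":-1.1,"dz":46.4,"wx":-7.82,"wy":-0.01,"wz":0.01},
{"dx":-1.9,"dy":-7.4,"dz":45.8,"wx":-7.82,"wy":-0.01,"wz":0.01},
{"dx":-1.9,"dy":-13.5,"dz":44.4,"wx":-7.82,"wy":-0.01,"wz":0.01},
{"dx":-1.9,"dy":-19.5,"dz":42.2,"wx":-7.82,"wy":-0.01,"wz":0.01},
{"dx":-1.9,"dy":-25.0,"dz":39.1,"wx":-7.82,"wy":-0.01,"wz":0.01},
{"dx":-1.9,"dy":-30.1,"dz":35.3,"wx":-7.82,"wy":-0.01,"wz":0.01},
{"dx":-1.9,"dy":-34.6,"dz":30.9,"wx":-7.82,"wy":-0.01,"wz":0.01},
{"dx":-1.9,"dy":-38.5,"dz":25.9,"wx":-7.82,"wy":-0.01,"wz":0.01},
{"dx":-1.9,"dy":-41.7,"dz":20.4,"wx":-7.82,"wy":-0.01,"wz":0.01}
```

```bash
python3 -m handwheel '[{"dx":-4,"dy":-1,"dz":46,"wx":-7.8,"wy":0,"wz":0,"claw":0},{"dx":-4,"dy":-7,"dz":46,"wx":-7.8,"wy":0,"wz":0,"claw":0},{"dx":-4,"dy":-14,"dz":44,"wx":-7.8,"wy":0,"wz":0,"claw":0},{"dx":-4,"dy":-20,"dz":42,"wx":-7.8,"wy":0,"wz":0,"claw":0},{"dx":0,"dy":-25,"dz":39,"wx":-7.8,"wy":0,"wz":0,"claw":0},{"dx":0,"dy":-30,"dz":35,"wx":-7.8,"wy":0,"wz":0,"claw":0},{"dx":0,"dy":-35,"dz":31,"wx":-7.8,"wy":0,"wz":0,"claw":0},{"dx":0,"dy":-38,"dz":26,"wx":-7.8,"wy":0,"wz":0,"claw":0}]' 40
python3 - <<'E'
from st import *
plan([0.60,-0.262,0.16],frame(92.7,0),1)
E
```

```text
t: 63.75
eef_pos: [0.4962, -0.0866, 0.276]
eef_rot: [0.145, 0.694, -0.147, 0.69]
force: [1.2, 0.5, 0.6]
grip_width: 0.0935
from [ 0.4962 -0.0866  0.276 ] to TCP [ 0.6   -0.262  0.16 ] rows 5 rotvec deg [-26.5  -0.3   0.2]
{"dx":23.1,"dy":-23.6,"dz":33.3,"wx":-5.31,"wy":-0.07,"wz":0.03},
{"dx":23.2,"dy":-26.6,"dz":30.9,"wx":-5.31,"wy":-0.07,"wz":0.03},
{"dx":23.2,"dy":-29.3,"dz":28.3,"wx":-5.31,"wy":-0.07,"wz":0.03},
{"dx":23.2,"dy":-31.8,"dz":25.4,"wx":-5.31,"wy":-0.07,"wz":0.03},
{"dx":23.2,"dy":-34.1,"dz":22.4,"wx":-5.31,"wy":-0.07,"wz":0.03}
```

```bash
python3 -m handwheel '[{"dx":20,"dy":-24,"dz":33,"wx":-5.3,"wy":0,"wz":0,"claw":0.2},{"dx":20,"dy":-27,"dz":31,"wx":-5.3,"wy":0,"wz":0,"claw":0.2},{"dx":20,"dy":-29,"dz":28,"wx":-5.3,"wy":0,"wz":0,"claw":0.2},{"dx":20,"dy":-32,"dz":25,"wx":-5.3,"wy":0,"wz":0,"claw":0.2},{"dx":20,"dy":-34,"dz":22,"wx":-5.3,"wy":0,"wz":0,"claw":0.2},{"dx":0,"dy":0,"dz":0,"wx":0,"wy":0,"wz":0,"claw":0.2},{"dx":0,"dy":0,"dz":0,"wx":0,"wy":0,"wz":0,"claw":0.2}]' 40
python3 cart.py wrist
python3 - <<'E'
from st import *
snap('wrist','w26.png')
plan([0.615,-0.262,0.006],frame(92.7,0),1)
E
```

```text
t: 64.45
eef_pos: [0.5965, -0.2618, 0.173]
eef_rot: [-0.013, 0.711, 0.014, 0.703]
force: [-0.0, -0.3, 0.4]
grip_width: 0.075
wrist ctr [ 629.6 -260.7] sz [100.5  54.9] ang 2.7 z 0.0334 rgb [107.  91.  51.]
from [ 0.5967 -0.2613  0.1764] to TCP [ 0.615 -0.262  0.006] rows 4 rotvec deg [-0.4 -0.3  0.1]
{"dx":42.6,"dy":-0.3,"dz":4.8,"wx":-0.11,"wy":-0.07,"wz":0.02},
{"dx":42.6,"dy":-0.3,"dz":4.7,"wx":-0.11,"wy":-0.07,"wz":0.02},
{"dx":42.6,"dy":-0.3,"dz":4.7,"wx":-0.11,"wy":-0.07,"wz":0.02},
{"dx":42.6,"dy":-0.4,"dz":4.6,"wx":-0.11,"wy":-0.07,"wz":0.02}
```

View pics/w26.png

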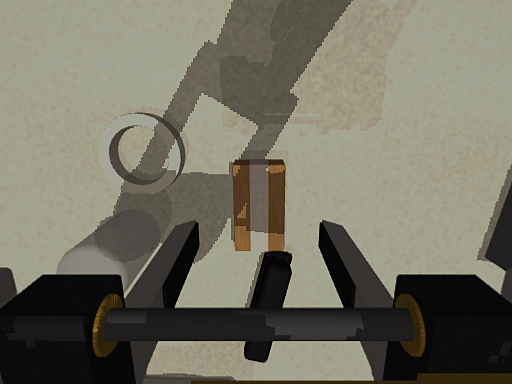

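```bash
python3 -m handwheel '[{"dx":40,"dy":0,"dz":5,"wx":-0.4,"wy":-0.3,"wz":0,"claw":0.2},{"dx":45,"dy":0,"dz":5,"wx":0,"wy":0,"wz":0,"claw":0.2},{"dx":40,"dy":0,"dz":4,"wx":0,"wy":0,"wz":0,"claw":0.2},{"dx":25,"dy":0,"dz":3,"wx":0,"wy":0,"wz":0,"claw":0.2},{"dx":13,"dy":0,"dz":0,"wx":0,"wy":0,"wz":0,"claw":0.2},{"dx":5,"dy":0,"dz":0,"wx":0,"wy":0,"wz":0,"claw":0.2},{"dx":0,"dy":0,"dz":0,"wx":0,"wy":0,"wz":0,"claw":0.2},{"dx":0,"dy":0,"dz":0,"wx":0,"wy":0,"wz":0,"claw":1}]' 40
python3 -m handwheel '[{"dx":0,"dy":0,"dz":0,"wx":0,"wy":0,"wz":0,"claw":1},{"dx":0,"dy":0,"dz":0,"wx":0,"wy":0,"wz":0,"claw":1},{"dx":0,"dy":0,"dz":0,"wx":0,"wy":0,"wz":0,"claw":1},{"dx":0,"dy":0,"dz":0,"wx":0,"wy":0,"wz":0,"claw":1}]' 40
python3 -c "
from st import *
print(sensors.observe()['q'].round(2))
plan([0.43,-0.18,0.05],frame(92.7,0),1)"
```

```text
t: 65.35
eef_pos: [0.6135, -0.2628, 0.0102]
eef_rot: [-0.017, 0.706, 0.015, 0.708]
force: [-0.3, -0.3, -0.1]
grip_width: 0.0705
t: 65.75
eef_pos: [0.613, -0.2626, 0.0092]
eef_rot: [-0.017, 0.706, 0.015, 0.707]
force: [-0.6, 0.4, 6.0]
grip_width: 0.0556
[-0.49  0.45  1.32 -0.    1.37 -2.1 ]
from [ 0.613  -0.2626  0.0092] to TCP [ 0.43 -0.18  0.05] rows 5 rotvec deg [-0.1  0.1  0.1]
{"dx":-8.2,"dy":18.1,"dz":-35.8,"wx":-0.03,"wy":0.01,"wz":0.02},
{"dx":-8.2,"dy":18.1,"dz":-35.8,"wx":-0.03,"wy":0.01,"wz":0.02},
{"dx":-8.2,"dy":18.2,"dz":-35.8,"wx":-0.03,"wy":0.01,"wz":0.02},
{"dx":-8.2,"dy":18.2,"dz":-35.8,"wx":-0.03,"wy":0.01,"wz":0.02},
{"dx":-8.2,"dy":18.2,"dz":-35.8,"wx":-0.03,"wy":0.01,"wz":0.02}
```

```bash
python3 -m handwheel '[{"dx":-20,"dy":0,"dz":0,"wx":0,"wy":0,"wz":0,"claw":1},{"dx":-35,"dy":0,"dz":0,"wx":0,"wy":0,"wz":0,"claw":1},{"dx":-5,"dy":12,"dz":-25,"wx":0,"wy":0,"wz":0,"claw":1},{"dx":0,"dy":18,"dz":-40,"wx":0,"wy":0,"wz":0,"claw":1},{"dx":0,"dy":18,"dz":-40,"wx":0,"wy":0,"wz":0,"claw":1},{"dx":0,"dy":18,"dz":-40,"wx":0,"wy":0,"wz":0,"claw":1},{"dx":0,"dy":16,"dz":-34,"wx":0,"wy":0,"wz":0,"claw":1},{"dx":0,"dy":0,"dz":0,"wx":0,"wy":0,"wz":0,"claw":1}]' 40
python3 -m handwheel '[{"dx":20,"dy":0,"dz":0,"wx":0,"wy":0,"wz":0,"claw":1},{"dx":20,"dy":0,"dz":0,"wx":0,"wy":0,"wz":0,"claw":1},{"dx":12,"dy":0,"dz":0,"wx":0,"wy":0,"wz":0,"claw":1},{"dx":5,"dy":0,"dz":0,"wx":0,"wy":0,"wz":0,"claw":1},{"dx":2,"dy":0,"dz":0,"wx":0,"wy":0,"wz":0,"claw":1},{"dx":0,"dy":0,"dz":0,"wx":0,"wy":0,"wz":0,"claw":1}]' 40
```

```text
t: 66.55
eef_pos: [0.4243, -0.1857, 0.0652]
eef_rot: [-0.015, 0.709, 0.016, 0.704]
force: [-0.3, -0.6, -1.5]
grip_width: 0.0556
t: 67.15
eef_pos: [0.4305, -0.1889, 0.0091]
eef_rot: [-0.016, 0.707, 0.015, 0.707]
force: [-0.4, -0.2, -0.1]
grip_width: 0.0555
```

Release, back up, and pitch to the inward tilt for a regrasp.

```bash
python3 -m handwheel '[{"dx":0,"dy":0,"dz":0,"wx":0,"wy":0,"wz":0,"claw":0.2},{"dx":0,"dy":0,"dz":0,"wx":0,"wy":0,"wz":0,"claw":0},{"dx":0,"dy":0,"dz":0,"wx":0,"wy":0,"wz":0,"claw":0},{"dx":-20,"dy":0,"dz":0,"wx":0,"wy":0,"wz":0,"claw":0},{"dx":-40,"dy":0,"dz":0,"wx":0,"wy":0,"wz":0,"claw":0},{"dx":-40,"dy":0,"dz":15,"wx":0,"wy":7.5,"wz":0,"claw":0},{"dx":-30,"dy":0,"dz":25,"wx":0,"wy":7.5,"wz":0,"claw":0},{"dx":-10,"dy":0,"dz":25,"wx":0,"wy":7.5,"wz":0,"claw":0}]' 40
python3 -m handwheel '[{"dx":0,"dy":0,"dz":25,"wx":0,"wy":7.5,"wz":0,"claw":0},{"dx":0,"dy":0,"dz":20,"wx":0,"wy":7.5,"wz":0,"claw":0},{"dx":0,"dy":0,"dz":10,"wx":0,"wy":7.5,"wz":0,"claw":0},{"dx":0,"dy":0,"dz":0,"wx":0,"wy":0,"wz":0,"claw":0},{"dx":0,"dy":0,"dz":0,"wx":0,"wy":0,"wz":0,"claw":0}]' 40
python3 cart.py wrist; python3 gr.py 447 -188 2.7 12 92.7 45 23 0
```

```text
t: 67.95
eef_pos: [0.5034, -0.1862, 0.1446]
eef_rot: [-0.02, 0.83, 0.009, 0.558]
force: [1.5, -2.0, 0.0]
grip_width: 0.0941
t: 68.45
eef_pos: [0.548, -0.1827, 0.1089]
eef_rot: [-0.021, 0.925, 0.009, 0.38]
force: [0.4, 0.1, 0.7]
grip_width: 0.0939
wrist ctr [ 228.9 -422.9] sz [99.9 55.6] ang -87.9 z 0.0335 rgb [82. 29. 97.]
wrist ctr [ 273.8 -280.2] sz [100.5  54.4] ang -35.7 z 0.0335 rgb [10. 99. 31.]
wrist ctr [ 448.6 -189. ] sz [99.2 54.9] ang 3.1 z 0.0335 rgb [107.  92.  51.]
q [-0.28  0.78  0.82 -0.31  2.28 -2.01]
from [ 0.5483 -0.1832  0.1132] to TCP [ 0.4457 -0.1881  0.0097] rows 3 rotvec deg [-0.2  0.  -0. ]
{"dx":48.6,"dy":-0.1,"dz":0.2,"wx":-0.06,"wy":0.01,"wz":-0.02},
{"dx":48.6,"dy":-0.0,"dz":0.2,"wx":-0.06,"wy":0.01,"wz":-0.02},
{"dx":48.6,"dy":-0.0,"dz":0.2,"wx":-0.06,"wy":0.01,"wz":-0.02}
```

```bash
python3 -m handwheel '[{"dx":25,"dy":-0.5,"dz":1,"wx":-0.3,"wy":0,"wz":0,"claw":0},{"dx":35,"dy":-0.5,"dz":0,"wx":0,"wy":0,"wz":0,"claw":0},{"dx":35,"dy":0,"dz":0,"wx":0,"wy":0,"wz":0,"claw":0},{"dx":25,"dy":0,"dz":0,"wx":0,"wy":0,"wz":0,"claw":0},{"dx":15,"dy":0,"dz":0,"wx":0,"wy":0,"wz":0,"claw":0},{"dx":6,"dy":0,"dz":0,"wx":0,"wy":0,"wz":0,"claw":0},{"dx":0,"dy":0,"dz":0,"wx":0,"wy":0,"wz":0,"claw":0},{"dx":0,"dy":0,"dz":0,"wx":0,"wy":0,"wz":0,"claw":0}]' 40
python3 gr.py 448.6 -189 3.0 12 93 45 23 0
```

```text
t: 69.3
eef_pos: [0.4508, -0.1891, 0.015]
eef_rot: [-0.022, 0.923, 0.009, 0.385]
force: [0.1, -0.2, 0.4]
grip_width: 0.0937
q [-0.33  0.65  1.23 -0.29  1.99 -1.96]
from [ 0.4508 -0.1891  0.015 ] to TCP [ 0.4473 -0.1891  0.0097] rows 1 rotvec deg [-0.2  0.3 -0.2]
{"dx":6.2,"dy":0.2,"dz":1.3,"wx":-0.18,"wy":0.30,"wz":-0.18}
```

```bash
python3 -m handwheel '[{"dx":5,"dy":0,"dz":1,"wx":0,"wy":0.3,"wz":0,"claw":0},{"dx":0,"dy":0,"dz":0,"wx":0,"wy":0,"wz":0,"claw":1},{"dx":0,"dy":0,"dz":0,"wx":0,"wy":0,"wz":0,"claw":1},{"dx":0,"dy":0,"dz":0,"wx":0,"wy":0,"wz":0,"claw":1},{"dx":0,"dy":0,"dz":0,"wx":0,"wy":0,"wz":0,"claw":1},{"dx":0,"dy":0,"dz":0,"wx":0,"wy":0,"wz":0,"claw":1},{"dx":0,"dy":0,"dz":0,"wx":0,"wy":0,"wz":0,"claw":1},{"dx":0,"dy":0,"dz":0,"wx":0,"wy":0,"wz":0,"claw":1}]' 40
python3 ctg.py save 448.6 -189
python3 -m handwheel '[{"dx":-10,"dy":0,"dz":-10,"wx":0,"wy":0,"wz":0,"claw":1},{"dx":-20,"dy":0,"dz":-20,"wx":0,"wy":0,"wz":0,"claw":1},{"dx":-25,"dy":0,"dz":-25,"wx":6,"wy":-4,"wz":-4,"claw":1},{"dx":-25,"dy":0,"dz":-25,"wx":6,"wy":-4,"wz":-4,"claw":1},{"dx":-25,"dy":0,"dz":-20,"wx":6,"wy":-4,"wz":-4,"claw":1},{"dx":-30,"dy":0,"dz":-15,"wx":6,"wy":-4,"wz":-4,"claw":1},{"dx":-25,"dy":5,"dz":-10,"wx":6,"wy":-4,"wz":-4,"claw":1}]' 40
python3 via.py 0.46 0.05 0.33 5 0.6
```

```text
t: 70.1
eef_pos: [0.4467, -0.1886, 0.0077]
eef_rot: [-0.022, 0.925, 0.01, 0.38]
force: [0.4, 0.4, -1.3]
grip_width: 0.056
p [-0.00792605  0.         -0.0053067 ] tilt 45.355760812784105 yaw 92.77330649054221
t: 70.8
eef_pos: [0.4525, -0.1495, 0.2091]
eef_rot: [-0.078, 0.797, -0.292, 0.524]
force: [0.7, 0.3, -1.5]
grip_width: 0.0557
from [ 0.4525 -0.1495  0.2091] to TCP [0.46 0.05 0.33] rows 6 rotvec deg [ 45.4 -20.2   7.7]
{"dx":-30.8,"dy":16.4,"dz":-17.3,"wx":7.57,"wy":-3.37,"wz":1.28},
{"dx":-31.4,"dy":14.8,"dz":-17.5,"wx":7.57,"wy":-3.37,"wz":1.28},
{"dx":-32.2,"dy":13.2,"dz":-17.5,"wx":7.57,"wy":-3.37,"wz":1.28},
{"dx":-32.9,"dy":11.6,"dz":-17.2,"wx":7.57,"wy":-3.37,"wz":1.28},
{"dx":-33.7,"dy":10.1,"dz":-16.7,"wx":7.57,"wy":-3.37,"wz":1.28},
{"dx":-34.4,"dy":8.7,"dz":-16.0,"wx":7.57,"wy":-3.37,"wz":1.28}
```

```bash
python3 -m handwheel '[{"dx":-31,"dy":16,"dz":-17,"wx":7.5,"wy":-3.4,"wz":1.3,"claw":1},{"dx":-31,"dy":15,"dz":-17,"wx":7.5,"wy":-3.4,"wz":1.3,"claw":1},{"dx":-32,"dy":13,"dz":-17,"wx":7.5,"wy":-3.4,"wz":1.3,"claw":1},{"dx":-33,"dy":12,"dz":-17,"wx":7.5,"wy":-3.4,"wz":1.3,"claw":1},{"dx":-34,"dy":10,"dz":-17,"wx":7.5,"wy":-3.4,"wz":1.3,"claw":1},{"dx":-34,"dy":9,"dz":-16,"wx":7.5,"wy":-3.4,"wz":1.3,"claw":1}]' 40
python3 ctg.py 0 229 270 5
```

```text
t: 71.4
eef_pos: [0.4599, 0.0497, 0.3288]
eef_rot: [0.132, 0.528, -0.518, 0.66]
force: [0.2, 0.1, -1.6]
grip_width: 0.0561
centre [0.6315 0.3156 0.27  ] q [ 0.35  0.08  1.25 -0.57  2.06 -0.43]
from [0.4599 0.0497 0.3288] to TCP [0.6324 0.3063 0.2681] rows 7 rotvec deg [ 30.7 -13.8   4.8]
{"dx":-15.1,"dy":39.2,"dz":-16.2,"wx":4.38,"wy":-1.97,"wz":0.69},
{"dx":-15.2,"dy":38.0,"dz":-18.6,"wx":4.38,"wy":-1.97,"wz":0.69},
{"dx":-15.4,"dy":36.7,"dz":-20.9,"wx":4.38,"wy":-1.97,"wz":0.69},
{"dx":-15.8,"dy":35.2,"dz":-23.2,"wx":4.38,"wy":-1.97,"wz":0.69},
{"dx":-16.2,"dy":33.6,"dz":-25.2,"wx":4.38,"wy":-1.97,"wz":0.69},
{"dx":-16.7,"dy":31.7,"dz":-27.2,"wx":4.38,"wy":-1.97,"wz":0.69},
{"dx":-17.3,"dy":29.8,"dz":-28.9,"wx":4.38,"wy":-1.97,"wz":0.69}
```

```bash
python3 -m handwheel '[{"dx":-15,"dy":39,"dz":-16,"wx":4.4,"wy":-2,"wz":0.7,"claw":1},{"dx":-15,"dy":38,"dz":-19,"wx":4.4,"wy":-2,"wz":0.7,"claw":1},{"dx":-15,"dy":37,"dz":-21,"wx":4.4,"wy":-2,"wz":0.7,"claw":1},{"dx":-16,"dy":35,"dz":-23,"wx":4.4,"wy":-2,"wz":0.7,"claw":1},{"dx":-16,"dy":34,"dz":-25,"wx":4.4,"wy":-2,"wz":0.7,"claw":1},{"dx":-17,"dy":32,"dz":-27,"wx":4.4,"wy":-2,"wz":0.7,"claw":1},{"dx":-17,"dy":30,"dz":-29,"wx":4.4,"wy":-2,"wz":0.7,"claw":1},{"dx":0,"dy":0,"dz":0,"wx":0,"wy":0,"wz":0,"claw":1}]' 40
python3 -m handwheel '[{"dx":0,"dy":0,"dz":0,"wx":0,"wy":0,"wz":0,"claw":1}]' 40
python3 ctg.py 0 229 53 5;python3 cfit.py
```

```text
t: 72.2
eef_pos: [0.6337, 0.3107, 0.2495]
eef_rot: [0.249, 0.289, -0.624, 0.682]
force: [-0.5, 0.6, -4.6]
grip_width: 0.0558
t: 72.3
eef_pos: [0.6324, 0.3064, 0.2593]
eef_rot: [0.254, 0.286, -0.624, 0.681]
force: [-0.6, -0.1, -1.3]
grip_width: 0.0558
centre [0.6315 0.3156 0.053 ] q [ 0.67  0.78  0.53 -0.79  2.17  0.22]
from [0.6324 0.3064 0.2593] to TCP [0.6324 0.3063 0.0511] rows 5 rotvec deg [0.6 0.3 0.3]
{"dx":29.5,"dy":0.5,"dz":-29.4,"wx":0.13,"wy":0.07,"wz":0.06},
{"dx":29.5,"dy":0.4,"dz":-29.4,"wx":0.13,"wy":0.07,"wz":0.06},
{"dx":29.5,"dy":0.3,"dz":-29.4,"wx":0.13,"wy":0.07,"wz":0.06},
{"dx":29.6,"dy":0.2,"dz":-29.3,"wx":0.13,"wy":0.07,"wz":0.06},
{"dx":29.6,"dy":0.1,"dz":-29.3,"wx":0.13,"wy":0.07,"wz":0.06}
face pts 14680 len along u 96.2 normal world [-0.092  0.996 -0.008] up [0.011 0.009 1.   ] lean deg -0.44
centre tool [-0.0048  0.     -0.007 ] world [0.6316 0.3147 0.2577] top z 0.3057 bot z 0.2095
```

```bash
python3 -m handwheel '[{"dx":20,"dy":0.5,"dz":-20,"wx":0,"wy":0.3,"wz":0,"claw":1},{"dx":28,"dy":0.5,"dz":-28,"wx":0,"wy":0,"wz":0,"claw":1},{"dx":28,"dy":0,"dz":-28,"wx":0,"wy":0,"wz":0,"claw":1},{"dx":26,"dy":0,"dz":-26,"wx":0,"wy":0,"wz":0,"claw":1},{"dx":18,"dy":0,"dz":-18,"wx":0,"wy":0,"wz":0,"claw":1},{"dx":10,"dy":0,"dz":-10,"wx":0,"wy":0,"wz":0,"claw":1},{"dx":5,"dy":0,"dz":-5,"wx":0,"wy":0,"wz":0,"claw":1},{"dx":0,"dy":0,"dz":0,"wx":0,"wy":0,"wz":0,"claw":1}]' 40
python3 -m handwheel '[{"dx":0,"dy":0,"dz":0,"wx":0,"wy":0,"wz":0,"claw":1}]' 40
python3 ctg.py 0 229 53 5; python3 cfit.py
```

```text
t: 73.15
eef_pos: [0.6331, 0.3066, 0.0755]
eef_rot: [0.261, 0.287, -0.622, 0.68]
force: [-0.1, 0.5, -1.8]
grip_width: 0.0561
t: 73.25
eef_pos: [0.6336, 0.3073, 0.0762]
eef_rot: [0.262, 0.286, -0.621, 0.681]
force: [-0.1, 0.8, -1.6]
grip_width: 0.0556
centre [0.6315 0.3156 0.053 ] q [ 0.67  0.82  0.81 -0.67  1.91  0.48]
from [0.6336 0.3073 0.0762] to TCP [0.6324 0.3063 0.0511] rows 1 rotvec deg [ 0.1 -0.3 -0.1]
{"dx":18.6,"dy":-1.3,"dz":-16.9,"wx":0.14,"wy":-0.30,"wz":-0.15}
face pts 14888 len along u 120.6 normal world [-0.091  0.996  0.004] up [ 0.    -0.004  1.   ] lean deg 0.22
centre tool [ 0.0039  0.     -0.0156] world [0.6329 0.3156 0.0625] top z 0.1228 bot z 0.0023
```

```bash
python3 -m handwheel '[{"dx":7,"dy":0,"dz":-7,"wx":0,"wy":-0.2,"wz":0,"claw":1},{"dx":5,"dy":0,"dz":-5,"wx":0,"wy":0,"wz":0,"claw":1},{"dx":2,"dy":0,"dz":-2,"wx":0,"wy":0,"wz":0,"claw":1},{"dx":0,"dy":0,"dz":0,"wx":0,"wy":0,"wz":0,"claw":1}]' 40
python3 -m handwheel '[{"dx":0.7,"dy":0,"dz":-0.7,"wx":0,"wy":0,"wz":0,"claw":1},{"dx":0,"dy":0,"dz":0,"wx":0,"wy":0,"wz":0,"claw":1}]' 40
python3 -m handwheel '[{"dx":0.6,"dy":0,"dz":-0.6,"wx":0,"wy":0,"wz":0,"claw":1},{"dx":0,"dy":0,"dz":0,"wx":0,"wy":0,"wz":0,"claw":1}]' 40
```

```text
t: 73.7
eef_pos: [0.6324, 0.3073, 0.053]
eef_rot: [0.258, 0.286, -0.623, 0.681]
force: [-0.6, 0.4, -0.7]
grip_width: 0.0555
t: 73.9
eef_pos: [0.6325, 0.3072, 0.0529]
eef_rot: [0.258, 0.286, -0.623, 0.681]
force: [-1.3, 1.1, 3.4]
grip_width: 0.0559
t: 74.1
eef_pos: [0.6326, 0.3072, 0.0529]
eef_rot: [0.259, 0.285, -0.623, 0.681]
force: [-2.8, 0.9, 5.0]
grip_width: 0.0561
```

```bash
python3 -m handwheel '[{"dx":-0.7,"dy":0,"dz":0.7,"wx":0,"wy":0,"wz":0,"claw":1},{"dx":0,"dy":0,"dz":0,"wx":0,"wy":0,"wz":0,"claw":0.3},{"dx":0,"dy":0,"dz":0,"wx":0,"wy":0,"wz":0,"claw":0.1},{"dx":0,"dy":0,"dz":0,"wx":0,"wy":0,"wz":0,"claw":0.1},{"dx":0,"dy":0,"dz":0,"wx":0,"wy":0,"wz":0,"claw":0.1},{"dx":-10,"dy":0,"dz":0,"wx":0,"wy":0,"wz":0,"claw":0.1},{"dx":-20,"dy":0,"dz":0,"wx":0,"wy":0,"wz":0,"claw":0.1},{"dx":-30,"dy":0,"dz":0,"wx":0,"wy":0,"wz":0,"claw":0}]' 40
python3 -m handwheel '[{"dx":-40,"dy":0,"dz":0,"wx":0,"wy":0,"wz":0,"claw":0},{"dx":-45,"dy":-10,"dz":0,"wx":0,"wy":0,"wz":0,"claw":0},{"dx":-45,"dy":-20,"dz":0,"wx":0,"wy":6,"wz":0,"claw":0},{"dx":-30,"dy":-30,"dz":5,"wx":0,"wy":7.5,"wz":0,"claw":0},{"dx":-10,"dy":-40,"dz":20,"wx":0,"wy":8,"wz":0,"claw":0},{"dx":0,"dy":-40,"dz":25,"wx":0,"wy":8,"wz":0,"claw":0},{"dx":0,"dy":-30,"dz":35,"wx":0,"wy":8,"wz":0,"claw":0},{"dx":0,"dy":-10,"dz":45,"wx":0,"wy":7.5,"wz":0,"claw":0}]' 40
python3 -m handwheel '[{"dx":0,"dy":-20,"dz":0,"wx":0,"wy":0,"wz":0,"claw":0},{"dx":0,"dy":-30,"dz":0,"wx":0,"wy":0,"wz":0,"claw":0},{"dx":0,"dy":-30,"dz":0,"wx":0,"wy":0,"wz":0,"claw":0},{"dx":0,"dy":0,"dz":0,"wx":0,"wy":0,"wz":0,"claw":0}]' 40
python3 -c "
from h import *
for c in ('wrist','top','side'): snap(c,c+'27.png')"
```

```text
t: 74.9
eef_pos: [0.6287, 0.3487, 0.0946]
eef_rot: [0.257, 0.286, -0.624, 0.681]
force: [1.4, 0.1, -1.1]
grip_width: 0.0897
t: 75.7
eef_pos: [0.4537, 0.3294, 0.2623]
eef_rot: [0.475, 0.523, -0.475, 0.525]
force: [1.5, -1.8, 0.6]
grip_width: 0.094
t: 76.1
eef_pos: [0.3744, 0.3207, 0.261]
eef_rot: [0.473, 0.521, -0.478, 0.525]
force: [-0.1, -0.5, 1.0]
grip_width: 0.0941
```

View pics/wrist27.png

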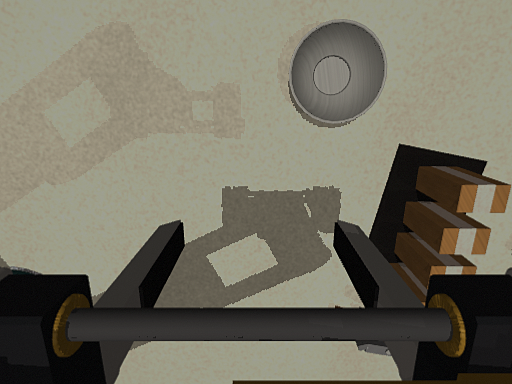

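View pics/top27.png

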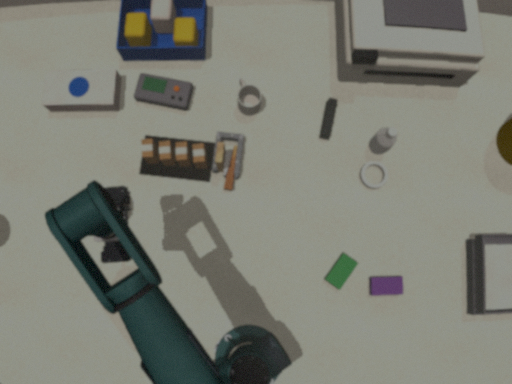

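View pics/side27.png

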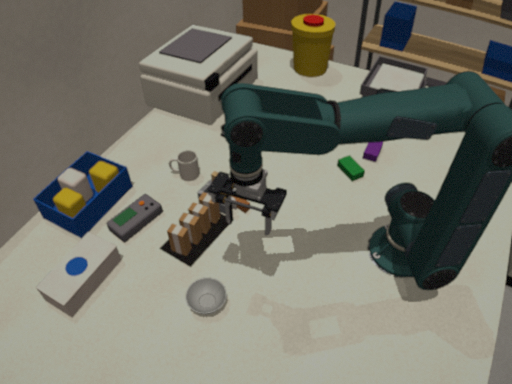

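```bash
python3 -c "
from st import *
plan([0.52,-0.02,0.33],frame(-5,0),1)"
```

```text
from [0.3771 0.3213 0.2596] to TCP [ 0.52 -0.02  0.33] rows 8 rotvec deg [10.3  0.6  0.1]
{"dx":-8.4,"dy":13.8,"dz":44.2,"wx":1.29,"wy":0.07,"wz":0.01},
{"dx":-8.4,"dy":14.8,"dz":43.9,"wx":1.29,"wy":0.07,"wz":0.01},
{"dx":-8.5,"dy":15.8,"dz":43.5,"wx":1.29,"wy":0.07,"wz":0.01},
{"dx":-8.5,"dy":16.8,"dz":43.2,"wx":1.29,"wy":0.07,"wz":0.01},
{"dx":-8.6,"dy":17.7,"dz":42.8,"wx":1.29,"wy":0.07,"wz":0.01},
{"dx":-8.7,"dy":18.7,"dz":42.3,"wx":1.29,"wy":0.07,"wz":0.01},
{"dx":-8.7,"dy":19.6,"dz":41.9,"wx":1.29,"wy":0.07,"wz":0.01},
{"dx":-8.8,"dy":20.6,"dz":41.4,"wx":1.29,"wy":0.07,"wz":0.01}
```

```bash
python3 -m handwheel '[{"dx":-12,"dy":0,"dz":44,"wx":1.3,"wy":0,"wz":0,"claw":0},{"dx":-12,"dy":5,"dz":44,"wx":1.3,"wy":0,"wz":0,"claw":0},{"dx":-12,"dy":10,"dz":44,"wx":1.3,"wy":0,"wz":0,"claw":0},{"dx":-12,"dy":20,"dz":43,"wx":1.3,"wy":0,"wz":0,"claw":0},{"dx":-9,"dy":25,"dz":42,"wx":1.3,"wy":0,"wz":0,"claw":0},{"dx":-5,"dy":25,"dz":42,"wx":1.3,"wy":0,"wz":0,"claw":0},{"dx":-5,"dy":25,"dz":42,"wx":1.3,"wy":0,"wz":0,"claw":0},{"dx":-5,"dy":25,"dz":41,"wx":1.3,"wy":0,"wz":0,"claw":0}]' 40
python3 -m handwheel '[{"dx":0,"dy":0,"dz":0,"wx":0,"wy":0,"wz":0,"claw":0},{"dx":0,"dy":0,"dz":0,"wx":0,"wy":0,"wz":0,"claw":0}]'
python3 toe.py w28.png toe28.png; python3 bchk.py
python3 - <<'E'
from st import *
s,p,d=snap('wrist');P,_=pts('wrist',s,d)
a=np.radians(YAW);ex=np.array([np.cos(a),np.sin(a)]);ey=np.array([-np.sin(a),np.cos(a)])
L=np.stack([(P[:,:2]-O)@ex,(P[:,:2]-O)@ey],1)*1000
T=(P[:,2]>.093)&(P[:,2]<.115)&(L[:,1]>40)
n,lab,st,_=cv2.connectedComponentsWithStats(np.zeros((2,2),np.uint8))
Q=L[T];
import scipy.cluster.hierarchy as h
if len(Q)>10:
    Q=Q[::max(1,len(Q)//1500)];l=h.fcluster(h.linkage(Q,'single'),8,'distance')
    for i in np.unique(l):
        k=Q[l==i]
        if len(k)>20:print('carton top slot-frame rect',[np.round(v,1) for v in cv2.minAreaRect(k.astype(np.float32))])
E
```

```text
t: 77.05
eef_pos: [0.5184, -0.0242, 0.334]
eef_rot: [-0.519, -0.475, 0.525, -0.479]
force: [-0.1, -0.3, -0.2]
grip_width: 0.0939
t: 77.25
eef_pos: [0.5176, -0.023, 0.3331]
eef_rot: [-0.519, -0.475, 0.526, -0.478]
force: [-0.7, 1.0, 0.4]
grip_width: 0.0944
wrist 0.68 1679
 plane c [0.6099 0.0926 0.1493] n [ 0.     0.002 -1.   ] 1009 ext min [0.5799 0.0804 0.1476] max [0.6399 0.1044 0.1508]
 plane c [0.6061 0.0829 0.1016] n [-0.104 -0.995  0.006] 400 ext min [0.5793 0.0797 0.0331] max [0.6376 0.088  0.1515]
side 0.75 468
 plane c [0.6087 0.1045 0.1008] n [-0.068 -0.998 -0.011] 188 ext min [0.5795 0.1012 0.0425] max [0.6379 0.108  0.1524]
 plane c [0.6066 0.1048 0.098 ] n [ 0.188  0.982 -0.006] 72 ext min [0.5755 0.0963 0.0413] max [0.6426 0.1097 0.1502]
carton top slot-frame rect [array([ 2.9, 65.8]), array([57.3, 26.8]), np.float64(6.2)]
```

View pics/w28.png

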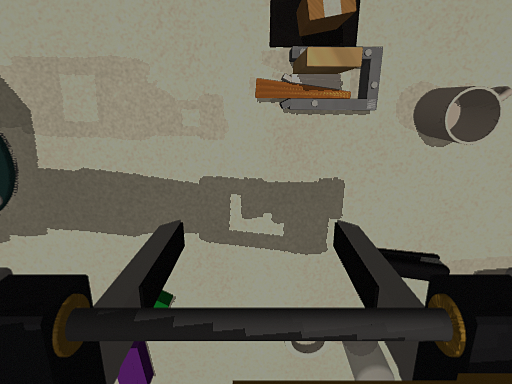

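View pics/toe28.png

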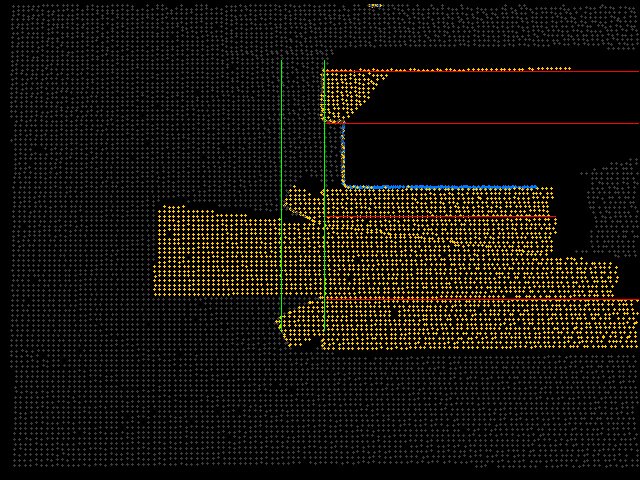

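```bash
python3 - <<'E'
from st import *
import scipy.cluster.hierarchy as h
s,p,d=snap('top');P,_=pts('top',s,d)
a=np.radians(YAW);ex=np.array([np.cos(a),np.sin(a)]);ey=np.array([-np.sin(a),np.cos(a)])
L=np.stack([(P[:,:2]-O)@ex,(P[:,:2]-O)@ey],1)*1000
T=(P[:,2]>.09)&(P[:,2]<.12)&(L[:,1]>40)&(L[:,1]<280)&(np.abs(L[:,0])<80)
Q=L[T];Z=P[T,2];l=h.fcluster(h.linkage(Q,'single'),7,'distance')
for i in np.unique(l):
    k=Q[l==i]
    if len(k)>15:print([np.round(v,1) for v in cv2.minAreaRect(k.astype(np.float32))],np.median(Z[l==i]).round(4))
E
python3 look.py top mug,gel,tape,stapler,dish
```

```text
[array([ -3.2, 232.8]), array([57.4, 35.7]), np.float64(11.5)] 0.1027
[array([ 1.4, 74.2]), array([58., 33.]), np.float64(7.6)] 0.1025
[array([ -0.3, 125.5]), array([54.2, 35.2]), np.float64(11.2)] 0.1024
[array([ -3.2, 177.3]), array([56.9, 34.8]), np.float64(10.5)] 0.1023
top mug place 0.78 [8.045e-01 8.800e-03 3.000e-04] px [250. 104.]
top gel place 0.64 [ 6.745e-01 -4.063e-01  2.000e-04] px [377. 145.]
top gel place 0.48 [ 0.7541 -0.2418 -0.0042] px [326. 121.]
top tape place 0.84 [ 0.5766 -0.3851  0.0007] px [371. 174.]
top stapler place 0.6 [ 0.7522 -0.2389 -0.0014] px [326. 121.]
top dish place 0.81 [0.455  0.4407 0.0012] px [113. 208.]
```

```bash
python3 -c "
from station import hand_in
print(hand_in())"
```

```text
the job is handed in; nothing more can be done
None
```

The job is done and handed in at about 77 s of the 210 s: board clamped upright, wedge driven in, and all four cartons standing on the mat. `hand_in()` reports no verdict.

- **Board:** I stood it on its short edge in the slot. It had turned about 26° in the grip while being carried, so I corrected its pose before lowering it. In the last wrist view it stood within about 0.4° of vertical, with the sliding jaw and wall A against it.
- **Wedge:** I drove it toe first. Resistance was about 3 N until the board was nipped, then I pressed to about 16 N. The jaw stayed closed and the butt stayed about 86 mm behind the slot centre when I checked at the end.
- **Cartons:** The far one first had to be brought closer and regripped. They stand at about 74, 125, 177 and 233 mm along y from the slot, all within the mat, with their tops at 102 to 103 mm.
- **Left alone:** The green and purple look-alikes were never touched. The top camera shows the mug, gel bottle, tape, stapler and dish apparently where they were. The detector's second, low-score hit for the gel bottle fell on the stapler, so I ignored it.

Two checks disagreed slightly. The wrist camera read heights about 3 mm low when the tool was tilted, so I set the cartons down by contact force. The side camera's fit of the board was noisier: the lean agreed to under 1°, but the direction it faces was up to about 7° off the wrist camera's reading.

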